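# Restock the tablet dispenser

### The job

Restock the disinfectant dispenser: stack tablets from the blue tray in the clear tube until the top of the stack is level with the red line (one may already be inside; neither fewer nor more), then drop a single yellow desiccant canister from the grey block in on top. Then switch the dispenser on by pulling its orange knob right out and letting it spring back, and finish with every spare tablet lying in the blue tray and the other goods left alone.

Things in the scene. Friction and masses are not known exactly. Their poses are not given: they have to be found in the camera images.
- dispenser: Fixed tablet dispenser: grey foot plate 100 x 195 mm and 10 mm thick, carrying an upright clear tube and, beside it, a white control box with an orange pull knob. Origin: under the foot's centre, on the table. Its -x side is the front (knob side), z up. The control box covers x -42 to 48, y -93 to -3 mm and is 60 mm high (its top carries a green lamp dot).
- tube_floor (a point): Centre of the tube's inner floor, 15 mm above the table, z up along the tube (at x 0, y 60 mm of the dispenser). Inside diameter 38.4 mm, walls 3 mm, open top 109 mm above this floor. The red fill line is a ring round the tube 80 mm above this floor: the height of exactly five stacked tablets.
- tube_mouth (a point): Centre of the tube's open top, 124 mm above the table. The last 7 mm flare outwards to a rim 56 mm in outer diameter (50 mm inside).
- pull_knob (a joint): How far the knob is pulled out, m: 0 at rest, 0.015 at its stop. A spring (about 1.8 N at rest, 7 N at the stop) draws it back when let go. Pulled beyond about 0.010 it switches the dispenser on.
- knob_grip (a point): Centre of the orange knob, a cylinder 26 mm in diameter and 22 mm long, its axis level, 35 mm above the table, in front of the control box (the knob's back face stands 16 mm clear of the box). The point's x axis runs into the box; pull towards -x. It can be pinched by its sides from above.
- tray: Fixed blue pocket tray, 166 (x) x 156 (y) x 8 mm, outer walls and dividers 4 mm thick and 8 mm high, floor 4 mm thick: six pockets, three along x (54 mm apart) by two along y (76 mm apart). Origin under its centre, z up. Each pocket holds at most one tablet, lying flat. The longer gap beside the tablets is along the tray's y.
- block: Fixed grey pocket block 140 (x) x 46 (y) x 14 mm, origin under its centre; three round pockets 17 mm wide and 8 mm deep in a row along x, 45 mm apart, the middle one at the centre, for desiccant canisters.
- tab1_center (a point): Centre of a white disinfectant tablet, a disc 36 mm in diameter and 16 mm thick, about 25 g, z along its axis (either face may be up); starts lying in a pocket of the tray. Up to two of the six are absent (None).
- tab2_center (a point): Centre of a white disinfectant tablet, a disc 36 mm in diameter and 16 mm thick, about 25 g, z along its axis (either face may be up); starts lying in a pocket of the tray. Up to two of the six are absent (None).
- tab3_center (a point): Centre of a white disinfectant tablet, a disc 36 mm in diameter and 16 mm thick, about 25 g, z along its axis (either face may be up); starts lying in a pocket of the tray. Up to two of the six are absent (None).
- tab4_center (a point): Centre of a white disinfectant tablet, a disc 36 mm in diameter and 16 mm thick, about 25 g, z along its axis (either face may be up); starts lying in a pocket of the tray. Up to two of the six are absent (None).
- tab5_center (a point): Centre of a white disinfectant tablet, a disc 36 mm in diameter and 16 mm thick, about 25 g, z along its axis (either face may be up); starts lying in a pocket of the tray. Up to two of the six are absent (None).
- tab6_center (a point): Centre of a white disinfectant tablet, a disc 36 mm in diameter and 16 mm thick, about 25 g, z along its axis (either face may be up); starts lying in a pocket of the tray. Up to two of the six are absent (None).
- pre1_center (a point): Centre of a tablet of the same kind (36 mm x 16 mm, z along its axis) that is already in the tube at the start. May be absent (None).
- can1_center (a point): Centre of a yellow desiccant canister, a cylinder 14 mm in diameter and 18 mm high, z along its axis, about 10 g; it starts standing in a pocket of the block with 10 mm showing. May be absent (None).
- can2_center (a point): Centre of a yellow desiccant canister, a cylinder 14 mm in diameter and 18 mm high, z along its axis, about 10 g; it starts standing in a pocket of the block with 10 mm showing. May be absent (None).
- can3_center (a point): Centre of a yellow desiccant canister, a cylinder 14 mm in diameter and 18 mm high, z along its axis, about 10 g; it starts standing in a pocket of the block with 10 mm showing. May be absent (None).
- carton_blue: Blue-and-white medicine carton 50 x 110 x 70 mm, a loose bystander; origin at the centre of its underside.
- carton_green: Green-and-white carton 45 x 100 x 50 mm, a loose bystander; origin at the centre of its underside.
- carton_red: Flat red-and-white carton 50 x 90 x 22 mm, a loose bystander; origin at the centre of its underside.
- pill_bottle: White pill jar, 48 mm in diameter, 85 mm high, a loose bystander; origin at the centre of its underside.
- saline: Clear bottle, 66 mm in diameter, 150 mm high, a loose bystander; origin at the centre of its underside.
- amber_jar: Small amber jar, 44 mm in diameter, 60 mm high, a loose bystander; origin at the centre of its underside.

How it is judged:
By the outcome, as a careful person would: the job done as asked, in the order asked, and still so for the second after the job is handed in, with the robot touching nothing.
Of tab1, tab2, tab3, tab4, tab5 only 4 to 5 are there at a start; the rules pass over those that are not, and their reading is None.
Of tab6, pre1 only 1 to 1 are there at a start; the rules pass over those that are not, and their reading is None.
Of can1, can2, can3 only 1 to 3 are there at a start; the rules pass over those that are not, and their reading is None.
At some moment in a run one of tab1, tab2, tab3, tab4, tab5, tab6 may be knocked a few centimetres aside while the robot is not near it.
Once in a run the grip may slacken for a moment while it holds something.
It also fails if it takes over 210 s, if anything falls off the work surface, if the arm or the gripper's body presses on something with over 40 N, if the wrist force passes 120 N, or if a joint passes its speed limit or range.

### The arm

A 6-joint arm with a two-finger parallel gripper is mounted at the origin on the work surface. World frame = base frame: x ahead of the robot, y to its left, z up, the work surface at z = 0. Lengths are in m, angles in rad, forces in N, time in s.
With the tool pointing down it reaches from about 0.25 to 0.775 m from the base axis. Payload 4 kg.
Tool frame: the origin (TCP) lies at the very end of the fingers, on their centre line; the grasp point (between the pads) lies 19 mm behind it; z points along the fingers, y is the line along which they close (so a half turn about z gives the same grasp; the last joint's range is limited). The gripper opens to 94 mm and grips with 3 to 60 N. Pads are 16 mm wide; open, the fingers measure 119 mm over their backs; the gripper's body (75 mm by 177 mm) begins 78 mm behind the grasp point.
Start: joints at [1.088, 0.087, 1.371, -0, 1.684, -0.103], TCP at [0.204, 0.511, 0.182] pointing down, gripper open.
Joint ranges: [-3.1, 3.1], [-0.76, 2.03], [0.27, 2.55], [-1.08, 4.22], [0.17, 2.65], [-2.57, 2.57]. Speed limits (rad/s): [2.79, 2.79, 3.14, 3.14, 3.14, 3.14].

### API

Orientations are given as a unit quaternion [w, x, y, z].
In Python, from workcell import arm, cams gives the robot as it stands.
- The arm moves only by the tool send_rows, never from a script. Its argument "steps" is a list of rows, each an object of numbers: "tx", "ty", "tz": the shift along the tool's x, y, z in m; "rx", "ry", "rz": the turn, a rotation vector about the tool's x, y, z in degrees. In form: [{"tx": .., "ty": .., "tz": .., "rx": .., "ry": .., "rz": ..}, ...]. A call has exactly 10 rows; each row is the pose to reach, as a shift and turn from the pose commanded when the call began, along the tool's axes at that moment; what a row does not reach only later rows make up. A row lasts 1/8 s, in which the tool goes at most 62.5 mm and 10.7 degrees, less where a joint would pass 70% of its speed; a pose out of reach is approached as far as the arm can. A call with a gripper value outside its range is refused whole. "claw" is the closure in counts, from 0 (fully open) to 255 (shut), set as the call begins (left out, the last holds). The fingers move at their own pace and stop on an object; the grip force is fixed at half the most. Time passes only in rows, so rows that repeat a pose let the fingers close, or fill a call up. It gives the time, the measured TCP pose, the force, the opening and the grip force at its end, in the units of the state.
- arm.observe(): the state, without advancing time (a new reading comes with each control period).
- cams.snapshot(name): name is "scene" or "top"; returns the picture (400x640x3 uint8, red, green, blue); there is no depth.
- cams.camera_model(name): a dict with "fov_y" (degrees; the focal length in pixels is half the picture's height over the tangent of half this angle, whatever the lens; pixels are square), "cx", "cy" (the principal point, pixels), "position" and "orientation" of the camera in the world. Camera axes: x right, y up, looking along -z (the intrinsics and any distortion apply to the point x, -y, -z); pixel columns grow to the right and rows downward; lengths in m; the calibration is good to about 2 mm. A picture is of the moment at which its call begins. camera_model takes no time and is no camera call.
- arm.hand_in(): hands the job in; it is judged then, once.
The state is a dict: "clock": time; "qpos": joint angles; "dq": joint speeds; "joint_efforts": joint torques, N m; "tool_pos": TCP position; "tcp_rot": TCP orientation; "contact_force": force on the tool from outside, world axes, zero at the start; "moment": the same for the moment, N m; "gripper_width": finger opening in m; "finger_force": force on a finger pad.
Only numpy, scipy, OpenCV 4.12 (cv2) and the standard library are available. Lean on these libraries where they do the work, as an engineer would, in place of code of your own. Each camera call takes 0.05 s, during which the arm holds its last target. There are 200 camera calls.

## Working session

There is one attempt and no reset: what is moved stays moved. The work goes in short steps, Python scripts to look and compute and a tool call to move; the robot and the scene stay as the last step left them, time stands still between calls to the robot, and variables do not carry over. Pictures are saved under pics/ and viewed, at most 14 in all, crops included, and the job is handed in when it is done.

Besides the shell and the picture viewer there is one more tool, called after "Call:" as name(argument=value, ...) on one line, values as JSON. send_rows: Moves the arm, as the interface text tells. Its arguments: {"type":"object","properties":{"steps":{"type":"array"},"claw":{"type":"number"}},"required":["steps"]}

```bash
mkdir -p pics; ls
python3 - <<'E'
from workcell import arm,cams
import cv2
for n in("scene","top"):
    print(cams.camera_model(n)); im=cams.snapshot(n); cv2.imwrite(f"pics/{n}0.png",im[:,:,::-1])
print(arm.observe())
E
```

```text
pics
{'fov_y': 42.63747659709826, 'cx': 327.82414211417506, 'cy': 196.1822597568248, 'position': array([ 1.31788916, -0.34756656,  0.98972145]), 'orientation': array([0.7934855 , 0.33403886, 0.18924339, 0.47221366])}
{'fov_y': 54.98600244428355, 'cx': 308.76498125533544, 'cy': 202.0091089369468, 'position': array([0.4833536 , 0.10060891, 0.97170209]), 'orientation': array([-0.6962169 , -0.03240111,  0.03313504,  0.7163339 ])}
{'clock': 0.1, 'qpos': array([ 1.08792153e+00,  8.78656302e-02,  1.37207010e+00,  1.10219516e-05,
        1.68358573e+00, -1.03089915e-01]), 'dq': array([ 0.00060161,  0.00120578, -0.00463515, -0.00101566,  0.00084925,
        0.0012119 ]), 'joint_efforts': array([ 1.96845984e-03, -3.41252589e+01, -3.03300869e+01,  7.19160726e-02,
        3.04137880e-02, -8.72237638e-05]), 'tool_pos': array([0.20364665, 0.5103439 , 0.18084646]), 'tcp_rot': array([-2.83771321e-04,  1.88752580e-01,  9.82024202e-01, -9.21725329e-04]), 'contact_force': array([ 0.1475248 , -0.38538581, -0.72680173]), 'moment': array([-0.01786702, -0.02281216, -0.00665472]), 'finger_force': 0.0, 'gripper_width': 0.09404149413087973}
```

View pics/top0.png

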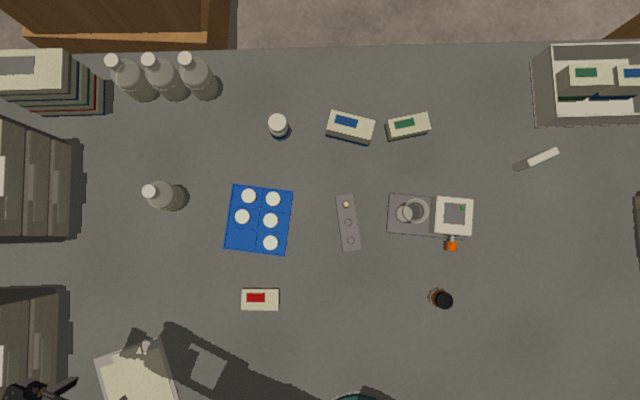

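View pics/scene0.png

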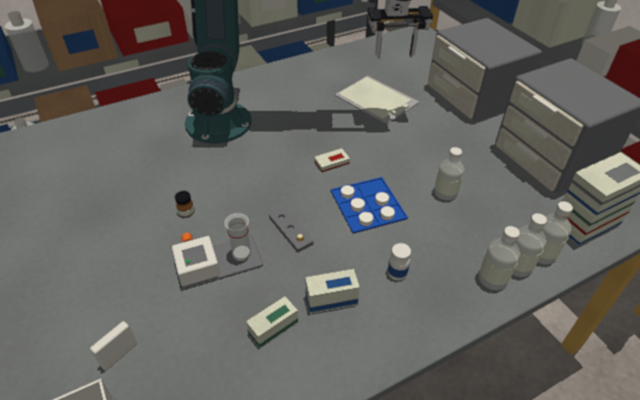

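Top view: the tray (blue, ~(260,220)) holds five tablets. The block (~(348,222)) has one canister at (346,204). The tube is at (410,210) with a white tablet visible inside, and the knob is at (451,244). In the scene view the pre-loaded tablet shows at the tube base, (241,254). So four more are needed.

```bash
cat > h.py <<'E'
from workcell import arm,cams
import numpy as np,cv2
from scipy.spatial.transform import Rotation as R
def rot(q): return R.from_quat([q[1],q[2],q[3],q[0]])
def ray(n,uv,z):
    m=cams.camera_model(n); f=200/np.tan(np.radians(m['fov_y']/2))
    uv=np.atleast_2d(np.asarray(uv,float))
    d=np.c_[(uv[:,0]-m['cx'])/f,-(uv[:,1]-m['cy'])/f,-np.ones(len(uv))]
    d=rot(m['orientation']).apply(d); p=m['position']
    return p+d*((np.broadcast_to(z,len(uv))-p[2])/d[:,2])[:,None]
def proj(n,P):
    m=cams.camera_model(n); f=200/np.tan(np.radians(m['fov_y']/2))
    c=rot(m['orientation']).inv().apply(np.atleast_2d(P)-m['position'])
    return np.c_[m['cx']+f*c[:,0]/-c[:,2], m['cy']-f*c[:,1]/-c[:,2]]
def blobs(mask,mn,mx=1e9):
    n,l,s,c=cv2.connectedComponentsWithStats(mask.astype(np.uint8))
    return [(c[i],s[i]) for i in range(1,n) if mn<=s[i,4]<=mx]
def contours(mask,mn):
    cs,_=cv2.findContours(mask.astype(np.uint8),cv2.RETR_EXTERNAL,cv2.CHAIN_APPROX_NONE)
    return [c[:,0,:] for c in cs if cv2.contourArea(c)>mn]
def hsv(im): return cv2.cvtColor(im,cv2.COLOR_RGB2HSV).astype(int)
def rect(n,c,z):
    P=ray(n,c,z)[:,:2]; r=cv2.minAreaRect((P*1000).astype(np.float32)); return r
E
cat > look.py <<'E'
from h import *
out={}
for n in("top","scene"):
    im=cams.snapshot(n); h=hsv(im); H,S,V=h[...,0],h[...,1],h[...,2]
    print(n)
    b=(H>100)&(H<125)&(S>150)
    c=max(contours(b,50),key=cv2.contourArea); r=rect(n,c,.008); print(' tray',np.round(r[0],1),np.round(r[1],1),round(r[2],1))
    box=cv2.boundingRect(c); w=(S<70)&(V>150)
    w2=np.zeros_like(w); x,y,ww,hh=box; w2[y-40:y+hh+40,x-30:x+ww+40]=w[y-40:y+hh+40,x-30:x+ww+40]
    for c,s in blobs(w2,60,400): print(' tab',np.round(c,1),s[2:],np.round(ray(n,c,.019)[0]*1000,1)[:2])
    o=(H>3)&(H<14)&(S>200)&(V>120)
    for c,s in blobs(o,20): print(' orange',np.round(c,1),s,np.round(ray(n,c,.035)[0]*1000,1)[:2])
    yl=(H>12)&(H<30)&(S>80)&(V>150)
    for c,s in blobs(yl,8,200): print(' yellow',np.round(c,1),s[2:],np.round(ray(n,c,.024)[0]*1000,1)[:2])
    cv2.imwrite(f'pics/{n}_z.png',0*im)
    if n=="top": cv2.imwrite('pics/zt.png',cv2.resize(im[180:270,330:490,::-1],None,fx=5,fy=5,interpolation=2))
    else: cv2.imwrite('pics/zs.png',cv2.resize(im[190:300,160:320,::-1],None,fx=5,fy=5,interpolation=2))
E
python3 look.py
```

```text
top
 tray [533.2 227. ] [154.3 163.3] 81.1
 tab [248.  195.3] [ 15  15 170] [593.1 249.4]
 tab [272.4 198.2] [ 14  15 169] [583.9 188.7]
 tab [241.5 216. ] [ 15  15 170] [541.7 266.2]
 tab [269.8 219.9] [ 15  15 172] [530.1 196.1]
 tab [269.9 242.3] [ 15  15 175] [475. 197.]
 tab [260.9 291.4] [ 37   7 194] [356.4 221.2]
 yellow [30.6 32.7] [31  9 72] [1030.9  804. ]
 yellow [346.1 203.7] [ 5  6 11] [564.5   6.1]
 yellow [451.5 245.8] [10  8 61] [ 453.8 -248.1]
scene
 tray [534.5 223.3] [155.  167.1] 81.2
 tab [330.5 157.2] [ 34  19 295] [333.1 220.6]
 tab [347.1 189.6] [ 13  10 106] [472.5 194.8]
 tab [381.8 196.5] [ 14  10 111] [539.4 263.9]
 tab [357.5 202.5] [ 14  10 117] [527.9 194.2]
 tab [387.4 211. ] [ 14  11 120] [591.5 247.3]
 tab [365.7 216.6] [ 14  11 119] [581.6 186.6]
 tab [401.  249.9] [ 19  15 227] [716.6 204.1]
 tab [345.3 271. ] [24  4 61] [707.2  52.5]
 orange [186.1 236.8] [183 234   8   7  42] [ 445.  -244.1]
```

View pics/zt.png

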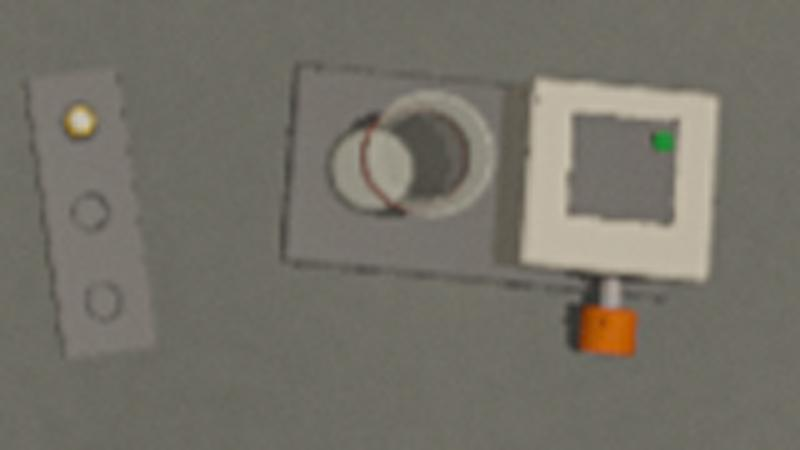

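View pics/zs.png

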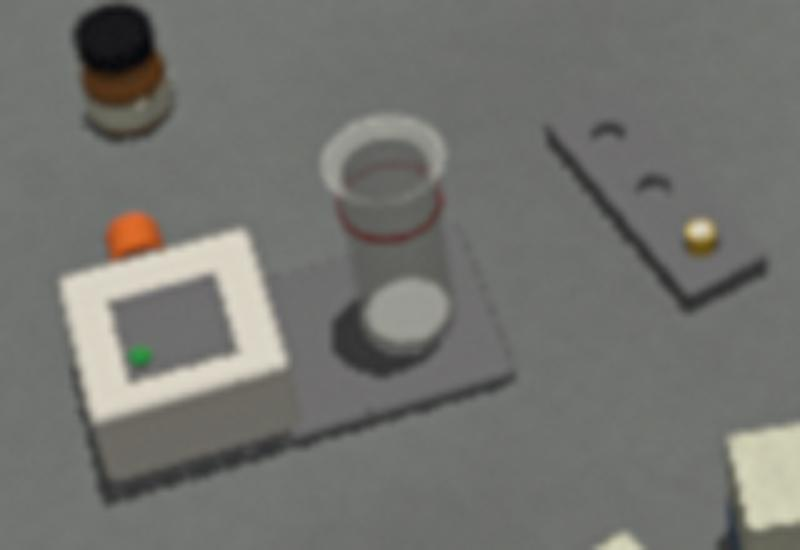

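The pre-loaded tablet is at about (404,214) top and (241,252) scene. The rim centre is at (417,211) top and (237,223) scene. I'll check that these agree with the tablet lying inside the tube.

Run:
```python
from h import *
t=lambda n,uv,z:np.round(ray(n,uv,z)*1000,1)[:,:2]
rim_t=(330+434/5,180+153/5);rim_s=(160+383/5,190+163/5)
print('rim',t('top',rim_t,.124),t('scene',rim_s,.124))
print('pre z31',t('top',(404.4,214),.031),t('scene',(241.4,252.4),.031))
# control box top corners z .06
print('box top',t('top',[(330+x/5,180+y/5) for x,y in((535,78),(718,95),(708,280),(520,262))],.060))
print('box sc',t('scene',[(160+x/5,190+y/5) for x,y in((60,280),(247,230),(288,362),(98,420))],.060))
print('foot',t('top',[(330+x/5,180+y/5) for x,y in((298,65),(284,262))],.010))
print('knob top z48',t('top',[(330+x/5,180+y/5) for x,y in((583,306),(637,309),(633,357),(580,353))],[.035,.035,.035,.035]))
print('can',t('top',(330+80/5,180+121/5),.024),t('scene',(160+701/5,190+229/5),.024))
print('pockets',t('top',[(330+91/5,180+212/5),(330+103/5,180+301/5)],.014))
for nm,c,z in(('saline',(152,191),.15),('pill',(278,119),.085),('amber',(443,299),.06)): print(nm,t('top',c,z))
```

```text
rim [[ 536.3 -139.6]] [[ 539.3 -140.1]]
pre z31 [[ 534.6 -135.1]] [[ 550.4 -143.3]]
box top [[ 574.7 -207.8]
 [ 564.1 -294.6]
 [ 476.5 -283.8]
 [ 487.5 -195.5]]
box sc [[ 479.9 -284.4]
 [ 491.5 -197.5]
 [ 575.3 -207.8]
 [ 566.2 -293.2]]
foot [[ 589.7 -105.8]
 [ 491.1  -94.1]]
knob top z48 [[ 465.5 -233. ]
 [ 463.3 -259. ]
 [ 440.3 -255.6]
 [ 443.  -230.1]]
can [[563.4   6.4]] [[564.4   6.1]]
pockets [[518.6   1.6]
 [474.3  -2.6]]
saline [[593.2 435.4]]
pill [[764.9 165.6]]
amber [[ 332.6 -207.4]]
```

Run:
```python
from h import *
a=np.linspace(0,2*np.pi,60)
def ring(c,r,z): return np.c_[c[0]+r*np.cos(a),c[1]+r*np.sin(a),0*a+z]
for n in('top','scene'):
    im=cams.snapshot(n)[:,:,::-1].copy(); s=8
    x0,y0,w,h=(385,190,70,50) if n=='top' else (205,205,70,70)
    o=cv2.resize(im[y0:y0+h,x0:x0+w],None,fx=s,fy=s,interpolation=2)
    c=(.537,-.140)
    for r,z,col in((.018,.031,(0,255,0)),(.018,.015,(255,255,0)),(.0222,.095,(0,0,255)),(.028,.124,(255,0,255)),(.0222,.010,(255,0,0))):
        P=(proj(n,ring(c,r,z))-[x0,y0]+.5)*s
        cv2.polylines(o,[P.astype(np.int32)],True,col,1)
    cv2.imwrite(f'pics/ov_{n}.png',o)
a=cv2.imread('pics/ov_top.png');b=cv2.imread('pics/ov_scene.png')
b=b[:, :]; H=max(a.shape[0],b.shape[0])
P=[cv2.copyMakeBorder(i,0,H-i.shape[0],0,0,0) for i in(a,b)]
o=np.hstack(P); cv2.imwrite('pics/ov.png',cv2.resize(o,None,fx=.7,fy=.7))
```

```text
(no output)
```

View pics/ov.png

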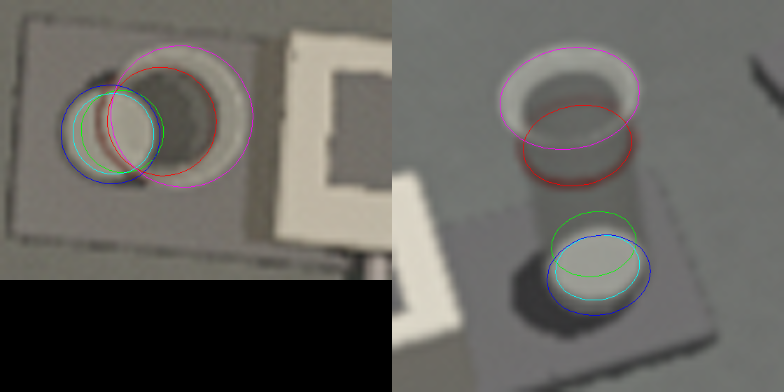

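Both views put the white disc on the z = 15 mm ring (cyan), not the 31 mm one (green). It is therefore the tube's pale floor and the tube is empty. All five tablets in the tray should be needed, and I'll check the stack height as it grows. Next I'll compute the moves.

```bash
cat > g.py <<'E'
import sys
from h import *
# usage: g.py yaw  x,y,z x,y,z ...  (mm; successive targets, deltas each from previous)
s=arm.observe(); p=np.array(s['tool_pos'])*1000; Rt=rot(s['tcp_rot'])
yaw=np.radians(float(sys.argv[1])); y=np.array([np.cos(yaw),np.sin(yaw),0]); z=np.array([0,0,-1]); Rd=R.from_matrix(np.c_[np.cross(y,z),y,z])
print('t',round(s['clock'],2),'p',p.round(1),'rotvec tool',(Rt.inv()*Rd).as_rotvec(degrees=True).round(1),'w',round(s['gripper_width']*1000,1),'ff',round(float(s['finger_force']),1),'F',s['contact_force'].round(1))
for i,a in enumerate(sys.argv[2:]):
    q=np.array([float(v) for v in a.split(',')]); print(q,'->',(Rt if i==0 else Rd).inv().apply(q-p).round(1)); p=q
E
python3 g.py 81.5 473.7,195.9,120 473.7,195.9,10 473.7,195.9,150 537,-140,150 537,-140,126
```

```text
t 0.3 p [203.8 510.6 181.5] rotvec tool [ -0.   -0.  -13.3] w 93.9 ff 0.0 F [ 0.9 -0.7  0.5]
[473.7 195.9 120. ] -> [-367.3 -192.2   61.6]
[473.7 195.9  10. ] -> [  0.   0. 110.]
[473.7 195.9 150. ] -> [   0.    0. -140.]
[ 537. -140.  150.] -> [-112.3 -322.9    0. ]
[ 537. -140.  126.] -> [ 0.  0. 24.]
```

Call:
send_rows(steps=[{"tx": -0.04,"ty": -0.021,"tz": 0,"rz": -2},{"tx": -0.085,"ty": -0.045,"tz": 0,"rz": -4},{"tx": -0.13,"ty": -0.068,"tz": 0,"rz": -6},{"tx": -0.175,"ty": -0.092,"tz": 0.01,"rz": -8},{"tx": -0.22,"ty": -0.115,"tz": 0.02,"rz": -10},{"tx": -0.265,"ty": -0.139,"tz": 0.03,"rz": -11},{"tx": -0.31,"ty": -0.162,"tz": 0.045,"rz": -12},{"tx": -0.35,"ty": -0.183,"tz": 0.06,"rz": -13.3},{"tx": -0.3673,"ty": -0.1922,"tz": 0.0616,"rz": -13.3},{"tx": -0.3673,"ty": -0.1922,"tz": 0.0616,"rz": -13.3}], claw=119)

```text
validation failed for argument at $.st...
```

```bash
python3 g.py 81.5 473.7,195.9,10; python3 look.py | grep -v yellow
```

```text
t 0.3 p [203.8 510.6 181.5] rotvec tool [ -0.   -0.  -13.3] w 93.9 ff 0.0 F [ 0.9 -0.7  0.5]
[473.7 195.9  10. ] -> [-367.4 -192.1  171.6]
top
 tray [533.2 227. ] [154.3 163.3] 81.1
 tab [248.  195.3] [ 15  15 169] [593.  249.5]
 tab [272.4 198.2] [ 14  15 169] [583.9 188.7]
 tab [241.5 216. ] [ 15  15 170] [541.7 266.2]
 tab [269.9 219.9] [ 15  15 173] [530.2 196. ]
 tab [269.8 242.3] [ 15  15 174] [475.  197.1]
 tab [260.7 291.4] [ 37   7 196] [356.5 221.6]
scene
 tray [534.5 223.3] [155.  167.1] 81.2
 tab [330.5 157.2] [ 34  19 295] [333.2 220.6]
 tab [347.1 189.6] [ 13  10 106] [472.5 194.8]
 tab [381.9 196.5] [ 14  10 110] [539.5 264. ]
 tab [357.5 202.5] [ 14  10 117] [527.9 194.2]
 tab [387.3 211. ] [ 14  11 119] [591.5 247.1]
 tab [365.7 216.6] [ 14  11 119] [581.6 186.6]
 tab [401.  249.9] [ 19  15 227] [716.6 204.1]
 tab [345.3 271. ] [24  4 61] [707.2  52.5]
 orange [186.  236.8] [182 234   9   7  43] [ 444.9 -244.3]
```

Call:
send_rows(steps=[{"tx": -0.04,"ty": -0.021,"tz": 0,"rx": 0,"ry": 0,"rz": -2},{"tx": -0.085,"ty": -0.045,"tz": 0,"rx": 0,"ry": 0,"rz": -4},{"tx": -0.13,"ty": -0.068,"tz": 0,"rx": 0,"ry": 0,"rz": -6},{"tx": -0.175,"ty": -0.092,"tz": 0.01,"rx": 0,"ry": 0,"rz": -8},{"tx": -0.22,"ty": -0.115,"tz": 0.02,"rx": 0,"ry": 0,"rz": -10},{"tx": -0.265,"ty": -0.139,"tz": 0.03,"rx": 0,"ry": 0,"rz": -11},{"tx": -0.31,"ty": -0.162,"tz": 0.045,"rx": 0,"ry": 0,"rz": -12},{"tx": -0.35,"ty": -0.183,"tz": 0.06,"rx": 0,"ry": 0,"rz": -13.3},{"tx": -0.367,"ty": -0.192,"tz": 0.062,"rx": 0,"ry": 0,"rz": -13.3},{"tx": -0.367,"ty": -0.192,"tz": 0.062,"rx": 0,"ry": 0,"rz": -13.3}], claw=119)

```text
clock: 1.65
tool_pos: [0.4739, 0.1961, 0.12]
tcp_rot: [-0.0, 0.075, 0.997, 0.0]
contact_force: [-0.5, -0.0, -0.3]
gripper_width: 0.0498
finger_force: 0.0
```

```bash
python3 g.py 81.5 473.7,195.9,10
```

```text
t 1.65 p [473.9 196.1 120. ] rotvec tool [ 0.  -0.  -0.1] w 49.8 ff 0.0 F [-0.5 -0.  -0.3]
[473.7 195.9  10. ] -> [ 1.0e-01 -3.0e-01  1.1e+02]
```

Excellent tracking. Descend, grip, lift.

Call:
send_rows(steps=[{"tx": 0,"ty": 0,"tz": 0.02,"rx": 0,"ry": 0,"rz": 0},{"tx": 0,"ty": 0,"tz": 0.045,"rx": 0,"ry": 0,"rz": 0},{"tx": 0,"ty": 0,"tz": 0.07,"rx": 0,"ry": 0,"rz": 0},{"tx": 0,"ty": 0,"tz": 0.088,"rx": 0,"ry": 0,"rz": 0},{"tx": 0,"ty": 0,"tz": 0.098,"rx": 0,"ry": 0,"rz": 0},{"tx": 0,"ty": 0,"tz": 0.104,"rx": 0,"ry": 0,"rz": 0},{"tx": 0,"ty": 0,"tz": 0.11,"rx": 0,"ry": 0,"rz": 0},{"tx": 0,"ty": 0,"tz": 0.11,"rx": 0,"ry": 0,"rz": 0},{"tx": 0,"ty": 0,"tz": 0.11,"rx": 0,"ry": 0,"rz": 0},{"tx": 0,"ty": 0,"tz": 0.11,"rx": 0,"ry": 0,"rz": 0}])

```text
clock: 2.9
tool_pos: [0.474, 0.1965, 0.0103]
tcp_rot: [0.0, 0.074, 0.997, 0.0]
contact_force: [0.3, -0.4, -0.4]
gripper_width: 0.05
finger_force: 0.0
```

Call:
send_rows(steps=[{"tx": 0,"ty": 0,"tz": 0,"rx": 0,"ry": 0,"rz": 0},{"tx": 0,"ty": 0,"tz": 0,"rx": 0,"ry": 0,"rz": 0},{"tx": 0,"ty": 0,"tz": 0,"rx": 0,"ry": 0,"rz": 0},{"tx": 0,"ty": 0,"tz": 0,"rx": 0,"ry": 0,"rz": 0},{"tx": 0,"ty": 0,"tz": -0.01,"rx": 0,"ry": 0,"rz": 0},{"tx": 0,"ty": 0,"tz": -0.03,"rx": 0,"ry": 0,"rz": 0},{"tx": 0,"ty": 0,"tz": -0.06,"rx": 0,"ry": 0,"rz": 0},{"tx": 0,"ty": 0,"tz": -0.1,"rx": 0,"ry": 0,"rz": 0},{"tx": 0,"ty": 0,"tz": -0.14,"rx": 0,"ry": 0,"rz": 0},{"tx": 0,"ty": 0,"tz": -0.14,"rx": 0,"ry": 0,"rz": 0}], claw=255)

```text
clock: 4.15
tool_pos: [0.4762, 0.1972, 0.1549]
tcp_rot: [0.004, 0.074, 0.997, 0.002]
contact_force: [0.1, 0.6, -0.1]
gripper_width: 0.0006
finger_force: 0.0
```

```bash
python3 g.py 81.5 537,-140,150 537,-140,126; python3 -c "
from h import *
a=cams.snapshot('top')[170:330,220:380,::-1];b=cams.snapshot('scene')[60:220,290:450,::-1]
cv2.imwrite('pics/g1.png',cv2.resize(np.hstack([a,b]),None,fx=2.5,fy=2.5))"
```

```text
t 4.15 p [476.2 197.2 154.9] rotvec tool [0.2 0.5 0. ] w 0.6 ff 0.0 F [ 0.1  0.6 -0.1]
[ 537. -140.  150.] -> [-109.7 -324.7    4.5]
[ 537. -140.  126.] -> [ 0.  0. 24.]
```

View pics/g1.png

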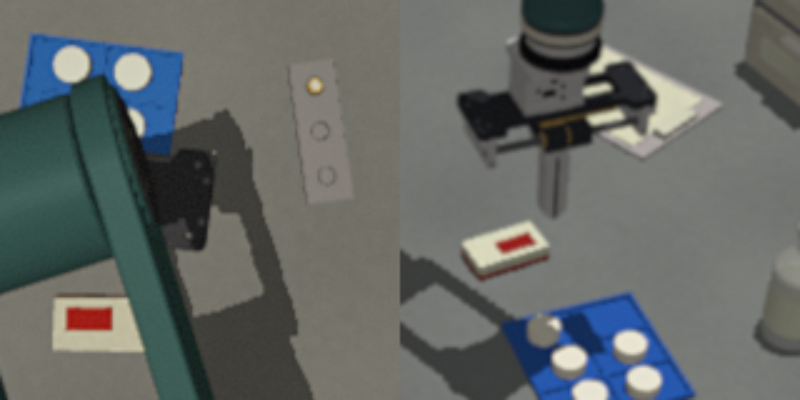

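The fingers closed on nothing, and the tablet is still in its pocket at about (544,328) in the right crop. They may not have finished closing when the lift began. I'll measure the tablet again and close in place.

```bash
python3 - <<'E'
from h import *
a=cams.snapshot('scene')[175:230,325:415,::-1]
cv2.imwrite('pics/g2.png',cv2.resize(a,None,fx=8,fy=8,interpolation=2))
print(ray('scene',(290+545/2.5,60+328/2.5),.019)*1000)
E
python3 look.py | grep -A9 scene
```

```text
[[684.38618366 580.4685231   19.        ]]
scene
 tray [534. 223.] [155.7 167.1] 81.1
 tab [330.6 157.2] [ 35  19 303] [333.  220.8]
 tab [381.7 196.6] [ 14  10 115] [539.7 263.4]
 tab [357.5 202.9] [ 14  10 107] [529.2 193.5]
 tab [387.3 211. ] [ 14  11 121] [591.5 247.1]
 tab [365.6 216.6] [ 14  11 125] [581.8 186.2]
 tab [401.1 250. ] [ 19  15 233] [716.8 204.1]
 tab [345.2 271. ] [24  4 62] [707.1  52.1]
 orange [186.1 236.8] [183 234   8   7  42] [ 445.  -244.1]
```

View pics/g2.png

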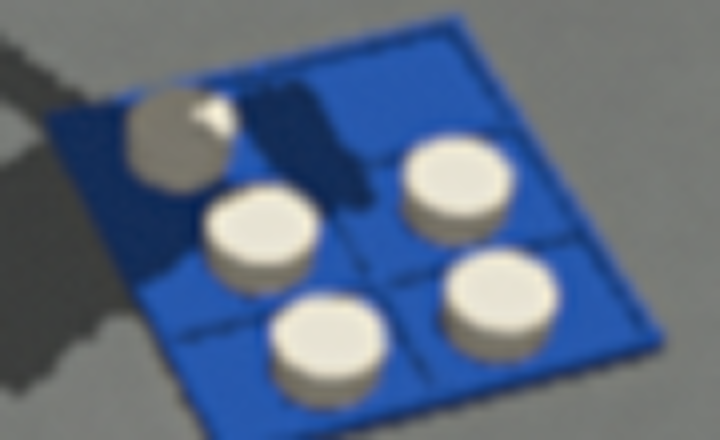

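Tablet A at crop (182,138) looks nudged and tilted, and there the lift started while the fingers were closing. I'll leave it for last and take D first, giving the fingers time to close.

```bash
python3 g.py 81.5 540.5,264.8,120 540.5,264.8,9
```

```text
t 4.4 p [472.5 196.1 148. ] rotvec tool [-0.1 -0.2  0. ] w 0.7 ff 0.0 F [-0.7  0.4 -0.5]
[540.5 264.8 120. ] -> [-57.2  78.   27.7]
[540.5 264.8   9. ] -> [  0.   0. 111.]
```

Call:
send_rows(steps=[{"tx": -0.01,"ty": 0.014,"tz": 0,"rx": 0,"ry": 0,"rz": 0},{"tx": -0.025,"ty": 0.034,"tz": 0,"rx": 0,"ry": 0,"rz": 0},{"tx": -0.041,"ty": 0.056,"tz": 0.01,"rx": 0,"ry": 0,"rz": 0},{"tx": -0.053,"ty": 0.072,"tz": 0.03,"rx": 0,"ry": 0,"rz": 0},{"tx": -0.057,"ty": 0.078,"tz": 0.06,"rx": 0,"ry": 0,"rz": 0},{"tx": -0.057,"ty": 0.078,"tz": 0.08,"rx": 0,"ry": 0,"rz": 0},{"tx": -0.057,"ty": 0.078,"tz": 0.09,"rx": 0,"ry": 0,"rz": 0},{"tx": -0.057,"ty": 0.078,"tz": 0.09,"rx": 0,"ry": 0,"rz": 0},{"tx": -0.057,"ty": 0.078,"tz": 0.09,"rx": 0,"ry": 0,"rz": 0},{"tx": -0.057,"ty": 0.078,"tz": 0.09,"rx": 0,"ry": 0,"rz": 0}], claw=119)

```text
clock: 5.65
tool_pos: [0.5422, 0.2655, 0.0613]
tcp_rot: [0.001, 0.074, 0.997, 0.001]
contact_force: [-0.1, 0.2, -0.3]
gripper_width: 0.0501
finger_force: 0.0
```

```bash
python3 g.py 81.5 540.5,264.8,9; python3 look.py | grep -v yellow
```

```text
t 5.65 p [542.2 265.5  61.3] rotvec tool [0.1 0.1 0. ] w 50.1 ff 0.0 F [-0.1  0.2 -0.3]
[540.5 264.8   9. ] -> [ 1.7 -1.  52.3]
top
 tray [532.9 224.6] [149.5 163.3] 81.1
 tab [248.8 192.7] [ 14  10 103] [599.6 247.4]
 tab [270.  242.2] [ 15  15 180] [475.2 196.7]
scene
 tray [534.  223.9] [155.8 167.8] 81.2
 tab [331.4 156.5] [ 35  17 281] [331.5 224.3]
 tab [347.1 189.7] [ 14  10 107] [473.  194.5]
 tab [388.2 211.8] [13 10 98] [594.9 247.5]
 tab [401.1 250. ] [ 19  15 237] [716.9 204.1]
 tab [345.1 270.9] [25  4 65] [706.9  52.1]
 orange [186.1 236.8] [183 234   8   7  42] [ 445.  -244.1]
```

Tablet A is flat in its place again. Continue with D: descend, close and hold, then lift.

Call:
send_rows(steps=[{"tx": 0.001,"ty": -0.001,"tz": 0.015,"rx": 0,"ry": 0,"rz": 0},{"tx": 0.001,"ty": -0.001,"tz": 0.03,"rx": 0,"ry": 0,"rz": 0},{"tx": 0.001,"ty": -0.001,"tz": 0.042,"rx": 0,"ry": 0,"rz": 0},{"tx": 0.001,"ty": -0.001,"tz": 0.048,"rx": 0,"ry": 0,"rz": 0},{"tx": 0.001,"ty": -0.001,"tz": 0.05,"rx": 0,"ry": 0,"rz": 0},{"tx": 0.001,"ty": -0.001,"tz": 0.051,"rx": 0,"ry": 0,"rz": 0},{"tx": 0.001,"ty": -0.001,"tz": 0.052,"rx": 0,"ry": 0,"rz": 0},{"tx": 0.001,"ty": -0.001,"tz": 0.052,"rx": 0,"ry": 0,"rz": 0},{"tx": 0.001,"ty": -0.001,"tz": 0.052,"rx": 0,"ry": 0,"rz": 0},{"tx": 0.001,"ty": -0.001,"tz": 0.052,"rx": 0,"ry": 0,"rz": 0}])

```text
clock: 7.0
tool_pos: [0.5404, 0.2644, 0.008]
tcp_rot: [0.0, 0.074, 0.997, 0.0]
contact_force: [-0.7, -0.3, -0.1]
gripper_width: 0.05
finger_force: 0.0
```

Call:
send_rows(steps=[{"tx": 0,"ty": 0,"tz": 0,"rx": 0,"ry": 0,"rz": 0},{"tx": 0,"ty": 0,"tz": 0,"rx": 0,"ry": 0,"rz": 0},{"tx": 0,"ty": 0,"tz": 0,"rx": 0,"ry": 0,"rz": 0},{"tx": 0,"ty": 0,"tz": 0,"rx": 0,"ry": 0,"rz": 0},{"tx": 0,"ty": 0,"tz": 0,"rx": 0,"ry": 0,"rz": 0},{"tx": 0,"ty": 0,"tz": 0,"rx": 0,"ry": 0,"rz": 0},{"tx": 0,"ty": 0,"tz": 0,"rx": 0,"ry": 0,"rz": 0},{"tx": 0,"ty": 0,"tz": 0,"rx": 0,"ry": 0,"rz": 0},{"tx": 0,"ty": 0,"tz": 0,"rx": 0,"ry": 0,"rz": 0},{"tx": 0,"ty": 0,"tz": 0,"rx": 0,"ry": 0,"rz": 0}], claw=255)

```text
clock: 8.25
tool_pos: [0.5403, 0.2644, 0.0079]
tcp_rot: [0.0, 0.074, 0.997, 0.0]
contact_force: [0.1, -0.3, 0.3]
gripper_width: 0.0009
finger_force: 0.0
```

```bash
python3 g.py 81.5
```

```text
t 8.25 p [540.3 264.4   7.9] rotvec tool [0. 0. 0.] w 0.9 ff 0.0 F [ 0.1 -0.3  0.3]
```

Run:
```python
from h import *
a=cams.snapshot('scene')[100:240,320:430,::-1]
cv2.imwrite('pics/g3.png',cv2.resize(a,None,fx=4.2,fy=4.2,interpolation=2))
```

```text
(no output)
```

View pics/g3.png

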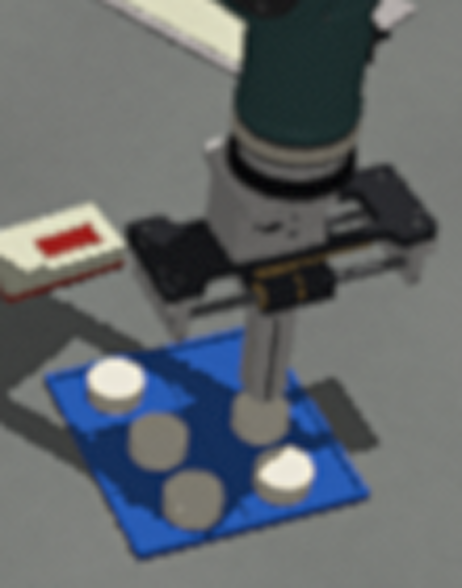

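Run:
```python
from h import *
for z in(.0079,.02,.03,.04): print(z,proj('scene',[.5403,.2644,z])[0].round(1),((proj('scene',[.5403,.2644,z])[0]-[320,100])*4.2).round(0))
print('tablet top ctr',((proj('scene',[.5405,.2648,.020])[0]-[320,100])*4.2).round(0))
im=cams.snapshot('scene')[175:215,360:410,::-1]
im=np.clip(im*1.8,0,255).astype(np.uint8)
cv2.imwrite('pics/g4.png',cv2.resize(im,None,fx=14,fy=14,interpolation=2))
```

```text
0.0079 [381.8 199.5] [260. 418.]
0.02 [382.2 196.4] [261. 405.]
0.03 [382.5 193.7] [263. 394.]
0.04 [382.9 191. ] [264. 382.]
tablet top ctr [262. 405.]
```

View pics/g4.png

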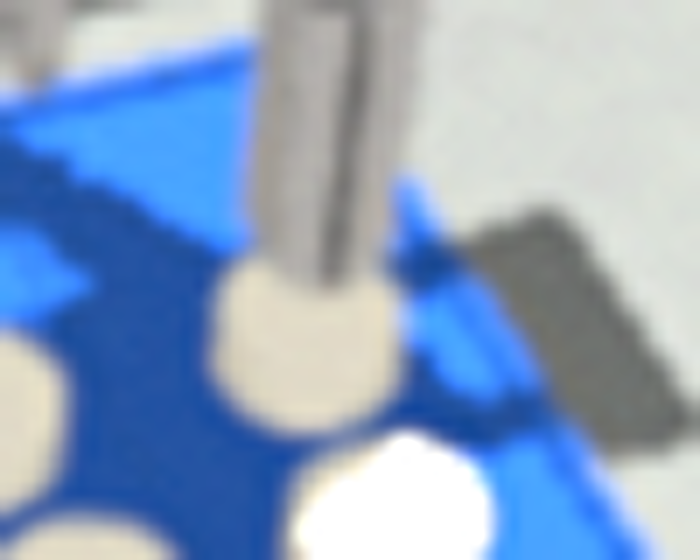

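Run:
```python
from h import *
for z in(.148,.16,.17,.18): print(z,proj('scene',[.474,.1965,z])[0].round(1),'seen front edge ~ (350,146)')
s=arm.observe();print({k:np.round(s[k],3) for k in s})
```

```text
0.148 [350.1 153.3] seen front edge ~ (350,146)
0.16 [350.3 149.7] seen front edge ~ (350,146)
0.17 [350.5 146.6] seen front edge ~ (350,146)
0.18 [350.7 143.5] seen front edge ~ (350,146)
{'clock': np.float64(8.35), 'qpos': array([ 0.361,  0.294,  1.482,  0.   ,  1.366, -1.062]), 'dq': array([ 0.001,  0.001, -0.   ,  0.002, -0.001,  0.   ]), 'joint_efforts': array([ 0.0000e+00, -4.0308e+01, -2.7878e+01,  2.2000e-02,  7.3000e-02,
       -0.0000e+00]), 'tool_pos': array([0.54 , 0.264, 0.008]), 'tcp_rot': array([0.   , 0.074, 0.997, 0.   ]), 'contact_force': array([-0.187, -0.081, -0.268]), 'moment': array([-0.046,  0.015,  0.012]), 'finger_force': np.float64(0.0), 'gripper_width': np.float64(0.0)}
```

Both pictures put the finger ends roughly 20–28 mm higher than the reported TCP. In the last crop the tip edge is at (383,195), above the tablet's top face, so the fingers shut over the tablet. I'll open and feel downward in small steps while watching the force.

Call:
send_rows(steps=[{"tx": 0,"ty": 0,"tz": 0,"rx": 0,"ry": 0,"rz": 0},{"tx": 0,"ty": 0,"tz": 0,"rx": 0,"ry": 0,"rz": 0},{"tx": 0,"ty": 0,"tz": 0,"rx": 0,"ry": 0,"rz": 0},{"tx": 0,"ty": 0,"tz": 0,"rx": 0,"ry": 0,"rz": 0},{"tx": 0,"ty": 0,"tz": 0.002,"rx": 0,"ry": 0,"rz": 0},{"tx": 0,"ty": 0,"tz": 0.004,"rx": 0,"ry": 0,"rz": 0},{"tx": 0,"ty": 0,"tz": 0.006,"rx": 0,"ry": 0,"rz": 0},{"tx": 0,"ty": 0,"tz": 0.008,"rx": 0,"ry": 0,"rz": 0},{"tx": 0,"ty": 0,"tz": 0.008,"rx": 0,"ry": 0,"rz": 0},{"tx": 0,"ty": 0,"tz": 0.008,"rx": 0,"ry": 0,"rz": 0}], claw=119)

```text
clock: 9.6
tool_pos: [0.5404, 0.2644, -0.0]
tcp_rot: [0.0, 0.074, 0.997, 0.0]
contact_force: [-0.4, -0.5, 0.6]
gripper_width: 0.0499
finger_force: 0.0
```

Call:
send_rows(steps=[{"tx": 0,"ty": 0,"tz": 0.001,"rx": 0,"ry": 0,"rz": 0},{"tx": 0,"ty": 0,"tz": 0.002,"rx": 0,"ry": 0,"rz": 0},{"tx": 0,"ty": 0,"tz": 0.003,"rx": 0,"ry": 0,"rz": 0},{"tx": 0,"ty": 0,"tz": 0.004,"rx": 0,"ry": 0,"rz": 0},{"tx": 0,"ty": 0,"tz": 0.005,"rx": 0,"ry": 0,"rz": 0},{"tx": 0,"ty": 0,"tz": 0.006,"rx": 0,"ry": 0,"rz": 0},{"tx": 0,"ty": 0,"tz": 0.006,"rx": 0,"ry": 0,"rz": 0},{"tx": 0,"ty": 0,"tz": 0.006,"rx": 0,"ry": 0,"rz": 0},{"tx": 0,"ty": 0,"tz": 0.006,"rx": 0,"ry": 0,"rz": 0},{"tx": 0,"ty": 0,"tz": 0.006,"rx": 0,"ry": 0,"rz": 0}])

```text
clock: 10.85
tool_pos: [0.5404, 0.2644, -0.006]
tcp_rot: [0.0, 0.074, 0.997, 0.0]
contact_force: [0.7, 0.8, 0.0]
gripper_width: 0.0501
finger_force: 0.0
```

Run:
```python
from h import *
im=cams.snapshot('scene')[165:225,350:420,::-1]
im=np.clip(im*1.5,0,255).astype(np.uint8)
cv2.imwrite('pics/g5.png',cv2.resize(im,None,fx=9,fy=9,interpolation=2))
```

```text
(no output)
```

View pics/g5.png

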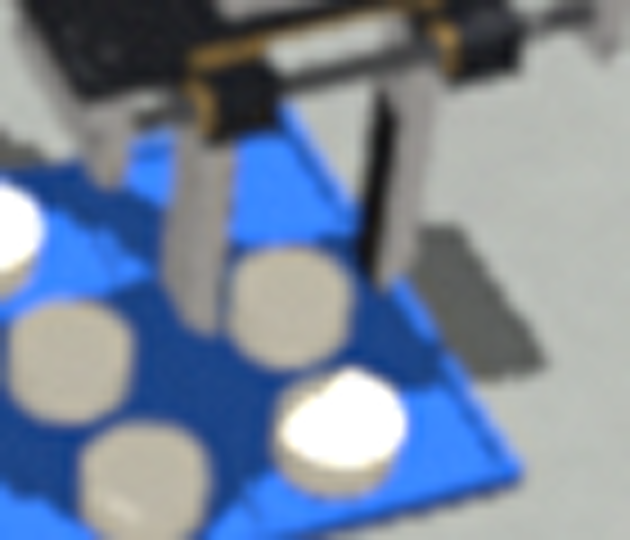

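Run:
```python
from h import *
for z in(-.006,.005,.01,.015,.02,.025): print(z,proj('scene',[[.5446,.2385,z],[.552,.2879,z]]).round(1).tolist())
print('seen (373.9,201.7) (392.8,196.7 )')
```

```text
-0.006 [[374.2, 207.4], [390.9, 202.9]]
0.005 [[374.5, 204.5], [391.3, 200.1]]
0.01 [[374.6, 203.2], [391.5, 198.8]]
0.015 [[374.8, 201.9], [391.7, 197.5]]
0.02 [[374.9, 200.6], [391.9, 196.2]]
0.025 [[375.1, 199.3], [392.1, 194.9]]
seen (373.9,201.7) (392.8,196.7 )
```

The tips are at about z = 16 mm while the reported z is −6, an offset of about 22 mm. I'll keep feeling down.

Call:
send_rows(steps=[{"tx": 0,"ty": 0,"tz": 0.001,"rx": 0,"ry": 0,"rz": 0},{"tx": 0,"ty": 0,"tz": 0.002,"rx": 0,"ry": 0,"rz": 0},{"tx": 0,"ty": 0,"tz": 0.003,"rx": 0,"ry": 0,"rz": 0},{"tx": 0,"ty": 0,"tz": 0.004,"rx": 0,"ry": 0,"rz": 0},{"tx": 0,"ty": 0,"tz": 0.005,"rx": 0,"ry": 0,"rz": 0},{"tx": 0,"ty": 0,"tz": 0.005,"rx": 0,"ry": 0,"rz": 0},{"tx": 0,"ty": 0,"tz": 0.005,"rx": 0,"ry": 0,"rz": 0},{"tx": 0,"ty": 0,"tz": 0.005,"rx": 0,"ry": 0,"rz": 0},{"tx": 0,"ty": 0,"tz": 0.005,"rx": 0,"ry": 0,"rz": 0},{"tx": 0,"ty": 0,"tz": 0.005,"rx": 0,"ry": 0,"rz": 0}])

```text
clock: 12.15
tool_pos: [0.5403, 0.2644, -0.0111]
tcp_rot: [0.0, 0.074, 0.997, 0.0]
contact_force: [-0.5, 0.5, -0.9]
gripper_width: 0.05
finger_force: 0.0
```

Call:
send_rows(steps=[{"tx": 0,"ty": 0,"tz": 0.001,"rx": 0,"ry": 0,"rz": 0},{"tx": 0,"ty": 0,"tz": 0.002,"rx": 0,"ry": 0,"rz": 0},{"tx": 0,"ty": 0,"tz": 0.002,"rx": 0,"ry": 0,"rz": 0},{"tx": 0,"ty": 0,"tz": 0.002,"rx": 0,"ry": 0,"rz": 0},{"tx": 0,"ty": 0,"tz": 0.002,"rx": 0,"ry": 0,"rz": 0},{"tx": 0,"ty": 0,"tz": 0.002,"rx": 0,"ry": 0,"rz": 0},{"tx": 0,"ty": 0,"tz": 0.002,"rx": 0,"ry": 0,"rz": 0},{"tx": 0,"ty": 0,"tz": 0.002,"rx": 0,"ry": 0,"rz": 0},{"tx": 0,"ty": 0,"tz": 0.002,"rx": 0,"ry": 0,"rz": 0},{"tx": 0,"ty": 0,"tz": 0.002,"rx": 0,"ry": 0,"rz": 0}])

```text
clock: 13.4
tool_pos: [0.5403, 0.2644, -0.0131]
tcp_rot: [-0.0, 0.074, 0.997, 0.0]
contact_force: [-0.2, 0.2, -0.2]
gripper_width: 0.0502
finger_force: 0.0
```

Call:
send_rows(steps=[{"tx": 0,"ty": 0,"tz": 0,"rx": 0,"ry": 0,"rz": 0},{"tx": 0,"ty": 0,"tz": 0,"rx": 0,"ry": 0,"rz": 0},{"tx": 0,"ty": 0,"tz": 0,"rx": 0,"ry": 0,"rz": 0},{"tx": 0,"ty": 0,"tz": 0,"rx": 0,"ry": 0,"rz": 0},{"tx": 0,"ty": 0,"tz": 0,"rx": 0,"ry": 0,"rz": 0},{"tx": 0,"ty": 0,"tz": 0,"rx": 0,"ry": 0,"rz": 0},{"tx": 0,"ty": 0,"tz": 0,"rx": 0,"ry": 0,"rz": 0},{"tx": 0,"ty": 0,"tz": -0.003,"rx": 0,"ry": 0,"rz": 0},{"tx": 0,"ty": 0,"tz": -0.008,"rx": 0,"ry": 0,"rz": 0},{"tx": 0,"ty": 0,"tz": -0.008,"rx": 0,"ry": 0,"rz": 0}], claw=255)

```text
clock: 14.65
tool_pos: [0.5409, 0.2646, -0.0043]
tcp_rot: [0.001, 0.074, 0.997, 0.0]
contact_force: [-0.3, 0.1, -0.1]
gripper_width: 0.0344
finger_force: 30.0
```

```bash
python3 g.py 81.5 540.3,264.4,130 537,-140,150 537,-140,104
```

```text
t 14.65 p [540.9 264.6  -4.3] rotvec tool [0.  0.1 0. ] w 34.4 ff 30.0 F [-0.3  0.1 -0.1]
[540.3 264.4 130. ] -> [   0.3   -0.2 -134.3]
[ 537. -140.  150.] -> [ -56.5 -400.4  -20. ]
[ 537. -140.  104.] -> [ 0.  0. 46.]
```

Gripped at 30 N. Lift and carry to the tube.

Call:
send_rows(steps=[{"tx": 0,"ty": 0,"tz": -0.015,"rx": 0,"ry": 0,"rz": 0},{"tx": 0,"ty": 0,"tz": -0.035,"rx": 0,"ry": 0,"rz": 0},{"tx": 0,"ty": 0,"tz": -0.06,"rx": 0,"ry": 0,"rz": 0},{"tx": 0,"ty": -0.01,"tz": -0.09,"rx": 0,"ry": 0,"rz": 0},{"tx": -0.004,"ty": -0.03,"tz": -0.115,"rx": 0,"ry": 0,"rz": 0},{"tx": -0.008,"ty": -0.06,"tz": -0.135,"rx": 0,"ry": 0,"rz": 0},{"tx": -0.013,"ty": -0.095,"tz": -0.145,"rx": 0,"ry": 0,"rz": 0},{"tx": -0.019,"ty": -0.13,"tz": -0.15,"rx": 0,"ry": 0,"rz": 0},{"tx": -0.024,"ty": -0.17,"tz": -0.15,"rx": 0,"ry": 0,"rz": 0},{"tx": -0.03,"ty": -0.21,"tz": -0.15,"rx": 0,"ry": 0,"rz": 0}])

```text
clock: 15.9
tool_pos: [0.5392, 0.0511, 0.1464]
tcp_rot: [0.001, 0.074, 0.997, 0.0]
contact_force: [0.0, -0.6, -0.8]
gripper_width: 0.0339
finger_force: 30.0
```

Call:
send_rows(steps=[{"tx": -0.006,"ty": -0.04,"tz": 0,"rx": 0,"ry": 0,"rz": 0},{"tx": -0.011,"ty": -0.08,"tz": 0,"rx": 0,"ry": 0,"rz": 0},{"tx": -0.016,"ty": -0.115,"tz": 0,"rx": 0,"ry": 0,"rz": 0},{"tx": -0.021,"ty": -0.145,"tz": 0,"rx": 0,"ry": 0,"rz": 0},{"tx": -0.024,"ty": -0.17,"tz": 0,"rx": 0,"ry": 0,"rz": 0},{"tx": -0.026,"ty": -0.185,"tz": 0,"rx": 0,"ry": 0,"rz": 0},{"tx": -0.0265,"ty": -0.19,"tz": 0,"rx": 0,"ry": 0,"rz": 0},{"tx": -0.0265,"ty": -0.1904,"tz": 0,"rx": 0,"ry": 0,"rz": 0},{"tx": -0.0265,"ty": -0.1904,"tz": 0,"rx": 0,"ry": 0,"rz": 0},{"tx": -0.0265,"ty": -0.1904,"tz": 0,"rx": 0,"ry": 0,"rz": 0}])

```text
clock: 17.15
tool_pos: [0.5374, -0.1393, 0.1449]
tcp_rot: [0.0, 0.073, 0.997, 0.0]
contact_force: [0.0, -0.4, -0.2]
gripper_width: 0.0343
finger_force: 30.0
```

```bash
python3 g.py 81.5 537,-140,130 537,-140,104;python3 - <<'E'
from h import *
b=cams.snapshot('scene')[120:270,150:300,::-1]
cv2.imwrite('pics/g6.png',cv2.resize(b,None,fx=4,fy=4))
E
```

```text
t 17.15 p [ 537.4 -139.3  144.9] rotvec tool [0.  0.  0.1] w 34.3 ff 30.0 F [ 0.  -0.4 -0.2]
[ 537. -140.  130.] -> [ 0.2 -0.8 14.9]
[ 537. -140.  104.] -> [ 0.  0. 26.]
```

View pics/g6.png

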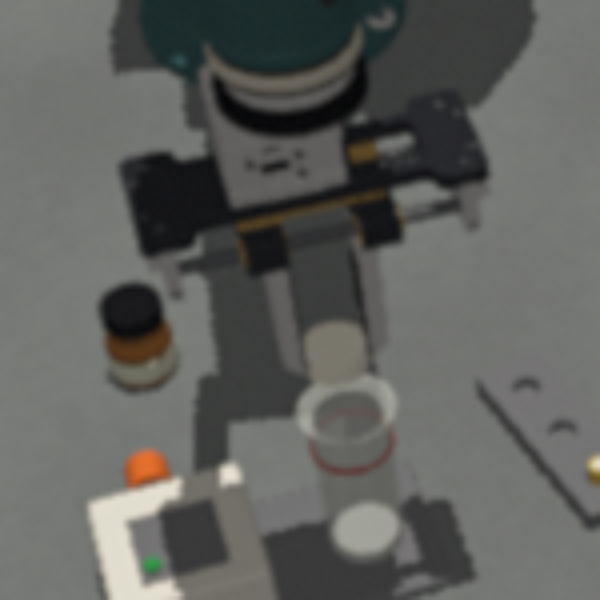

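The tablet is held at crop (336,353), above the rim centre at (347,410). I'll check its lateral position by ray, then lower.

Run:
```python
from h import *
for z in(.168,.17,.172): print(z,ray('scene',(150+336/4-.4,120+353/4-.4),z)*1000)
print(proj('scene',[.5374,-.1393,.17]))
```

```text
0.168 [[ 534.5494486 -140.1059922  168.       ]]
0.17 [[ 536.45603071 -140.61093353  170.        ]]
0.172 [[ 538.36261282 -141.11587487  172.        ]]
[[234.31597308 207.92111182]]
```

Call:
send_rows(steps=[{"tx": 0,"ty": 0,"tz": 0.005,"rx": 0,"ry": 0,"rz": 0},{"tx": 0,"ty": -0.0005,"tz": 0.015,"rx": 0,"ry": 0,"rz": 0},{"tx": 0,"ty": -0.001,"tz": 0.023,"rx": 0,"ry": 0,"rz": 0},{"tx": 0,"ty": -0.001,"tz": 0.029,"rx": 0,"ry": 0,"rz": 0},{"tx": 0,"ty": -0.001,"tz": 0.034,"rx": 0,"ry": 0,"rz": 0},{"tx": 0,"ty": -0.001,"tz": 0.037,"rx": 0,"ry": 0,"rz": 0},{"tx": 0,"ty": -0.001,"tz": 0.038,"rx": 0,"ry": 0,"rz": 0},{"tx": 0,"ty": -0.001,"tz": 0.038,"rx": 0,"ry": 0,"rz": 0},{"tx": 0,"ty": -0.001,"tz": 0.038,"rx": 0,"ry": 0,"rz": 0},{"tx": 0,"ty": -0.001,"tz": 0.038,"rx": 0,"ry": 0,"rz": 0}])

```text
clock: 18.45
tool_pos: [0.5372, -0.141, 0.1071]
tcp_rot: [0.0, 0.074, 0.997, -0.0]
contact_force: [0.4, -0.7, 0.2]
gripper_width: 0.0338
finger_force: 30.0
```

Call:
send_rows(steps=[{"tx": 0,"ty": 0.001,"tz": 0.001,"rx": 0,"ry": 0,"rz": 0},{"tx": 0,"ty": 0.001,"tz": 0.002,"rx": 0,"ry": 0,"rz": 0},{"tx": 0,"ty": 0.001,"tz": 0.003,"rx": 0,"ry": 0,"rz": 0},{"tx": 0,"ty": 0.001,"tz": 0.003,"rx": 0,"ry": 0,"rz": 0},{"tx": 0,"ty": 0.001,"tz": 0.003,"rx": 0,"ry": 0,"rz": 0},{"tx": 0,"ty": 0.001,"tz": 0.003,"rx": 0,"ry": 0,"rz": 0},{"tx": 0,"ty": 0.001,"tz": 0.003,"rx": 0,"ry": 0,"rz": 0},{"tx": 0,"ty": 0.001,"tz": 0.003,"rx": 0,"ry": 0,"rz": 0},{"tx": 0,"ty": 0.001,"tz": 0.003,"rx": 0,"ry": 0,"rz": 0},{"tx": 0,"ty": 0.001,"tz": 0.003,"rx": 0,"ry": 0,"rz": 0}])

```text
clock: 19.7
tool_pos: [0.5373, -0.14, 0.1039]
tcp_rot: [0.0, 0.074, 0.997, 0.0]
contact_force: [0.5, -0.7, -1.3]
gripper_width: 0.0336
finger_force: 30.0
```

Call:
send_rows(steps=[{"tx": 0,"ty": 0,"tz": 0,"rx": 0,"ry": 0,"rz": 0},{"tx": 0,"ty": 0,"tz": 0,"rx": 0,"ry": 0,"rz": 0},{"tx": 0,"ty": 0,"tz": 0,"rx": 0,"ry": 0,"rz": 0},{"tx": 0,"ty": 0,"tz": 0,"rx": 0,"ry": 0,"rz": 0},{"tx": 0,"ty": 0,"tz": 0,"rx": 0,"ry": 0,"rz": 0},{"tx": 0,"ty": 0,"tz": -0.01,"rx": 0,"ry": 0,"rz": 0},{"tx": 0,"ty": 0,"tz": -0.03,"rx": 0,"ry": 0,"rz": 0},{"tx": 0,"ty": 0,"tz": -0.045,"rx": 0,"ry": 0,"rz": 0},{"tx": 0,"ty": 0,"tz": -0.045,"rx": 0,"ry": 0,"rz": 0},{"tx": 0,"ty": 0,"tz": -0.045,"rx": 0,"ry": 0,"rz": 0}], claw=119)

```text
clock: 20.95
tool_pos: [0.537, -0.1399, 0.1485]
tcp_rot: [-0.0, 0.074, 0.997, 0.0]
contact_force: [0.2, -0.4, 0.2]
gripper_width: 0.0503
finger_force: 0.0
```

```bash
python3 look.py | grep -v yellow; python3 g.py 81.5 592.3,248.3,130
python3 - <<'E'
from h import *
b=cams.snapshot('scene')[190:290,190:290,::-1]
cv2.imwrite('pics/g7.png',cv2.resize(b,None,fx=5,fy=5))
E
```

```text
top
 tray [533.2 227.1] [154.3 163.4] 81.0
 tab [248.1 195.2] [ 15  15 175] [593.3 249.1]
 tab [272.5 198.3] [ 15  15 174] [583.8 188.5]
 tab [270.1 220. ] [ 15  15 181] [530.  195.4]
 tab [270.  242.2] [ 15  15 181] [475.1 196.6]
 tab [260.7 291.5] [ 38   7 207] [356.4 221.6]
scene
 tray [534.4 223.3] [155. 167.] 81.2
 tab [330.6 157.1] [ 35  19 304] [333. 221.]
 tab [347.1 189.6] [ 13  10 109] [472.6 194.6]
 tab [357.4 202.5] [ 14  10 118] [528.  194.1]
 tab [387.3 211. ] [ 14  11 122] [591.6 247. ]
 tab [365.6 216.7] [ 14  11 125] [582.  186.1]
 tab [401.1 250. ] [ 19  15 235] [716.9 204.2]
 tab [345. 271.] [25  4 63] [706.9  51.6]
 orange [186.  236.8] [182 234   9   7  43] [ 444.9 -244.3]
t 21.05 p [ 536.7 -139.8  147.9] rotvec tool [ 0.  -0.1  0. ] w 50.3 ff 0.0 F [ 0.3 -0.6 -0. ]
[592.3 248.3 130. ] -> [  2.1 392.   18.1]
```

View pics/g7.png

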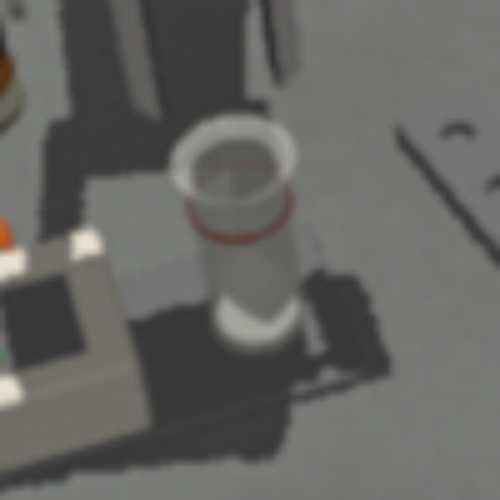

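Tablet 1 has gone in: the tube at (257,320) now shows white above its floor. D's pocket is empty and the others haven't moved. Next is E.

Call:
send_rows(steps=[{"tx": 0,"ty": 0.02,"tz": 0,"rx": 0,"ry": 0,"rz": 0},{"tx": 0,"ty": 0.06,"tz": 0,"rx": 0,"ry": 0,"rz": 0},{"tx": 0,"ty": 0.11,"tz": 0,"rx": 0,"ry": 0,"rz": 0},{"tx": 0,"ty": 0.165,"tz": 0,"rx": 0,"ry": 0,"rz": 0},{"tx": 0.001,"ty": 0.22,"tz": 0,"rx": 0,"ry": 0,"rz": 0},{"tx": 0.001,"ty": 0.275,"tz": 0,"rx": 0,"ry": 0,"rz": 0},{"tx": 0.001,"ty": 0.325,"tz": 0,"rx": 0,"ry": 0,"rz": 0},{"tx": 0.002,"ty": 0.365,"tz": 0.005,"rx": 0,"ry": 0,"rz": 0},{"tx": 0.002,"ty": 0.387,"tz": 0.01,"rx": 0,"ry": 0,"rz": 0},{"tx": 0.002,"ty": 0.392,"tz": 0.02,"rx": 0,"ry": 0,"rz": 0}])

```text
clock: 22.35
tool_pos: [0.5928, 0.2494, 0.1284]
tcp_rot: [0.0, 0.073, 0.997, -0.0]
contact_force: [0.6, -1.0, -0.6]
gripper_width: 0.0502
finger_force: 0.0
```

Call:
send_rows(steps=[{"tx": 0,"ty": 0,"tz": 0.02,"rx": 0,"ry": 0,"rz": 0},{"tx": 0,"ty": 0,"tz": 0.045,"rx": 0,"ry": 0,"rz": 0},{"tx": 0,"ty": 0,"tz": 0.07,"rx": 0,"ry": 0,"rz": 0},{"tx": 0,"ty": 0,"tz": 0.09,"rx": 0,"ry": 0,"rz": 0},{"tx": 0,"ty": 0,"tz": 0.1,"rx": 0,"ry": 0,"rz": 0},{"tx": 0,"ty": 0,"tz": 0.105,"rx": 0,"ry": 0,"rz": 0},{"tx": 0,"ty": 0,"tz": 0.108,"rx": 0,"ry": 0,"rz": 0},{"tx": 0,"ty": 0,"tz": 0.11,"rx": 0,"ry": 0,"rz": 0},{"tx": 0,"ty": 0,"tz": 0.11,"rx": 0,"ry": 0,"rz": 0},{"tx": 0,"ty": 0,"tz": 0.11,"rx": 0,"ry": 0,"rz": 0}])

```text
clock: 23.6
tool_pos: [0.5932, 0.2482, 0.0193]
tcp_rot: [0.0, 0.074, 0.997, 0.0]
contact_force: [0.2, -0.7, -0.0]
gripper_width: 0.0499
finger_force: 0.0
```

```bash
python3 g.py 81.5 592.3,248.3,-13
```

```text
t 23.6 p [593.2 248.2  19.3] rotvec tool [0. 0. 0.] w 49.9 ff 0.0 F [ 0.2 -0.7 -0. ]
[592.3 248.3 -13. ] -> [ 1.  -0.  32.3]
```

Accurate tracking; descend the last 32 mm, close, then lift.

Call:
send_rows(steps=[{"tx": 0.001,"ty": 0,"tz": 0.01,"rx": 0,"ry": 0,"rz": 0},{"tx": 0.001,"ty": 0,"tz": 0.018,"rx": 0,"ry": 0,"rz": 0},{"tx": 0.001,"ty": 0,"tz": 0.024,"rx": 0,"ry": 0,"rz": 0},{"tx": 0.001,"ty": 0,"tz": 0.028,"rx": 0,"ry": 0,"rz": 0},{"tx": 0.001,"ty": 0,"tz": 0.03,"rx": 0,"ry": 0,"rz": 0},{"tx": 0.001,"ty": 0,"tz": 0.032,"rx": 0,"ry": 0,"rz": 0},{"tx": 0.001,"ty": 0,"tz": 0.032,"rx": 0,"ry": 0,"rz": 0},{"tx": 0.001,"ty": 0,"tz": 0.032,"rx": 0,"ry": 0,"rz": 0},{"tx": 0.001,"ty": 0,"tz": 0.032,"rx": 0,"ry": 0,"rz": 0},{"tx": 0.001,"ty": 0,"tz": 0.032,"rx": 0,"ry": 0,"rz": 0}])

```text
clock: 24.85
tool_pos: [0.5921, 0.2482, -0.013]
tcp_rot: [0.0, 0.074, 0.997, 0.0]
contact_force: [0.1, 0.1, 0.3]
gripper_width: 0.05
finger_force: 0.0
```

Call:
send_rows(steps=[{"tx": 0,"ty": 0,"tz": 0,"rx": 0,"ry": 0,"rz": 0},{"tx": 0,"ty": 0,"tz": 0,"rx": 0,"ry": 0,"rz": 0},{"tx": 0,"ty": 0,"tz": 0,"rx": 0,"ry": 0,"rz": 0},{"tx": 0,"ty": 0,"tz": 0,"rx": 0,"ry": 0,"rz": 0},{"tx": 0,"ty": 0,"tz": 0,"rx": 0,"ry": 0,"rz": 0},{"tx": 0,"ty": 0,"tz": 0,"rx": 0,"ry": 0,"rz": 0},{"tx": 0,"ty": 0,"tz": 0,"rx": 0,"ry": 0,"rz": 0},{"tx": 0,"ty": 0,"tz": -0.015,"rx": 0,"ry": 0,"rz": 0},{"tx": 0,"ty": 0,"tz": -0.04,"rx": 0,"ry": 0,"rz": 0},{"tx": 0,"ty": 0,"tz": -0.07,"rx": 0,"ry": 0,"rz": 0}], claw=255)

```text
clock: 26.1
tool_pos: [0.5918, 0.2481, 0.058]
tcp_rot: [-0.0, 0.074, 0.997, -0.0]
contact_force: [-0.3, 0.7, -0.5]
gripper_width: 0.0339
finger_force: 30.0
```

```bash
python3 g.py 81.5 592.3,248.3,145 537,-140,145
```

```text
t 26.1 p [591.8 248.1  58. ] rotvec tool [-0. -0.  0.] w 33.9 ff 30.0 F [-0.3  0.7 -0.5]
[592.3 248.3 145. ] -> [ -0.5   0.3 -87. ]
[ 537. -140.  145.] -> [  -2.7 -392.2    0. ]
```

Call:
send_rows(steps=[{"tx": 0,"ty": 0,"tz": -0.03,"rx": 0,"ry": 0,"rz": 0},{"tx": 0,"ty": -0.005,"tz": -0.055,"rx": 0,"ry": 0,"rz": 0},{"tx": 0,"ty": -0.02,"tz": -0.075,"rx": 0,"ry": 0,"rz": 0},{"tx": -0.001,"ty": -0.045,"tz": -0.085,"rx": 0,"ry": 0,"rz": 0},{"tx": -0.001,"ty": -0.075,"tz": -0.087,"rx": 0,"ry": 0,"rz": 0},{"tx": -0.001,"ty": -0.11,"tz": -0.087,"rx": 0,"ry": 0,"rz": 0},{"tx": -0.001,"ty": -0.145,"tz": -0.087,"rx": 0,"ry": 0,"rz": 0},{"tx": -0.002,"ty": -0.18,"tz": -0.087,"rx": 0,"ry": 0,"rz": 0},{"tx": -0.002,"ty": -0.215,"tz": -0.087,"rx": 0,"ry": 0,"rz": 0},{"tx": -0.002,"ty": -0.25,"tz": -0.087,"rx": 0,"ry": 0,"rz": 0}])

```text
clock: 27.35
tool_pos: [0.5557, -0.002, 0.1432]
tcp_rot: [-0.001, 0.074, 0.997, -0.0]
contact_force: [-0.0, -1.5, 0.4]
gripper_width: 0.0342
finger_force: 30.0
```

Call:
send_rows(steps=[{"tx": 0,"ty": -0.035,"tz": 0,"rx": 0,"ry": 0,"rz": 0},{"tx": 0,"ty": -0.07,"tz": 0,"rx": 0,"ry": 0,"rz": 0},{"tx": -0.001,"ty": -0.1,"tz": 0,"rx": 0,"ry": 0,"rz": 0},{"tx": -0.001,"ty": -0.122,"tz": 0,"rx": 0,"ry": 0,"rz": 0},{"tx": -0.001,"ty": -0.135,"tz": 0,"rx": 0,"ry": 0,"rz": 0},{"tx": -0.001,"ty": -0.142,"tz": 0,"rx": 0,"ry": 0,"rz": 0},{"tx": -0.001,"ty": -0.142,"tz": 0,"rx": 0,"ry": 0,"rz": 0},{"tx": -0.001,"ty": -0.142,"tz": 0,"rx": 0,"ry": 0,"rz": 0},{"tx": -0.001,"ty": -0.142,"tz": 0.005,"rx": 0,"ry": 0,"rz": 0},{"tx": -0.001,"ty": -0.142,"tz": 0.01,"rx": 0,"ry": 0,"rz": 0}])

```text
clock: 28.6
tool_pos: [0.5373, -0.1395, 0.1334]
tcp_rot: [-0.0, 0.073, 0.997, 0.0]
contact_force: [-0.9, -0.1, -0.5]
gripper_width: 0.0341
finger_force: 30.0
```

Call:
send_rows(steps=[{"tx": 0,"ty": 0,"tz": 0.006,"rx": 0,"ry": 0,"rz": 0},{"tx": 0,"ty": 0,"tz": 0.012,"rx": 0,"ry": 0,"rz": 0},{"tx": 0,"ty": 0,"tz": 0.018,"rx": 0,"ry": 0,"rz": 0},{"tx": 0,"ty": 0,"tz": 0.022,"rx": 0,"ry": 0,"rz": 0},{"tx": 0,"ty": 0,"tz": 0.025,"rx": 0,"ry": 0,"rz": 0},{"tx": 0,"ty": 0,"tz": 0.028,"rx": 0,"ry": 0,"rz": 0},{"tx": 0,"ty": 0,"tz": 0.028,"rx": 0,"ry": 0,"rz": 0},{"tx": 0,"ty": 0,"tz": 0.028,"rx": 0,"ry": 0,"rz": 0},{"tx": 0,"ty": 0,"tz": 0.028,"rx": 0,"ry": 0,"rz": 0},{"tx": 0,"ty": 0,"tz": 0.028,"rx": 0,"ry": 0,"rz": 0}])

```text
clock: 29.85
tool_pos: [0.5374, -0.14, 0.106]
tcp_rot: [0.0, 0.074, 0.997, -0.0]
contact_force: [-0.1, 0.2, -1.5]
gripper_width: 0.0338
finger_force: 30.0
```

```bash
python3 g.py 81.5 537,-140,104
```

```text
t 29.85 p [ 537.4 -140.   106. ] rotvec tool [0. 0. 0.] w 33.8 ff 30.0 F [-0.1  0.2 -1.5]
[ 537. -140.  104.] -> [ 0.4 -0.   2. ]
```

Call:
send_rows(steps=[{"tx": 0,"ty": 0,"tz": 0.001,"rx": 0,"ry": 0,"rz": 0},{"tx": 0,"ty": 0,"tz": 0.002,"rx": 0,"ry": 0,"rz": 0},{"tx": 0,"ty": 0,"tz": 0.0025,"rx": 0,"ry": 0,"rz": 0},{"tx": 0,"ty": 0,"tz": 0.0025,"rx": 0,"ry": 0,"rz": 0},{"tx": 0,"ty": 0,"tz": 0.0025,"rx": 0,"ry": 0,"rz": 0},{"tx": 0,"ty": 0,"tz": 0.0025,"rx": 0,"ry": 0,"rz": 0},{"tx": 0,"ty": 0,"tz": 0.0025,"rx": 0,"ry": 0,"rz": 0},{"tx": 0,"ty": 0,"tz": 0.0025,"rx": 0,"ry": 0,"rz": 0},{"tx": 0,"ty": 0,"tz": 0.0025,"rx": 0,"ry": 0,"rz": 0},{"tx": 0,"ty": 0,"tz": 0.0025,"rx": 0,"ry": 0,"rz": 0}])

```text
clock: 31.1
tool_pos: [0.5373, -0.14, 0.1034]
tcp_rot: [0.0, 0.074, 0.997, 0.0]
contact_force: [-0.2, -0.2, -0.3]
gripper_width: 0.034
finger_force: 30.0
```

Call:
send_rows(steps=[{"tx": 0,"ty": 0,"tz": 0,"rx": 0,"ry": 0,"rz": 0},{"tx": 0,"ty": 0,"tz": 0,"rx": 0,"ry": 0,"rz": 0},{"tx": 0,"ty": 0,"tz": 0,"rx": 0,"ry": 0,"rz": 0},{"tx": 0,"ty": 0,"tz": 0,"rx": 0,"ry": 0,"rz": 0},{"tx": 0,"ty": 0,"tz": 0,"rx": 0,"ry": 0,"rz": 0},{"tx": 0,"ty": 0,"tz": -0.01,"rx": 0,"ry": 0,"rz": 0},{"tx": 0,"ty": 0,"tz": -0.03,"rx": 0,"ry": 0,"rz": 0},{"tx": 0,"ty": 0,"tz": -0.045,"rx": 0,"ry": 0,"rz": 0},{"tx": 0,"ty": 0,"tz": -0.045,"rx": 0,"ry": 0,"rz": 0},{"tx": 0,"ty": 0,"tz": -0.045,"rx": 0,"ry": 0,"rz": 0}], claw=119)

```text
clock: 32.35
tool_pos: [0.537, -0.1399, 0.148]
tcp_rot: [-0.0, 0.074, 0.997, 0.0]
contact_force: [-0.4, 0.0, 0.2]
gripper_width: 0.0499
finger_force: 0.0
```

```bash
python3 look.py | grep -v yellow; python3 g.py 81.5 582.8,187.5,130
```

```text
top
 tray [533.2 227.1] [154.3 163.4] 81.0
 tab [272.4 198.3] [ 14  15 173] [583.8 188.6]
 tab [270.1 220. ] [ 15  15 181] [530.  195.4]
 tab [268.8 239.6] [ 15  16 181] [481.7 199.6]
 tab [260.7 291.5] [ 38   7 207] [356.4 221.6]
scene
 tray [534.4 223.3] [155. 167.] 81.2
 tab [330.6 157.1] [ 35  19 304] [333. 221.]
 tab [349.4 190.8] [ 14  11 112] [479.5 197.9]
 tab [357.4 202.5] [ 14  10 119] [527.8 194.1]
 tab [365.5 216.7] [ 14  11 124] [581.8 186.1]
 tab [401.1 250. ] [ 19  15 236] [716.8 204.1]
 tab [345. 271.] [25  4 64] [706.8  51.7]
 orange [186.1 236.8] [183 234   8   7  42] [ 445.  -244.1]
t 32.45 p [ 536.7 -139.8  147.4] rotvec tool [ 0.  -0.1  0. ] w 49.9 ff 0.0 F [1.  0.9 0.3]
[582.8 187.5 130. ] -> [  2.5 330.5  17.5]
```

Tablet A has been nudged, but it still lies inside its pocket at (480.6,198.7). Next is C.

Call:
send_rows(steps=[{"tx": 0,"ty": 0.02,"tz": 0,"rx": 0,"ry": 0,"rz": 0},{"tx": 0,"ty": 0.06,"tz": 0,"rx": 0,"ry": 0,"rz": 0},{"tx": 0,"ty": 0.11,"tz": 0,"rx": 0,"ry": 0,"rz": 0},{"tx": 0.001,"ty": 0.165,"tz": 0,"rx": 0,"ry": 0,"rz": 0},{"tx": 0.001,"ty": 0.22,"tz": 0,"rx": 0,"ry": 0,"rz": 0},{"tx": 0.002,"ty": 0.27,"tz": 0,"rx": 0,"ry": 0,"rz": 0},{"tx": 0.002,"ty": 0.305,"tz": 0.002,"rx": 0,"ry": 0,"rz": 0},{"tx": 0.002,"ty": 0.325,"tz": 0.007,"rx": 0,"ry": 0,"rz": 0},{"tx": 0.0025,"ty": 0.3305,"tz": 0.015,"rx": 0,"ry": 0,"rz": 0},{"tx": 0.0025,"ty": 0.3305,"tz": 0.025,"rx": 0,"ry": 0,"rz": 0}])

```text
clock: 33.7
tool_pos: [0.5832, 0.1868, 0.1226]
tcp_rot: [-0.0, 0.074, 0.997, -0.0]
contact_force: [0.1, -0.1, -0.2]
gripper_width: 0.05
finger_force: 0.0
```

Call:
send_rows(steps=[{"tx": 0,"ty": 0,"tz": 0.02,"rx": 0,"ry": 0,"rz": 0},{"tx": 0,"ty": 0,"tz": 0.045,"rx": 0,"ry": 0,"rz": 0},{"tx": 0,"ty": 0,"tz": 0.07,"rx": 0,"ry": 0,"rz": 0},{"tx": 0,"ty": 0,"tz": 0.085,"rx": 0,"ry": 0,"rz": 0},{"tx": 0,"ty": 0,"tz": 0.095,"rx": 0,"ry": 0,"rz": 0},{"tx": 0,"ty": 0,"tz": 0.1,"rx": 0,"ry": 0,"rz": 0},{"tx": 0,"ty": 0,"tz": 0.103,"rx": 0,"ry": 0,"rz": 0},{"tx": 0,"ty": 0,"tz": 0.104,"rx": 0,"ry": 0,"rz": 0},{"tx": 0,"ty": 0,"tz": 0.104,"rx": 0,"ry": 0,"rz": 0},{"tx": 0,"ty": 0,"tz": 0.104,"rx": 0,"ry": 0,"rz": 0}])

```text
clock: 34.95
tool_pos: [0.5837, 0.1874, 0.0198]
tcp_rot: [0.0, 0.074, 0.997, 0.0]
contact_force: [-0.1, -0.2, -0.1]
gripper_width: 0.0506
finger_force: 0.0
```

```bash
python3 g.py 81.5 582.8,187.5,-13
```

```text
t 34.95 p [583.7 187.4  19.8] rotvec tool [0. 0. 0.] w 50.6 ff 0.0 F [-0.1 -0.2 -0.1]
[582.8 187.5 -13. ] -> [ 1.  -0.1 32.8]
```

Call:
send_rows(steps=[{"tx": 0.001,"ty": 0,"tz": 0.01,"rx": 0,"ry": 0,"rz": 0},{"tx": 0.001,"ty": 0,"tz": 0.018,"rx": 0,"ry": 0,"rz": 0},{"tx": 0.001,"ty": 0,"tz": 0.024,"rx": 0,"ry": 0,"rz": 0},{"tx": 0.001,"ty": 0,"tz": 0.028,"rx": 0,"ry": 0,"rz": 0},{"tx": 0.001,"ty": 0,"tz": 0.031,"rx": 0,"ry": 0,"rz": 0},{"tx": 0.001,"ty": 0,"tz": 0.033,"rx": 0,"ry": 0,"rz": 0},{"tx": 0.001,"ty": 0,"tz": 0.033,"rx": 0,"ry": 0,"rz": 0},{"tx": 0.001,"ty": 0,"tz": 0.033,"rx": 0,"ry": 0,"rz": 0},{"tx": 0.001,"ty": 0,"tz": 0.033,"rx": 0,"ry": 0,"rz": 0},{"tx": 0.001,"ty": 0,"tz": 0.033,"rx": 0,"ry": 0,"rz": 0}])

```text
clock: 36.2
tool_pos: [0.5825, 0.1875, -0.0134]
tcp_rot: [0.0, 0.074, 0.997, 0.0]
contact_force: [-0.6, -0.5, 0.3]
gripper_width: 0.0501
finger_force: 0.0
```

Call:
send_rows(steps=[{"tx": 0,"ty": 0,"tz": 0,"rx": 0,"ry": 0,"rz": 0},{"tx": 0,"ty": 0,"tz": 0,"rx": 0,"ry": 0,"rz": 0},{"tx": 0,"ty": 0,"tz": 0,"rx": 0,"ry": 0,"rz": 0},{"tx": 0,"ty": 0,"tz": 0,"rx": 0,"ry": 0,"rz": 0},{"tx": 0,"ty": 0,"tz": 0,"rx": 0,"ry": 0,"rz": 0},{"tx": 0,"ty": 0,"tz": 0,"rx": 0,"ry": 0,"rz": 0},{"tx": 0,"ty": 0,"tz": 0,"rx": 0,"ry": 0,"rz": 0},{"tx": 0,"ty": 0,"tz": -0.015,"rx": 0,"ry": 0,"rz": 0},{"tx": 0,"ty": 0,"tz": -0.04,"rx": 0,"ry": 0,"rz": 0},{"tx": 0,"ty": 0,"tz": -0.07,"rx": 0,"ry": 0,"rz": 0}], claw=255)

```text
clock: 37.45
tool_pos: [0.5822, 0.1873, 0.0576]
tcp_rot: [-0.0, 0.074, 0.997, -0.0]
contact_force: [1.1, 0.0, 0.4]
gripper_width: 0.0343
finger_force: 30.0
```

Call:
send_rows(steps=[{"tx": 0,"ty": 0,"tz": -0.03,"rx": 0,"ry": 0,"rz": 0},{"tx": 0,"ty": -0.005,"tz": -0.055,"rx": 0,"ry": 0,"rz": 0},{"tx": 0,"ty": -0.02,"tz": -0.075,"rx": 0,"ry": 0,"rz": 0},{"tx": -0.001,"ty": -0.04,"tz": -0.085,"rx": 0,"ry": 0,"rz": 0},{"tx": -0.001,"ty": -0.065,"tz": -0.087,"rx": 0,"ry": 0,"rz": 0},{"tx": -0.001,"ty": -0.09,"tz": -0.087,"rx": 0,"ry": 0,"rz": 0},{"tx": -0.001,"ty": -0.12,"tz": -0.087,"rx": 0,"ry": 0,"rz": 0},{"tx": -0.002,"ty": -0.15,"tz": -0.087,"rx": 0,"ry": 0,"rz": 0},{"tx": -0.002,"ty": -0.18,"tz": -0.087,"rx": 0,"ry": 0,"rz": 0},{"tx": -0.002,"ty": -0.21,"tz": -0.087,"rx": 0,"ry": 0,"rz": 0}])

```text
clock: 38.7
tool_pos: [0.5523, -0.0227, 0.1427]
tcp_rot: [-0.001, 0.074, 0.997, -0.0]
contact_force: [0.3, 0.3, 0.2]
gripper_width: 0.0342
finger_force: 30.0
```

Call:
send_rows(steps=[{"tx": 0,"ty": -0.03,"tz": 0,"rx": 0,"ry": 0,"rz": 0},{"tx": 0,"ty": -0.06,"tz": 0,"rx": 0,"ry": 0,"rz": 0},{"tx": -0.001,"ty": -0.085,"tz": 0,"rx": 0,"ry": 0,"rz": 0},{"tx": -0.001,"ty": -0.105,"tz": 0,"rx": 0,"ry": 0,"rz": 0},{"tx": -0.001,"ty": -0.115,"tz": 0,"rx": 0,"ry": 0,"rz": 0},{"tx": -0.001,"ty": -0.12,"tz": 0,"rx": 0,"ry": 0,"rz": 0},{"tx": -0.001,"ty": -0.1205,"tz": 0,"rx": 0,"ry": 0,"rz": 0},{"tx": -0.001,"ty": -0.1205,"tz": 0,"rx": 0,"ry": 0,"rz": 0},{"tx": -0.001,"ty": -0.1205,"tz": 0,"rx": 0,"ry": 0,"rz": 0},{"tx": -0.001,"ty": -0.1205,"tz": 0,"rx": 0,"ry": 0,"rz": 0}])

```text
clock: 39.95
tool_pos: [0.5369, -0.1395, 0.1434]
tcp_rot: [0.0, 0.073, 0.997, 0.0]
contact_force: [-0.1, -0.9, 0.1]
gripper_width: 0.0342
finger_force: 30.0
```

```bash
python3 g.py 81.5 537,-140,104
```

```text
t 39.95 p [ 536.9 -139.5  143.4] rotvec tool [0.  0.  0.1] w 34.2 ff 30.0 F [-0.1 -0.9  0.1]
[ 537. -140.  104.] -> [-0.2 -0.5 39.4]
```

Lower, release and rise, then look.

Call:
send_rows(steps=[{"tx": 0,"ty": 0,"tz": 0.006,"rx": 0,"ry": 0,"rz": 0},{"tx": 0,"ty": 0,"tz": 0.014,"rx": 0,"ry": 0,"rz": 0},{"tx": 0,"ty": -0.0005,"tz": 0.022,"rx": 0,"ry": 0,"rz": 0},{"tx": 0,"ty": -0.0005,"tz": 0.029,"rx": 0,"ry": 0,"rz": 0},{"tx": 0,"ty": -0.0005,"tz": 0.034,"rx": 0,"ry": 0,"rz": 0},{"tx": 0,"ty": -0.0005,"tz": 0.038,"rx": 0,"ry": 0,"rz": 0},{"tx": 0,"ty": -0.0005,"tz": 0.0395,"rx": 0,"ry": 0,"rz": 0},{"tx": 0,"ty": -0.0005,"tz": 0.0395,"rx": 0,"ry": 0,"rz": 0},{"tx": 0,"ty": -0.0005,"tz": 0.0395,"rx": 0,"ry": 0,"rz": 0},{"tx": 0,"ty": -0.0005,"tz": 0.0395,"rx": 0,"ry": 0,"rz": 0}])

```text
clock: 41.2
tool_pos: [0.5369, -0.1405, 0.1041]
tcp_rot: [0.0, 0.074, 0.997, -0.0]
contact_force: [-0.1, -0.0, 0.3]
gripper_width: 0.0339
finger_force: 30.0
```

Call:
send_rows(steps=[{"tx": 0,"ty": 0,"tz": 0,"rx": 0,"ry": 0,"rz": 0},{"tx": 0,"ty": 0,"tz": 0,"rx": 0,"ry": 0,"rz": 0},{"tx": 0,"ty": 0,"tz": 0,"rx": 0,"ry": 0,"rz": 0},{"tx": 0,"ty": 0,"tz": 0,"rx": 0,"ry": 0,"rz": 0},{"tx": 0,"ty": 0,"tz": 0,"rx": 0,"ry": 0,"rz": 0},{"tx": 0,"ty": 0,"tz": -0.01,"rx": 0,"ry": 0,"rz": 0},{"tx": 0,"ty": 0,"tz": -0.03,"rx": 0,"ry": 0,"rz": 0},{"tx": 0,"ty": 0,"tz": -0.045,"rx": 0,"ry": 0,"rz": 0},{"tx": 0,"ty": 0,"tz": -0.045,"rx": 0,"ry": 0,"rz": 0},{"tx": 0,"ty": 0,"tz": -0.045,"rx": 0,"ry": 0,"rz": 0}], claw=119)

```text
clock: 42.45
tool_pos: [0.5365, -0.1403, 0.1485]
tcp_rot: [-0.0, 0.074, 0.997, 0.0]
contact_force: [0.6, -0.2, -0.7]
gripper_width: 0.0502
finger_force: 0.0
```

```bash
python3 look.py | grep tab; python3 g.py 81.5 529,194.8,130
```

```text
tab [270.1 220. ] [ 15  15 181] [530.  195.4]
 tab [268.8 239.5] [ 15  16 182] [481.8 199.5]
 tab [260.7 291.5] [ 38   7 207] [356.4 221.6]
 tab [330.6 157.1] [ 35  19 304] [333. 221.]
 tab [349.4 190.8] [ 14  11 112] [479.5 197.9]
 tab [357.4 202.5] [ 14  10 119] [527.8 194.1]
 tab [401.1 250. ] [ 19  15 236] [716.8 204.1]
 tab [345.1 270.9] [25  4 65] [706.9  52.1]
t 42.55 p [ 536.2 -140.2  147.8] rotvec tool [ 0.  -0.1  0. ] w 50.0 ff 0.0 F [-0.2  0.1  0.1]
[529.  194.8 130. ] -> [ 56.4 330.3  18.1]
```

Call:
send_rows(steps=[{"tx": 0.003,"ty": 0.02,"tz": 0,"rx": 0,"ry": 0,"rz": 0},{"tx": 0.01,"ty": 0.06,"tz": 0,"rx": 0,"ry": 0,"rz": 0},{"tx": 0.019,"ty": 0.11,"tz": 0,"rx": 0,"ry": 0,"rz": 0},{"tx": 0.028,"ty": 0.165,"tz": 0,"rx": 0,"ry": 0,"rz": 0},{"tx": 0.037,"ty": 0.22,"tz": 0,"rx": 0,"ry": 0,"rz": 0},{"tx": 0.046,"ty": 0.27,"tz": 0,"rx": 0,"ry": 0,"rz": 0},{"tx": 0.052,"ty": 0.305,"tz": 0.002,"rx": 0,"ry": 0,"rz": 0},{"tx": 0.056,"ty": 0.325,"tz": 0.007,"rx": 0,"ry": 0,"rz": 0},{"tx": 0.0565,"ty": 0.3305,"tz": 0.015,"rx": 0,"ry": 0,"rz": 0},{"tx": 0.0565,"ty": 0.3305,"tz": 0.025,"rx": 0,"ry": 0,"rz": 0}])

```text
clock: 43.8
tool_pos: [0.5294, 0.1943, 0.123]
tcp_rot: [-0.0, 0.074, 0.997, -0.0]
contact_force: [0.1, -0.9, 0.4]
gripper_width: 0.0502
finger_force: 0.0
```

Call:
send_rows(steps=[{"tx": 0,"ty": 0,"tz": 0.02,"rx": 0,"ry": 0,"rz": 0},{"tx": 0,"ty": 0,"tz": 0.045,"rx": 0,"ry": 0,"rz": 0},{"tx": 0,"ty": 0,"tz": 0.07,"rx": 0,"ry": 0,"rz": 0},{"tx": 0,"ty": 0,"tz": 0.085,"rx": 0,"ry": 0,"rz": 0},{"tx": 0,"ty": 0,"tz": 0.095,"rx": 0,"ry": 0,"rz": 0},{"tx": 0,"ty": 0,"tz": 0.1,"rx": 0,"ry": 0,"rz": 0},{"tx": 0,"ty": 0,"tz": 0.103,"rx": 0,"ry": 0,"rz": 0},{"tx": 0,"ty": 0,"tz": 0.104,"rx": 0,"ry": 0,"rz": 0},{"tx": 0,"ty": 0,"tz": 0.104,"rx": 0,"ry": 0,"rz": 0},{"tx": 0,"ty": 0,"tz": 0.104,"rx": 0,"ry": 0,"rz": 0}])

```text
clock: 45.05
tool_pos: [0.5297, 0.195, 0.0203]
tcp_rot: [0.0, 0.074, 0.997, 0.0]
contact_force: [0.2, 0.1, 0.6]
gripper_width: 0.0501
finger_force: 0.0
```

```bash
python3 g.py 81.5 529,194.8,-13 529,194.8,57 537,-140,145
```

```text
t 45.05 p [529.7 195.   20.3] rotvec tool [0. 0. 0.] w 50.1 ff 0.0 F [0.2 0.1 0.6]
[529.  194.8 -13. ] -> [ 0.7 -0.3 33.3]
[529.  194.8  57. ] -> [  0.   0. -70.]
[ 537. -140.  145.] -> [ -57.4 -329.9  -88. ]
```

Call:
send_rows(steps=[{"tx": 0.0007,"ty": 0,"tz": 0.01,"rx": 0,"ry": 0,"rz": 0},{"tx": 0.0007,"ty": 0,"tz": 0.018,"rx": 0,"ry": 0,"rz": 0},{"tx": 0.0007,"ty": 0,"tz": 0.024,"rx": 0,"ry": 0,"rz": 0},{"tx": 0.0007,"ty": 0,"tz": 0.028,"rx": 0,"ry": 0,"rz": 0},{"tx": 0.0007,"ty": 0,"tz": 0.031,"rx": 0,"ry": 0,"rz": 0},{"tx": 0.0007,"ty": 0,"tz": 0.033,"rx": 0,"ry": 0,"rz": 0},{"tx": 0.0007,"ty": 0,"tz": 0.033,"rx": 0,"ry": 0,"rz": 0},{"tx": 0.0007,"ty": 0,"tz": 0.033,"rx": 0,"ry": 0,"rz": 0},{"tx": 0.0007,"ty": 0,"tz": 0.033,"rx": 0,"ry": 0,"rz": 0},{"tx": 0.0007,"ty": 0,"tz": 0.033,"rx": 0,"ry": 0,"rz": 0}])

```text
clock: 46.3
tool_pos: [0.5288, 0.1949, -0.013]
tcp_rot: [0.0, 0.074, 0.997, 0.0]
contact_force: [0.8, 0.1, -0.6]
gripper_width: 0.0501
finger_force: 0.0
```

Call:
send_rows(steps=[{"tx": 0,"ty": 0,"tz": 0,"rx": 0,"ry": 0,"rz": 0},{"tx": 0,"ty": 0,"tz": 0,"rx": 0,"ry": 0,"rz": 0},{"tx": 0,"ty": 0,"tz": 0,"rx": 0,"ry": 0,"rz": 0},{"tx": 0,"ty": 0,"tz": 0,"rx": 0,"ry": 0,"rz": 0},{"tx": 0,"ty": 0,"tz": 0,"rx": 0,"ry": 0,"rz": 0},{"tx": 0,"ty": 0,"tz": 0,"rx": 0,"ry": 0,"rz": 0},{"tx": 0,"ty": 0,"tz": 0,"rx": 0,"ry": 0,"rz": 0},{"tx": 0,"ty": 0,"tz": -0.015,"rx": 0,"ry": 0,"rz": 0},{"tx": 0,"ty": 0,"tz": -0.04,"rx": 0,"ry": 0,"rz": 0},{"tx": 0,"ty": 0,"tz": -0.07,"rx": 0,"ry": 0,"rz": 0}], claw=255)

```text
clock: 47.55
tool_pos: [0.5285, 0.1948, 0.0581]
tcp_rot: [-0.0, 0.074, 0.997, -0.0]
contact_force: [0.2, -0.6, 0.1]
gripper_width: 0.0338
finger_force: 30.0
```

Call:
send_rows(steps=[{"tx": 0,"ty": 0,"tz": -0.03,"rx": 0,"ry": 0,"rz": 0},{"tx": -0.001,"ty": -0.005,"tz": -0.055,"rx": 0,"ry": 0,"rz": 0},{"tx": -0.003,"ty": -0.02,"tz": -0.075,"rx": 0,"ry": 0,"rz": 0},{"tx": -0.007,"ty": -0.04,"tz": -0.085,"rx": 0,"ry": 0,"rz": 0},{"tx": -0.011,"ty": -0.065,"tz": -0.087,"rx": 0,"ry": 0,"rz": 0},{"tx": -0.016,"ty": -0.09,"tz": -0.087,"rx": 0,"ry": 0,"rz": 0},{"tx": -0.021,"ty": -0.12,"tz": -0.087,"rx": 0,"ry": 0,"rz": 0},{"tx": -0.026,"ty": -0.15,"tz": -0.087,"rx": 0,"ry": 0,"rz": 0},{"tx": -0.031,"ty": -0.18,"tz": -0.087,"rx": 0,"ry": 0,"rz": 0},{"tx": -0.036,"ty": -0.21,"tz": -0.087,"rx": 0,"ry": 0,"rz": 0}])

```text
clock: 48.8
tool_pos: [0.5329, -0.0199, 0.1438]
tcp_rot: [-0.0, 0.074, 0.997, -0.0]
contact_force: [0.2, 0.8, -0.8]
gripper_width: 0.0342
finger_force: 30.0
```

Call:
send_rows(steps=[{"tx": -0.005,"ty": -0.03,"tz": 0,"rx": 0,"ry": 0,"rz": 0},{"tx": -0.011,"ty": -0.06,"tz": 0,"rx": 0,"ry": 0,"rz": 0},{"tx": -0.015,"ty": -0.085,"tz": 0,"rx": 0,"ry": 0,"rz": 0},{"tx": -0.019,"ty": -0.105,"tz": 0,"rx": 0,"ry": 0,"rz": 0},{"tx": -0.021,"ty": -0.115,"tz": 0,"rx": 0,"ry": 0,"rz": 0},{"tx": -0.0215,"ty": -0.12,"tz": 0,"rx": 0,"ry": 0,"rz": 0},{"tx": -0.0215,"ty": -0.12,"tz": 0,"rx": 0,"ry": 0,"rz": 0},{"tx": -0.0215,"ty": -0.12,"tz": 0,"rx": 0,"ry": 0,"rz": 0},{"tx": -0.0215,"ty": -0.12,"tz": 0,"rx": 0,"ry": 0,"rz": 0},{"tx": -0.0215,"ty": -0.12,"tz": 0,"rx": 0,"ry": 0,"rz": 0}])

```text
clock: 50.05
tool_pos: [0.5371, -0.1396, 0.1439]
tcp_rot: [0.0, 0.073, 0.997, 0.0]
contact_force: [-0.2, 0.6, 0.2]
gripper_width: 0.0342
finger_force: 30.0
```

```bash
python3 g.py 81.5 537,-140,104
```

```text
t 50.05 p [ 537.1 -139.6  143.9] rotvec tool [0.  0.  0.1] w 34.2 ff 30.0 F [-0.2  0.6  0.2]
[ 537. -140.  104.] -> [ 0.1 -0.5 39.9]
```

Call:
send_rows(steps=[{"tx": 0,"ty": 0,"tz": 0.006,"rx": 0,"ry": 0,"rz": 0},{"tx": 0,"ty": 0,"tz": 0.014,"rx": 0,"ry": 0,"rz": 0},{"tx": 0,"ty": -0.0005,"tz": 0.022,"rx": 0,"ry": 0,"rz": 0},{"tx": 0,"ty": -0.0005,"tz": 0.029,"rx": 0,"ry": 0,"rz": 0},{"tx": 0,"ty": -0.0005,"tz": 0.034,"rx": 0,"ry": 0,"rz": 0},{"tx": 0,"ty": -0.0005,"tz": 0.038,"rx": 0,"ry": 0,"rz": 0},{"tx": 0,"ty": -0.0005,"tz": 0.0398,"rx": 0,"ry": 0,"rz": 0},{"tx": 0,"ty": -0.0005,"tz": 0.0398,"rx": 0,"ry": 0,"rz": 0},{"tx": 0,"ty": -0.0005,"tz": 0.0398,"rx": 0,"ry": 0,"rz": 0},{"tx": 0,"ty": -0.0005,"tz": 0.0398,"rx": 0,"ry": 0,"rz": 0}])

```text
clock: 51.3
tool_pos: [0.5372, -0.1405, 0.1043]
tcp_rot: [0.0, 0.074, 0.997, -0.0]
contact_force: [-1.4, 0.9, -0.3]
gripper_width: 0.0342
finger_force: 30.0
```

Call:
send_rows(steps=[{"tx": 0,"ty": 0,"tz": 0,"rx": 0,"ry": 0,"rz": 0},{"tx": 0,"ty": 0,"tz": 0,"rx": 0,"ry": 0,"rz": 0},{"tx": 0,"ty": 0,"tz": 0,"rx": 0,"ry": 0,"rz": 0},{"tx": 0,"ty": 0,"tz": 0,"rx": 0,"ry": 0,"rz": 0},{"tx": 0,"ty": 0,"tz": 0,"rx": 0,"ry": 0,"rz": 0},{"tx": 0,"ty": 0,"tz": -0.01,"rx": 0,"ry": 0,"rz": 0},{"tx": 0,"ty": 0,"tz": -0.03,"rx": 0,"ry": 0,"rz": 0},{"tx": 0,"ty": 0,"tz": -0.045,"rx": 0,"ry": 0,"rz": 0},{"tx": 0,"ty": 0,"tz": -0.045,"rx": 0,"ry": 0,"rz": 0},{"tx": 0,"ty": 0,"tz": -0.045,"rx": 0,"ry": 0,"rz": 0}], claw=119)

```text
clock: 52.55
tool_pos: [0.5368, -0.1404, 0.1486]
tcp_rot: [-0.0, 0.074, 0.997, 0.0]
contact_force: [0.5, -0.0, -1.0]
gripper_width: 0.0501
finger_force: 0.0
```

Call:
send_rows(steps=[{"tx": 0.006,"ty": 0.02,"tz": 0,"rx": 0,"ry": 0,"rz": 0},{"tx": 0.019,"ty": 0.06,"tz": 0,"rx": 0,"ry": 0,"rz": 0},{"tx": 0.035,"ty": 0.11,"tz": 0,"rx": 0,"ry": 0,"rz": 0},{"tx": 0.053,"ty": 0.165,"tz": 0,"rx": 0,"ry": 0,"rz": 0},{"tx": 0.071,"ty": 0.22,"tz": 0,"rx": 0,"ry": 0,"rz": 0},{"tx": 0.087,"ty": 0.27,"tz": 0,"rx": 0,"ry": 0,"rz": 0},{"tx": 0.098,"ty": 0.303,"tz": 0,"rx": 0,"ry": 0,"rz": 0},{"tx": 0.104,"ty": 0.321,"tz": 0.005,"rx": 0,"ry": 0,"rz": 0},{"tx": 0.106,"ty": 0.3265,"tz": 0.01,"rx": 0,"ry": 0,"rz": 0},{"tx": 0.106,"ty": 0.3265,"tz": 0.02,"rx": 0,"ry": 0,"rz": 0}])

```text
clock: 53.8
tool_pos: [0.4803, 0.1977, 0.1285]
tcp_rot: [0.0, 0.074, 0.997, -0.0]
contact_force: [-0.7, -0.3, -0.5]
gripper_width: 0.0499
finger_force: 0.0
```

```bash
python3 look.py | grep tab; python3 g.py 81.5 480.6,198.7,20;  python3 - <<'E'
from h import *
a=np.linspace(0,2*np.pi,60); out=[]
for n,(x0,y0) in(('top',(385,180)),('scene',(205,205))):
    im=cams.snapshot(n)[:,:,::-1]; s=5; o=cv2.resize(im[y0:y0+70,x0:x0+70],None,fx=s,fy=s,interpolation=2)
    out.append(o.copy())
    for z,col in((.079,(0,255,0)),(.095,(255,0,255)),(.063,(255,0,0))):
        P=(proj(n,np.c_[.537+.018*np.cos(a),-.140+.018*np.sin(a),0*a+z])-[x0,y0]+.5)*s
        cv2.polylines(o,[P.astype(np.int32)],True,col,1)
    out.append(o)
cv2.imwrite('pics/st4.png',np.vstack([np.hstack(out[:2]),np.hstack(out[2:])])[:600 if 0 else 700])
i=cv2.imread('pics/st4.png'); cv2.imwrite('pics/st4.png',cv2.resize(i,(600,600)))
E
```

```text
tab [329.6 158. ] [ 35  17 272] [334.7 216.5]
 tab [401.1 250. ] [ 19  15 235] [716.9 204.2]
 tab [345. 271.] [25  4 64] [706.8  51.7]
t 53.9 p [479.4 196.8 127. ] rotvec tool [-0.1 -0.2 -0. ] w 49.9 ff 0.0 F [ 0.  -0.2  0.6]
[480.6 198.7  20. ] -> [ -1.3   2.3 107. ]
```

View pics/st4.png

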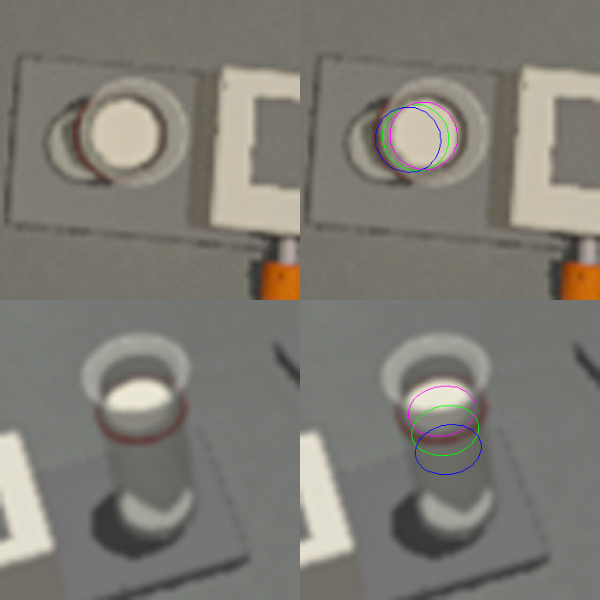

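The top view shows a white disc at (125,134), and the scene view shows one at (138,395). Both put the stack top near or just above the 95 mm line after only four drops, so either a tablet was inside all along or one has jammed. I'll compare brightness profiles along the tube with the initial image, numerically.

Run:
```python
from h import *
now={n:cams.snapshot(n) for n in('top','scene')}
for n in now: cv2.imwrite(f'pics/{n}_st4.png',now[n][:,:,::-1])
ini={n:cv2.imread(f'pics/{n}0.png')[:,:,::-1] for n in now}
a=proj('scene',[[.537,-.14,.124],[.537,-.14,.015]]);print(a.round(1))
print(' z  ini  now (scene axis)')
for z in range(4,128,4):
    u,v=np.round(proj('scene',[.537,-.14,z/1000])[0]).astype(int)
    print(z,(u,v),[ini['scene'][v,u+d].tolist() for d in(0,)],[now['scene'][v,u+d].tolist() for d in(-6,0,6)])
for n in now:
    im=now[n].astype(int); m=(im.min(2)>205)
    c=proj(n,[.537,-.14,.1])[0].astype(int); k=np.zeros_like(m); k[c[1]-16:c[1]+16,c[0]-14:c[0]+14]=1
    for b in blobs(m&k,15): print(n,b)
    for z in(.079,.095,.111): print(z,proj(n,[[.537,-.14,z],[.555,-.14,z],[.519,-.14,z]]).round(1).tolist())
```

```text
[[236.3 221.9]
 [241.2 252.2]]
 z  ini  now (scene axis)
4 (np.int64(242), np.int64(255)) [[154, 155, 148]] [[163, 164, 156], [159, 160, 152], [109, 109, 105]]
8 (np.int64(242), np.int64(254)) [[154, 155, 148]] [[164, 166, 158], [133, 133, 126], [132, 132, 126]]
12 (np.int64(241), np.int64(253)) [[154, 154, 147]] [[165, 166, 158], [118, 118, 111], [163, 162, 155]]
16 (np.int64(241), np.int64(252)) [[153, 154, 147]] [[164, 165, 157], [105, 104, 99], [156, 155, 149]]
20 (np.int64(241), np.int64(251)) [[153, 154, 147]] [[154, 155, 147], [105, 103, 99], [140, 139, 133]]
24 (np.int64(241), np.int64(250)) [[154, 155, 148]] [[133, 133, 127], [106, 105, 100], [124, 124, 118]]
28 (np.int64(241), np.int64(249)) [[153, 154, 147]] [[113, 113, 107], [107, 105, 100], [112, 111, 106]]
32 (np.int64(241), np.int64(248)) [[155, 155, 148]] [[106, 105, 100], [106, 106, 100], [105, 104, 99]]
36 (np.int64(240), np.int64(247)) [[154, 155, 147]] [[103, 103, 98], [107, 106, 101], [103, 102, 97]]
40 (np.int64(240), np.int64(246)) [[143, 143, 136]] [[105, 105, 99], [107, 106, 102], [104, 103, 98]]
44 (np.int64
[... 1810 characters left out ...]
np.int64(224)) [[100, 99, 96]] [[101, 95, 90], [218, 211, 192], [123, 117, 109]]
120 (np.int64(236), np.int64(223)) [[96, 88, 84]] [[100, 100, 97], [150, 142, 131], [112, 103, 97]]
124 (np.int64(236), np.int64(222)) [[97, 91, 88]] [[102, 103, 100], [106, 100, 96], [100, 94, 90]]
0.079 [[411.6, 211.6], [411.2, 203.9], [412.0, 219.4]]
0.095 [[413.4, 211.2], [413.0, 203.3], [413.8, 219.0]]
0.111 [[415.4, 210.7], [414.9, 202.7], [415.8, 218.7]]
scene (array([236.86363636, 226.93181818]), array([231, 225,  12,   5,  44], dtype=int32))
0.079 [[238.4, 234.9], [241.3, 240.1], [235.5, 229.8]]
0.095 [[237.7, 230.4], [240.6, 235.6], [234.8, 225.3]]
0.111 [[236.9, 225.8], [239.9, 231.0], [234.0, 220.6]]
```

The initial disc's far edge fits z = 15, so the tube really was empty. Four flat tablets should reach 79 mm, but the top is now at about 98–100 mm. That matches one tablet leaning on edge, as the notch at the bottom since the first drop also suggests. The closed fingers fit the bore, so I'll press the stack down carefully with them to flatten it.

Call:
send_rows(steps=[{"tx": -0.005,"ty": -0.015,"tz": -0.015,"rx": 0,"ry": 0,"rz": 0},{"tx": -0.018,"ty": -0.055,"tz": -0.0215,"rx": 0,"ry": 0,"rz": 0},{"tx": -0.034,"ty": -0.105,"tz": -0.0215,"rx": 0,"ry": 0,"rz": 0},{"tx": -0.052,"ty": -0.16,"tz": -0.0215,"rx": 0,"ry": 0,"rz": 0},{"tx": -0.07,"ty": -0.215,"tz": -0.0215,"rx": 0,"ry": 0,"rz": 0},{"tx": -0.087,"ty": -0.265,"tz": -0.0215,"rx": 0,"ry": 0,"rz": 0},{"tx": -0.099,"ty": -0.303,"tz": -0.0215,"rx": 0,"ry": 0,"rz": 0},{"tx": -0.104,"ty": -0.32,"tz": -0.0215,"rx": 0,"ry": 0,"rz": 0},{"tx": -0.1064,"ty": -0.3251,"tz": -0.0215,"rx": 0,"ry": 0,"rz": 0},{"tx": -0.1064,"ty": -0.3251,"tz": -0.0215,"rx": 0,"ry": 0,"rz": 0}], claw=255)

```text
clock: 55.35
tool_pos: [0.5377, -0.1384, 0.1509]
tcp_rot: [0.0, 0.073, 0.997, 0.0]
contact_force: [0.5, 0.1, -0.4]
gripper_width: 0.0003
finger_force: 0.0
```

Call:
send_rows(steps=[{"tx": 0,"ty": 0,"tz": 0,"rx": 0,"ry": 0,"rz": 0},{"tx": 0,"ty": 0,"tz": 0,"rx": 0,"ry": 0,"rz": 0},{"tx": 0,"ty": 0,"tz": 0.01,"rx": 0,"ry": 0,"rz": 0},{"tx": 0,"ty": 0,"tz": 0.02,"rx": 0,"ry": 0,"rz": 0},{"tx": 0,"ty": 0,"tz": 0.03,"rx": 0,"ry": 0,"rz": 0},{"tx": 0,"ty": 0,"tz": 0.038,"rx": 0,"ry": 0,"rz": 0},{"tx": 0,"ty": 0,"tz": 0.043,"rx": 0,"ry": 0,"rz": 0},{"tx": 0,"ty": 0,"tz": 0.045,"rx": 0,"ry": 0,"rz": 0},{"tx": 0,"ty": 0,"tz": 0.045,"rx": 0,"ry": 0,"rz": 0},{"tx": 0,"ty": 0,"tz": 0.045,"rx": 0,"ry": 0,"rz": 0}])

```text
clock: 56.6
tool_pos: [0.5379, -0.1393, 0.106]
tcp_rot: [0.0, 0.074, 0.997, -0.0]
contact_force: [0.3, 0.2, 1.0]
gripper_width: 0.0007
finger_force: 0.0
```

```bash
python3 g.py 81.5 537,-140,85
```

```text
t 56.6 p [ 537.9 -139.3  106. ] rotvec tool [-0.   0.1  0. ] w 0.7 ff 0.0 F [0.3 0.2 1. ]
[ 537. -140.   85.] -> [ 0.8 -0.9 21. ]
```

Call:
send_rows(steps=[{"tx": 0.0008,"ty": -0.0009,"tz": 0,"rx": 0,"ry": 0,"rz": 0},{"tx": 0.0008,"ty": -0.0009,"tz": 0.003,"rx": 0,"ry": 0,"rz": 0},{"tx": 0.0008,"ty": -0.0009,"tz": 0.006,"rx": 0,"ry": 0,"rz": 0},{"tx": 0.0008,"ty": -0.0009,"tz": 0.01,"rx": 0,"ry": 0,"rz": 0},{"tx": 0.0008,"ty": -0.0009,"tz": 0.013,"rx": 0,"ry": 0,"rz": 0},{"tx": 0.0008,"ty": -0.0009,"tz": 0.016,"rx": 0,"ry": 0,"rz": 0},{"tx": 0.0008,"ty": -0.0009,"tz": 0.019,"rx": 0,"ry": 0,"rz": 0},{"tx": 0.0008,"ty": -0.0009,"tz": 0.021,"rx": 0,"ry": 0,"rz": 0},{"tx": 0.0008,"ty": -0.0009,"tz": 0.021,"rx": 0,"ry": 0,"rz": 0},{"tx": 0.0008,"ty": -0.0009,"tz": 0.021,"rx": 0,"ry": 0,"rz": 0}])

```text
clock: 57.85
tool_pos: [0.5368, -0.1399, 0.0847]
tcp_rot: [0.0, 0.074, 0.997, 0.0]
contact_force: [-0.3, -0.6, 0.0]
gripper_width: 0.0007
finger_force: 0.0
```

Call:
send_rows(steps=[{"tx": 0,"ty": 0,"tz": 0.001,"rx": 0,"ry": 0,"rz": 0},{"tx": 0,"ty": 0,"tz": 0.002,"rx": 0,"ry": 0,"rz": 0},{"tx": 0,"ty": 0,"tz": 0.003,"rx": 0,"ry": 0,"rz": 0},{"tx": 0,"ty": 0,"tz": 0.004,"rx": 0,"ry": 0,"rz": 0},{"tx": 0,"ty": 0,"tz": 0.005,"rx": 0,"ry": 0,"rz": 0},{"tx": 0,"ty": 0,"tz": 0.006,"rx": 0,"ry": 0,"rz": 0},{"tx": 0,"ty": 0,"tz": 0.006,"rx": 0,"ry": 0,"rz": 0},{"tx": 0,"ty": 0,"tz": 0.006,"rx": 0,"ry": 0,"rz": 0},{"tx": 0,"ty": 0,"tz": 0.006,"rx": 0,"ry": 0,"rz": 0},{"tx": 0,"ty": 0,"tz": 0.006,"rx": 0,"ry": 0,"rz": 0}])

```text
clock: 59.1
tool_pos: [0.5367, -0.1399, 0.0786]
tcp_rot: [0.0, 0.074, 0.997, 0.0]
contact_force: [0.3, 0.3, -0.3]
gripper_width: 0.0004
finger_force: 0.0
```

Call:
send_rows(steps=[{"tx": 0,"ty": 0,"tz": 0.0005,"rx": 0,"ry": 0,"rz": 0},{"tx": 0,"ty": 0,"tz": 0.001,"rx": 0,"ry": 0,"rz": 0},{"tx": 0,"ty": 0,"tz": 0.0015,"rx": 0,"ry": 0,"rz": 0},{"tx": 0,"ty": 0,"tz": 0.002,"rx": 0,"ry": 0,"rz": 0},{"tx": 0,"ty": 0,"tz": 0.0025,"rx": 0,"ry": 0,"rz": 0},{"tx": 0,"ty": 0,"tz": 0.003,"rx": 0,"ry": 0,"rz": 0},{"tx": 0,"ty": 0,"tz": 0.003,"rx": 0,"ry": 0,"rz": 0},{"tx": 0,"ty": 0,"tz": 0.003,"rx": 0,"ry": 0,"rz": 0},{"tx": 0,"ty": 0,"tz": 0.003,"rx": 0,"ry": 0,"rz": 0},{"tx": 0,"ty": 0,"tz": 0.003,"rx": 0,"ry": 0,"rz": 0}])

```text
clock: 60.35
tool_pos: [0.5369, -0.1399, 0.0759]
tcp_rot: [0.0, 0.074, 0.997, 0.0]
contact_force: [-0.9, 0.3, 2.9]
gripper_width: 0.0005
finger_force: 1.5
```

Call:
send_rows(steps=[{"tx": 0,"ty": 0,"tz": 0.0005,"rx": 0,"ry": 0,"rz": 0},{"tx": 0,"ty": 0,"tz": 0.001,"rx": 0,"ry": 0,"rz": 0},{"tx": 0,"ty": 0,"tz": 0.0015,"rx": 0,"ry": 0,"rz": 0},{"tx": 0,"ty": 0,"tz": 0.002,"rx": 0,"ry": 0,"rz": 0},{"tx": 0,"ty": 0,"tz": 0.0025,"rx": 0,"ry": 0,"rz": 0},{"tx": 0,"ty": 0,"tz": 0.003,"rx": 0,"ry": 0,"rz": 0},{"tx": 0,"ty": 0,"tz": 0.003,"rx": 0,"ry": 0,"rz": 0},{"tx": 0,"ty": 0,"tz": 0.003,"rx": 0,"ry": 0,"rz": 0},{"tx": 0,"ty": 0,"tz": 0.003,"rx": 0,"ry": 0,"rz": 0},{"tx": 0,"ty": 0,"tz": 0.003,"rx": 0,"ry": 0,"rz": 0}])

```text
clock: 61.6
tool_pos: [0.5373, -0.1399, 0.0752]
tcp_rot: [0.001, 0.074, 0.997, -0.0]
contact_force: [-3.2, 1.6, 11.5]
gripper_width: 0.0004
finger_force: 5.7
```

Contact at reported z ≈ 76 mm (tip about 98), matching the leaning stack. Press harder, in small steps.

Call:
send_rows(steps=[{"tx": 0,"ty": 0,"tz": 0.001,"rx": 0,"ry": 0,"rz": 0},{"tx": 0,"ty": 0,"tz": 0.0015,"rx": 0,"ry": 0,"rz": 0},{"tx": 0,"ty": 0,"tz": 0.002,"rx": 0,"ry": 0,"rz": 0},{"tx": 0,"ty": 0,"tz": 0.0025,"rx": 0,"ry": 0,"rz": 0},{"tx": 0,"ty": 0,"tz": 0.003,"rx": 0,"ry": 0,"rz": 0},{"tx": 0,"ty": 0,"tz": 0.0035,"rx": 0,"ry": 0,"rz": 0},{"tx": 0,"ty": 0,"tz": 0.004,"rx": 0,"ry": 0,"rz": 0},{"tx": 0,"ty": 0,"tz": 0.004,"rx": 0,"ry": 0,"rz": 0},{"tx": 0,"ty": 0,"tz": 0.004,"rx": 0,"ry": 0,"rz": 0},{"tx": 0,"ty": 0,"tz": 0.004,"rx": 0,"ry": 0,"rz": 0}])

```text
clock: 62.85
tool_pos: [0.5377, -0.1399, 0.0747]
tcp_rot: [0.002, 0.074, 0.997, -0.0]
contact_force: [-7.4, 4.6, 23.9]
gripper_width: 0.0005
finger_force: 11.6
```

Call:
send_rows(steps=[{"tx": 0,"ty": 0,"tz": 0.0005,"rx": 0,"ry": 0,"rz": 0},{"tx": 0,"ty": 0,"tz": 0.001,"rx": 0,"ry": 0,"rz": 0},{"tx": 0,"ty": 0,"tz": 0.0015,"rx": 0,"ry": 0,"rz": 0},{"tx": 0,"ty": 0,"tz": 0.002,"rx": 0,"ry": 0,"rz": 0},{"tx": 0,"ty": 0,"tz": 0.0025,"rx": 0,"ry": 0,"rz": 0},{"tx": 0,"ty": 0,"tz": 0.003,"rx": 0,"ry": 0,"rz": 0},{"tx": 0,"ty": 0,"tz": 0.003,"rx": 0,"ry": 0,"rz": 0},{"tx": 0,"ty": 0,"tz": 0.003,"rx": 0,"ry": 0,"rz": 0},{"tx": 0,"ty": 0,"tz": 0.003,"rx": 0,"ry": 0,"rz": 0},{"tx": 0,"ty": 0,"tz": 0.003,"rx": 0,"ry": 0,"rz": 0}])

```text
clock: 64.1
tool_pos: [0.5379, -0.1399, 0.0744]
tcp_rot: [0.003, 0.074, 0.997, -0.001]
contact_force: [-11.0, 5.0, 33.0]
gripper_width: 0.0005
finger_force: 16.2
```

Pressing to 33 N barely moved it (1.6 mm), which looks more like a solid flat stack. The real question is the fingertip offset: 95 mm would mean five tablets, 98 mm a leaning one. I'll calibrate it by touching the control box top, whose height is known to be 60 mm.

Call:
send_rows(steps=[{"tx": 0,"ty": 0,"tz": -0.015,"rx": 0,"ry": 0,"rz": 0},{"tx": 0,"ty": 0,"tz": -0.04,"rx": 0,"ry": 0,"rz": 0},{"tx": 0,"ty": 0,"tz": -0.065,"rx": 0,"ry": 0,"rz": 0},{"tx": 0,"ty": 0,"tz": -0.075,"rx": 0,"ry": 0,"rz": 0},{"tx": 0,"ty": -0.01,"tz": -0.075,"rx": 0,"ry": 0,"rz": 0},{"tx": 0.003,"ty": -0.04,"tz": -0.075,"rx": 0,"ry": 0,"rz": 0},{"tx": 0.006,"ty": -0.07,"tz": -0.075,"rx": 0,"ry": 0,"rz": 0},{"tx": 0.008,"ty": -0.092,"tz": -0.075,"rx": 0,"ry": 0,"rz": 0},{"tx": 0.008,"ty": -0.092,"tz": -0.07,"rx": 0,"ry": 0,"rz": 0},{"tx": 0.008,"ty": -0.092,"tz": -0.06,"rx": 0,"ry": 0,"rz": 0}])

```text
clock: 65.35
tool_pos: [0.515, -0.2293, 0.1242]
tcp_rot: [-0.0, 0.074, 0.997, 0.001]
contact_force: [-0.1, -0.6, -1.3]
gripper_width: 0.0001
finger_force: 0.0
```

Call:
send_rows(steps=[{"tx": 0,"ty": 0,"tz": 0.02,"rx": 0,"ry": 0,"rz": 0},{"tx": 0,"ty": 0,"tz": 0.04,"rx": 0,"ry": 0,"rz": 0},{"tx": 0,"ty": 0,"tz": 0.055,"rx": 0,"ry": 0,"rz": 0},{"tx": 0,"ty": 0,"tz": 0.065,"rx": 0,"ry": 0,"rz": 0},{"tx": 0,"ty": 0,"tz": 0.072,"rx": 0,"ry": 0,"rz": 0},{"tx": 0,"ty": 0,"tz": 0.076,"rx": 0,"ry": 0,"rz": 0},{"tx": 0,"ty": 0,"tz": 0.076,"rx": 0,"ry": 0,"rz": 0},{"tx": 0,"ty": 0,"tz": 0.076,"rx": 0,"ry": 0,"rz": 0},{"tx": 0,"ty": 0,"tz": 0.076,"rx": 0,"ry": 0,"rz": 0},{"tx": 0,"ty": 0,"tz": 0.076,"rx": 0,"ry": 0,"rz": 0}])

```text
clock: 66.6
tool_pos: [0.5154, -0.2298, 0.0499]
tcp_rot: [0.0, 0.074, 0.997, -0.0]
contact_force: [0.2, -0.3, -1.0]
gripper_width: 0.0002
finger_force: 0.0
```

```bash
python3 g.py 81.5 515,-230,45
```

```text
t 66.6 p [ 515.4 -229.8   49.9] rotvec tool [-0.  0.  0.] w 0.2 ff 0.0 F [ 0.2 -0.3 -1. ]
[ 515. -230.   45.] -> [ 0.4 -0.2  4.9]
```

Call:
send_rows(steps=[{"tx": 0,"ty": 0,"tz": 0.001,"rx": 0,"ry": 0,"rz": 0},{"tx": 0,"ty": 0,"tz": 0.002,"rx": 0,"ry": 0,"rz": 0},{"tx": 0,"ty": 0,"tz": 0.003,"rx": 0,"ry": 0,"rz": 0},{"tx": 0,"ty": 0,"tz": 0.004,"rx": 0,"ry": 0,"rz": 0},{"tx": 0,"ty": 0,"tz": 0.005,"rx": 0,"ry": 0,"rz": 0},{"tx": 0,"ty": 0,"tz": 0.006,"rx": 0,"ry": 0,"rz": 0},{"tx": 0,"ty": 0,"tz": 0.007,"rx": 0,"ry": 0,"rz": 0},{"tx": 0,"ty": 0,"tz": 0.008,"rx": 0,"ry": 0,"rz": 0},{"tx": 0,"ty": 0,"tz": 0.008,"rx": 0,"ry": 0,"rz": 0},{"tx": 0,"ty": 0,"tz": 0.008,"rx": 0,"ry": 0,"rz": 0}])

```text
clock: 67.85
tool_pos: [0.5153, -0.2297, 0.0416]
tcp_rot: [0.0, 0.074, 0.997, 0.0]
contact_force: [-0.4, 0.4, 0.4]
gripper_width: 0.0
finger_force: 0.0
```

Call:
send_rows(steps=[{"tx": 0,"ty": 0,"tz": 0.0005,"rx": 0,"ry": 0,"rz": 0},{"tx": 0,"ty": 0,"tz": 0.001,"rx": 0,"ry": 0,"rz": 0},{"tx": 0,"ty": 0,"tz": 0.0015,"rx": 0,"ry": 0,"rz": 0},{"tx": 0,"ty": 0,"tz": 0.002,"rx": 0,"ry": 0,"rz": 0},{"tx": 0,"ty": 0,"tz": 0.0025,"rx": 0,"ry": 0,"rz": 0},{"tx": 0,"ty": 0,"tz": 0.003,"rx": 0,"ry": 0,"rz": 0},{"tx": 0,"ty": 0,"tz": 0.003,"rx": 0,"ry": 0,"rz": 0},{"tx": 0,"ty": 0,"tz": 0.003,"rx": 0,"ry": 0,"rz": 0},{"tx": 0,"ty": 0,"tz": 0.003,"rx": 0,"ry": 0,"rz": 0},{"tx": 0,"ty": 0,"tz": 0.003,"rx": 0,"ry": 0,"rz": 0}])

```text
clock: 69.1
tool_pos: [0.5152, -0.2297, 0.0386]
tcp_rot: [0.0, 0.074, 0.997, 0.0]
contact_force: [-0.2, -0.8, -0.6]
gripper_width: 0.0002
finger_force: 0.0
```

Call:
send_rows(steps=[{"tx": 0,"ty": 0,"tz": 0.0005,"rx": 0,"ry": 0,"rz": 0},{"tx": 0,"ty": 0,"tz": 0.001,"rx": 0,"ry": 0,"rz": 0},{"tx": 0,"ty": 0,"tz": 0.0015,"rx": 0,"ry": 0,"rz": 0},{"tx": 0,"ty": 0,"tz": 0.002,"rx": 0,"ry": 0,"rz": 0},{"tx": 0,"ty": 0,"tz": 0.002,"rx": 0,"ry": 0,"rz": 0},{"tx": 0,"ty": 0,"tz": 0.002,"rx": 0,"ry": 0,"rz": 0},{"tx": 0,"ty": 0,"tz": 0.002,"rx": 0,"ry": 0,"rz": 0},{"tx": 0,"ty": 0,"tz": 0.002,"rx": 0,"ry": 0,"rz": 0},{"tx": 0,"ty": 0,"tz": 0.002,"rx": 0,"ry": 0,"rz": 0},{"tx": 0,"ty": 0,"tz": 0.002,"rx": 0,"ry": 0,"rz": 0}])

```text
clock: 70.35
tool_pos: [0.5153, -0.2297, 0.0367]
tcp_rot: [0.0, 0.074, 0.997, 0.0]
contact_force: [-0.6, 0.1, 2.9]
gripper_width: 0.0005
finger_force: 1.3
```

Call:
send_rows(steps=[{"tx": 0,"ty": 0,"tz": 0.0005,"rx": 0,"ry": 0,"rz": 0},{"tx": 0,"ty": 0,"tz": 0.001,"rx": 0,"ry": 0,"rz": 0},{"tx": 0,"ty": 0,"tz": 0.0015,"rx": 0,"ry": 0,"rz": 0},{"tx": 0,"ty": 0,"tz": 0.002,"rx": 0,"ry": 0,"rz": 0},{"tx": 0,"ty": 0,"tz": 0.002,"rx": 0,"ry": 0,"rz": 0},{"tx": 0,"ty": 0,"tz": 0.002,"rx": 0,"ry": 0,"rz": 0},{"tx": 0,"ty": 0,"tz": 0.002,"rx": 0,"ry": 0,"rz": 0},{"tx": 0,"ty": 0,"tz": 0.002,"rx": 0,"ry": 0,"rz": 0},{"tx": 0,"ty": 0,"tz": 0.002,"rx": 0,"ry": 0,"rz": 0},{"tx": 0,"ty": 0,"tz": 0.002,"rx": 0,"ry": 0,"rz": 0}])

```text
clock: 71.6
tool_pos: [0.5153, -0.2297, 0.0367]
tcp_rot: [0.0, 0.074, 0.997, -0.0]
contact_force: [-4.3, 2.4, 9.6]
gripper_width: 0.0003
finger_force: 5.1
```

Run:
```python
from h import *
out=[]
for n,(x0,y0) in(('top',(388,191)),('scene',(214,225))):
    for f in(f'pics/{n}0.png',f'pics/{n}_st4.png'):
        i=cv2.imread(f)[y0:y0+37,x0:x0+50]; i=np.clip((i.astype(float)-50)*1.4,0,255).astype(np.uint8)
        out.append(cv2.resize(i,(400,296),interpolation=cv2.INTER_CUBIC))
cv2.imwrite('pics/cmp.png',np.vstack([np.hstack(out[:2]),np.hstack(out[2:])]))
```

```text
(no output)
```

View pics/cmp.png

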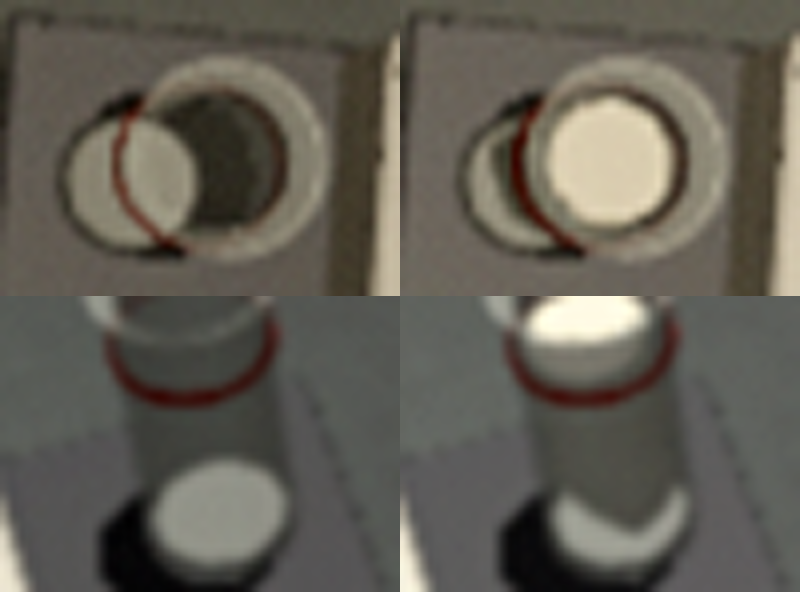

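Comparing initial (left) and now (right): the bright disc at (220,515) is the tube's base plug. It has about the tube's outer radius and its top is at z = 15, so the tube was empty. The stack's lower edge now shows near (640,528), about 15 mm above that floor and slightly tilted. The box touch gives a tip offset of 23.3 mm, which puts the stack top at 99 mm. So the first tablet has wedged tilted in the bore. I'll press on its high (+y) side.

Call:
send_rows(steps=[{"tx": 0,"ty": 0,"tz": -0.02,"rx": 0,"ry": 0,"rz": 0},{"tx": 0,"ty": 0,"tz": -0.05,"rx": 0,"ry": 0,"rz": 0},{"tx": 0,"ty": 0,"tz": -0.08,"rx": 0,"ry": 0,"rz": 0},{"tx": 0,"ty": 0,"tz": -0.095,"rx": 0,"ry": 0,"rz": 0},{"tx": -0.001,"ty": 0.015,"tz": -0.1,"rx": 0,"ry": 0,"rz": 0},{"tx": -0.004,"ty": 0.045,"tz": -0.1,"rx": 0,"ry": 0,"rz": 0},{"tx": -0.007,"ty": 0.075,"tz": -0.1,"rx": 0,"ry": 0,"rz": 0},{"tx": -0.008,"ty": 0.091,"tz": -0.1,"rx": 0,"ry": 0,"rz": 0},{"tx": -0.008,"ty": 0.0955,"tz": -0.1,"rx": 0,"ry": 0,"rz": 0},{"tx": -0.008,"ty": 0.0955,"tz": -0.1,"rx": 0,"ry": 0,"rz": 0}])

```text
clock: 72.85
tool_pos: [0.537, -0.1365, 0.1342]
tcp_rot: [-0.0, 0.074, 0.997, -0.0]
contact_force: [0.1, 0.3, -0.2]
gripper_width: 0.0007
finger_force: 0.0
```

```bash
python3 g.py 81.5 537.5,-136.5,80; python3 look.py | grep tab
```

```text
t 72.85 p [ 537.  -136.5  134.2] rotvec tool [-0.  -0.   0.1] w 0.7 ff 0.0 F [ 0.1  0.3 -0.2]
[ 537.5 -136.5   80. ] -> [-0.5  0.1 54.2]
 tab [268.8 239.5] [ 15  16 182] [481.8 199.5]
 tab [260.7 291.5] [ 38   7 207] [356.4 221.6]
 tab [330.6 157.1] [ 35  19 304] [333. 221.]
 tab [349.4 190.7] [ 14  10 111] [479.4 198. ]
 tab [401.1 250. ] [ 19  15 235] [716.9 204.2]
 tab [345.2 271. ] [24  4 62] [707.1  52.1]
```

Call:
send_rows(steps=[{"tx": 0,"ty": 0,"tz": 0.01,"rx": 0,"ry": 0,"rz": 0},{"tx": 0,"ty": 0,"tz": 0.025,"rx": 0,"ry": 0,"rz": 0},{"tx": 0,"ty": 0,"tz": 0.038,"rx": 0,"ry": 0,"rz": 0},{"tx": 0,"ty": 0,"tz": 0.047,"rx": 0,"ry": 0,"rz": 0},{"tx": 0,"ty": 0,"tz": 0.053,"rx": 0,"ry": 0,"rz": 0},{"tx": 0,"ty": 0,"tz": 0.056,"rx": 0,"ry": 0,"rz": 0},{"tx": 0,"ty": 0,"tz": 0.058,"rx": 0,"ry": 0,"rz": 0},{"tx": 0,"ty": 0,"tz": 0.06,"rx": 0,"ry": 0,"rz": 0},{"tx": 0,"ty": 0,"tz": 0.06,"rx": 0,"ry": 0,"rz": 0},{"tx": 0,"ty": 0,"tz": 0.06,"rx": 0,"ry": 0,"rz": 0}])

```text
clock: 74.2
tool_pos: [0.5378, -0.1365, 0.0756]
tcp_rot: [0.001, 0.074, 0.997, -0.0]
contact_force: [-0.9, 0.8, 4.0]
gripper_width: 0.0002
finger_force: 2.4
```

Call:
send_rows(steps=[{"tx": 0,"ty": 0,"tz": 0.001,"rx": 0,"ry": 0,"rz": 0},{"tx": 0,"ty": 0,"tz": 0.002,"rx": 0,"ry": 0,"rz": 0},{"tx": 0,"ty": 0,"tz": 0.003,"rx": 0,"ry": 0,"rz": 0},{"tx": 0,"ty": 0,"tz": 0.004,"rx": 0,"ry": 0,"rz": 0},{"tx": 0,"ty": 0,"tz": 0.005,"rx": 0,"ry": 0,"rz": 0},{"tx": 0,"ty": 0,"tz": 0.006,"rx": 0,"ry": 0,"rz": 0},{"tx": 0,"ty": 0,"tz": 0.007,"rx": 0,"ry": 0,"rz": 0},{"tx": 0,"ty": 0,"tz": 0.008,"rx": 0,"ry": 0,"rz": 0},{"tx": 0,"ty": 0,"tz": 0.008,"rx": 0,"ry": 0,"rz": 0},{"tx": 0,"ty": 0,"tz": 0.008,"rx": 0,"ry": 0,"rz": 0}])

```text
clock: 75.45
tool_pos: [0.5387, -0.1363, 0.0746]
tcp_rot: [0.003, 0.074, 0.997, -0.0]
contact_force: [-9.4, 5.2, 29.1]
gripper_width: 0.0005
finger_force: 14.5
```

Hold about 30 N and wiggle sideways to break the wedge.

Call:
send_rows(steps=[{"tx": 0,"ty": -0.004,"tz": 0,"rx": 0,"ry": 0,"rz": 0},{"tx": 0,"ty": -0.009,"tz": 0,"rx": 0,"ry": 0,"rz": 0},{"tx": 0,"ty": -0.004,"tz": 0,"rx": 0,"ry": 0,"rz": 0},{"tx": 0.004,"ty": -0.004,"tz": 0,"rx": 0,"ry": 0,"rz": 0},{"tx": 0.008,"ty": -0.004,"tz": 0,"rx": 0,"ry": 0,"rz": 0},{"tx": 0.002,"ty": -0.004,"tz": 0,"rx": 0,"ry": 0,"rz": 0},{"tx": -0.003,"ty": -0.004,"tz": 0,"rx": 0,"ry": 0,"rz": 0},{"tx": 0.001,"ty": -0.004,"tz": 0,"rx": 0,"ry": 0,"rz": 0},{"tx": 0.001,"ty": -0.004,"tz": 0,"rx": 0,"ry": 0,"rz": 0},{"tx": 0.001,"ty": -0.004,"tz": 0,"rx": 0,"ry": 0,"rz": 0}])

```text
clock: 76.7
tool_pos: [0.5391, -0.1403, 0.0744]
tcp_rot: [0.005, 0.074, 0.997, -0.001]
contact_force: [-4.2, 4.0, 25.0]
gripper_width: 0.0001
finger_force: 12.6
```

Call:
send_rows(steps=[{"tx": 0,"ty": 0,"tz": -0.006,"rx": 0,"ry": 0,"rz": 0},{"tx": 0,"ty": 0,"tz": 0.001,"rx": 0,"ry": 0,"rz": 0},{"tx": 0,"ty": 0,"tz": -0.006,"rx": 0,"ry": 0,"rz": 0},{"tx": 0,"ty": 0,"tz": 0.001,"rx": 0,"ry": 0,"rz": 0},{"tx": 0,"ty": 0,"tz": -0.006,"rx": 0,"ry": 0,"rz": 0},{"tx": 0,"ty": 0,"tz": 0.001,"rx": 0,"ry": 0,"rz": 0},{"tx": 0,"ty": 0,"tz": -0.006,"rx": 0,"ry": 0,"rz": 0},{"tx": 0,"ty": 0,"tz": 0.001,"rx": 0,"ry": 0,"rz": 0},{"tx": 0,"ty": 0,"tz": 0.001,"rx": 0,"ry": 0,"rz": 0},{"tx": 0,"ty": 0,"tz": 0.001,"rx": 0,"ry": 0,"rz": 0}])

```text
clock: 77.95
tool_pos: [0.539, -0.1406, 0.0742]
tcp_rot: [0.005, 0.074, 0.997, -0.001]
contact_force: [-6.4, 3.8, 30.6]
gripper_width: 0.0008
finger_force: 15.4
```

No movement, so increase the force, staying well under the 120 N wrist limit.

Call:
send_rows(steps=[{"tx": 0.001,"ty": 0,"tz": 0.001,"rx": 0,"ry": 0,"rz": 0},{"tx": 0.002,"ty": 0,"tz": 0.002,"rx": 0,"ry": 0,"rz": 0},{"tx": 0.002,"ty": 0,"tz": 0.003,"rx": 0,"ry": 0,"rz": 0},{"tx": 0.002,"ty": 0,"tz": 0.004,"rx": 0,"ry": 0,"rz": 0},{"tx": 0.002,"ty": 0,"tz": 0.005,"rx": 0,"ry": 0,"rz": 0},{"tx": 0.002,"ty": 0,"tz": 0.006,"rx": 0,"ry": 0,"rz": 0},{"tx": 0.002,"ty": 0,"tz": 0.007,"rx": 0,"ry": 0,"rz": 0},{"tx": 0.002,"ty": 0,"tz": 0.007,"rx": 0,"ry": 0,"rz": 0},{"tx": 0.002,"ty": 0,"tz": 0.007,"rx": 0,"ry": 0,"rz": 0},{"tx": 0.002,"ty": 0,"tz": 0.007,"rx": 0,"ry": 0,"rz": 0}])

```text
clock: 79.2
tool_pos: [0.5394, -0.1407, 0.0738]
tcp_rot: [0.009, 0.073, 0.997, -0.001]
contact_force: [-11.2, 7.3, 50.6]
gripper_width: 0.0007
finger_force: 25.6
```

```bash
python3 g.py 81.5
```

```text
t 79.2 p [ 539.4 -140.7   73.8] rotvec tool [-0.1  1.   0.1] w 0.7 ff 25.6 F [-11.2   7.3  50.6]
```

Still rigid at 50 N, and the height fits 36 + 3×16 = 84 mm. So the first tablet is standing on edge (turned about the pinch axis), with its face normal roughly along world x. I'll try toppling it by pressing off-centre on the +x side with tilted fingers.

Call:
send_rows(steps=[{"tx": 0,"ty": 0,"tz": -0.015,"rx": 0,"ry": 0,"rz": 0},{"tx": 0,"ty": 0,"tz": -0.03,"rx": 0,"ry": 0,"rz": 0},{"tx": 0,"ty": 0,"tz": -0.035,"rx": 0,"ry": 0,"rz": 0},{"tx": -0.003,"ty": 0,"tz": -0.035,"rx": 0,"ry": 2,"rz": 0},{"tx": -0.003,"ty": 0,"tz": -0.035,"rx": 0,"ry": 4,"rz": 0},{"tx": -0.003,"ty": 0,"tz": -0.035,"rx": 0,"ry": 6,"rz": 0},{"tx": -0.003,"ty": 0,"tz": -0.035,"rx": 0,"ry": 6,"rz": 0},{"tx": -0.003,"ty": 0,"tz": -0.035,"rx": 0,"ry": 6,"rz": 0},{"tx": -0.003,"ty": 0,"tz": -0.035,"rx": 0,"ry": 6,"rz": 0},{"tx": -0.003,"ty": 0,"tz": -0.035,"rx": 0,"ry": 6,"rz": 0}])

```text
clock: 80.45
tool_pos: [0.5365, -0.1404, 0.0938]
tcp_rot: [-0.052, 0.074, 0.996, 0.004]
contact_force: [-0.2, 0.0, 0.7]
gripper_width: 0.0006
finger_force: 0.0
```

```bash
python3 g.py 81.5 537,-140,80
python3 - <<'E'
from h import *
s=arm.observe(); Rt=rot(s['tcp_rot']); tip=s['tool_pos']-Rt.apply([0,0,.0233]); print('true tip',tip*1000)
E
```

```text
t 80.45 p [ 536.5 -140.4   93.8] rotvec tool [-0. -6.  0.] w 0.6 ff 0.0 F [-0.2  0.   0.7]
[ 537. -140.   80.] -> [-1.9  0.5 13.7]
true tip [ 538.881958   -140.73709344  116.98950623]
```

Call:
send_rows(steps=[{"tx": -0.003,"ty": 0.0005,"tz": 0.005,"rx": 0,"ry": 0,"rz": 0},{"tx": -0.004,"ty": 0.0005,"tz": 0.01,"rx": 0,"ry": 0,"rz": 0},{"tx": -0.0045,"ty": 0.0005,"tz": 0.015,"rx": 0,"ry": 0,"rz": 0},{"tx": -0.005,"ty": 0.0005,"tz": 0.02,"rx": 0,"ry": 0,"rz": 0},{"tx": -0.005,"ty": 0.0005,"tz": 0.024,"rx": 0,"ry": 0,"rz": 0},{"tx": -0.005,"ty": 0.0005,"tz": 0.027,"rx": 0,"ry": 0,"rz": 0},{"tx": -0.005,"ty": 0.0005,"tz": 0.029,"rx": 0,"ry": 0,"rz": 0},{"tx": -0.005,"ty": 0.0005,"tz": 0.029,"rx": 0,"ry": 0,"rz": 0},{"tx": -0.005,"ty": 0.0005,"tz": 0.029,"rx": 0,"ry": 0,"rz": 0},{"tx": -0.005,"ty": 0.0005,"tz": 0.029,"rx": 0,"ry": 0,"rz": 0}])

```text
clock: 81.7
tool_pos: [0.5392, -0.1387, 0.0752]
tcp_rot: [-0.05, 0.073, 0.996, 0.004]
contact_force: [-13.5, 8.4, 38.5]
gripper_width: 0.0003
finger_force: 22.5
```

Call:
send_rows(steps=[{"tx": 0,"ty": 0,"tz": 0.002,"rx": 0,"ry": 0,"rz": 0},{"tx": 0,"ty": 0,"tz": 0.004,"rx": 0,"ry": 0,"rz": 0},{"tx": 0,"ty": 0,"tz": 0.006,"rx": 0,"ry": 0,"rz": 0},{"tx": 0,"ty": 0,"tz": 0.007,"rx": 0,"ry": 0,"rz": 0},{"tx": 0,"ty": 0,"tz": 0.007,"rx": 0,"ry": 0,"rz": 0},{"tx": 0,"ty": 0,"tz": 0.007,"rx": 0,"ry": 0,"rz": 0},{"tx": 0,"ty": 0,"tz": 0.007,"rx": 0,"ry": 0,"rz": 0},{"tx": 0,"ty": 0,"tz": 0.007,"rx": 0,"ry": 0,"rz": 0},{"tx": 0,"ty": 0,"tz": 0.007,"rx": 0,"ry": 0,"rz": 0},{"tx": 0,"ty": 0,"tz": 0.007,"rx": 0,"ry": 0,"rz": 0}])

```text
clock: 82.95
tool_pos: [0.5396, -0.1387, 0.0747]
tcp_rot: [-0.047, 0.073, 0.996, 0.004]
contact_force: [-21.5, 11.1, 59.2]
gripper_width: 0.0006
finger_force: 33.1
```

```bash
cat > tip.py <<'E'
from h import *
s=arm.observe(); Rt=rot(s['tcp_rot']); tip=s['tool_pos']-Rt.apply([0,0,.0233]); print('tip',(tip*1000).round(1),'F',s['contact_force'].round(1),'t',s['clock'])
for dx in(-8,8): print(dx,((tip+Rt.apply([dx/1000,0,0]))*1000).round(1))
E
python3 tip.py
```

```text
tip [ 541.8 -139.    97.9] F [-21.5  11.1  59.2] t 82.95
-8 [ 549.6 -140.2   97.1]
8 [ 533.9 -137.9   98.6]
```

Still rigid. Before another attempt I'll withdraw and compute the pose for pressing with a single finger near the wall, which gives far more leverage.

Call:
send_rows(steps=[{"tx": 0,"ty": 0,"tz": -0.015,"rx": 0,"ry": 0,"rz": 0},{"tx": 0,"ty": 0,"tz": -0.035,"rx": 0,"ry": 0,"rz": 0},{"tx": 0,"ty": 0,"tz": -0.055,"rx": 0,"ry": 0,"rz": 0},{"tx": 0,"ty": 0,"tz": -0.075,"rx": 0,"ry": 0,"rz": 0},{"tx": 0,"ty": 0,"tz": -0.085,"rx": 0,"ry": -2,"rz": 0},{"tx": 0,"ty": 0,"tz": -0.085,"rx": 0,"ry": -4,"rz": 0},{"tx": 0,"ty": 0,"tz": -0.085,"rx": 0,"ry": -6,"rz": 0},{"tx": 0,"ty": 0,"tz": -0.085,"rx": 0,"ry": -6,"rz": 0},{"tx": 0,"ty": 0,"tz": -0.085,"rx": 0,"ry": -6,"rz": 0},{"tx": 0,"ty": 0,"tz": -0.085,"rx": 0,"ry": -6,"rz": 0}])

```text
clock: 84.2
tool_pos: [0.5467, -0.1414, 0.1414]
tcp_rot: [-0.0, 0.074, 0.997, 0.0]
contact_force: [-0.2, -0.3, 0.2]
gripper_width: 0.0006
finger_force: 0.0
```

Run:
```python
from h import *
s=arm.observe(); Rt=rot(s['tcp_rot']); p=s['tool_pos']*1000; print(p.round(1),s['clock'])
y=np.radians(28.5);n=np.array([np.cos(y),np.sin(y),0]);z=np.array([0,0,-1]);Rd=R.from_matrix(np.c_[np.cross(n,z),n,z])*R.from_rotvec([9,0,0],degrees=True)
print('rotvec',(Rt.inv()*Rd).as_rotvec(degrees=True).round(1),'shift',Rt.inv().apply([519.2-p[0],-149.6-p[1],125-p[2]]).round(1))
# appearance change of lower stack / top disc since press
im=cams.snapshot('scene'); old=cv2.imread('pics/scene_st4.png')[:,:,::-1]
for v in range(220,262,2): print(v,old[v,232:252:2,1].tolist(),im[v,232:252:2,1].tolist())
```

```text
[ 546.7 -141.4  141.4] 84.2
rotvec [ 8.3  4.1 52.9] shift [ 26.  -12.2  16.4]
220 [104, 104, 106, 107, 106, 104, 124, 153, 155, 121] [89, 89, 91, 92, 90, 89, 113, 153, 156, 120]
222 [101, 96, 100, 101, 99, 94, 101, 146, 149, 117] [87, 89, 89, 86, 86, 85, 89, 144, 149, 117]
224 [107, 159, 205, 212, 201, 155, 94, 142, 136, 117] [106, 133, 125, 113, 110, 96, 83, 142, 137, 117]
226 [217, 230, 230, 229, 231, 231, 163, 118, 111, 119] [118, 122, 117, 117, 118, 116, 118, 118, 111, 119]
228 [231, 229, 230, 229, 228, 212, 163, 98, 99, 119] [122, 118, 118, 120, 130, 145, 138, 96, 98, 119]
230 [192, 197, 195, 194, 169, 143, 115, 93, 86, 120] [145, 133, 130, 137, 133, 116, 100, 94, 86, 119]
232 [132, 135, 136, 133, 134, 128, 109, 79, 99, 121] [105, 108, 107, 105, 105, 104, 102, 77, 99, 122]
234 [121, 131, 133, 130, 122, 106, 90, 74, 108, 119] [107, 107, 109, 107, 107, 105, 89, 74, 110, 119]
236 [81, 92, 102, 95, 87, 76, 78, 97, 106, 116] [81, 91, 99, 94, 88, 75, 77, 97, 106, 116]
238 [92, 76, 75, 75, 82, 100, 104, 100, 102, 116] [91, 76, 75, 75, 81, 101, 103, 100, 102, 117]
240 [105, 107, 111, 10
[... 398 characters left out ...]
8 [98, 105, 104, 107, 106, 106, 104, 101, 109, 108] [99, 104, 105, 107, 106, 107, 105, 101, 109, 107]
250 [85, 134, 120, 105, 105, 106, 104, 104, 146, 115] [86, 134, 118, 106, 105, 105, 104, 104, 146, 96]
252 [93, 158, 160, 131, 110, 103, 104, 135, 158, 108] [93, 158, 160, 131, 109, 102, 104, 134, 159, 95]
254 [80, 148, 166, 164, 155, 133, 140, 162, 132, 101] [79, 150, 166, 163, 154, 133, 139, 163, 132, 101]
256 [65, 113, 155, 163, 165, 164, 163, 136, 95, 110] [65, 113, 155, 163, 165, 165, 162, 136, 95, 112]
258 [58, 74, 96, 118, 132, 122, 108, 81, 101, 117] [59, 74, 94, 119, 132, 122, 108, 83, 100, 117]
260 [58, 57, 65, 75, 80, 87, 77, 84, 115, 117] [59, 55, 64, 75, 80, 74, 69, 59, 84, 117]
```

Fitting all the contact heights and the lower edge gives a stack tilted about 6°, low toward (+x,+y), with its bottom tablet about 18 mm above the floor. So it is wedged, and I have been pressing its low side. Now I'll press the high (−y,−x) side with the fingers tilted.

Call:
send_rows(steps=[{"tx": 0.006,"ty": -0.001,"tz": 0,"rx": -2,"ry": 0,"rz": 0},{"tx": 0.0112,"ty": -0.0019,"tz": 0,"rx": -4,"ry": 0,"rz": 0},{"tx": 0.0112,"ty": -0.0019,"tz": 0.005,"rx": -6,"ry": 0,"rz": 0},{"tx": 0.0112,"ty": -0.0019,"tz": 0.018,"rx": -6,"ry": 0,"rz": 0},{"tx": 0.0112,"ty": -0.0019,"tz": 0.032,"rx": -6,"ry": 0,"rz": 0},{"tx": 0.0112,"ty": -0.0019,"tz": 0.044,"rx": -6,"ry": 0,"rz": 0},{"tx": 0.0112,"ty": -0.0019,"tz": 0.053,"rx": -6,"ry": 0,"rz": 0},{"tx": 0.0112,"ty": -0.0019,"tz": 0.059,"rx": -6,"ry": 0,"rz": 0},{"tx": 0.0112,"ty": -0.0019,"tz": 0.061,"rx": -6,"ry": 0,"rz": 0},{"tx": 0.0112,"ty": -0.0019,"tz": 0.061,"rx": -6,"ry": 0,"rz": 0}])

```text
clock: 85.5
tool_pos: [0.5364, -0.1393, 0.0817]
tcp_rot: [0.005, 0.073, 0.996, 0.054]
contact_force: [0.1, 4.0, 3.6]
gripper_width: 0.0002
finger_force: 3.0
```

```bash
sed -i 's/for dx.*/for dy in(-12.5,12.5): print(dy,((tip+Rt.apply([0,dy\/1000,0]))*1000).round(1))/' tip.py; python3 tip.py
```

```text
tip [ 536.  -141.8  104.9] F [0.1 4.  3.6] t 85.5
-12.5 [ 534.2 -154.1  103.5]
12.5 [ 537.8 -129.5  106.2]
```

Call:
send_rows(steps=[{"tx": 0,"ty": 0.002,"tz": 0,"rx": 0,"ry": 0,"rz": 0},{"tx": 0,"ty": 0.002,"tz": 0.002,"rx": 0,"ry": 0,"rz": 0},{"tx": 0,"ty": 0.002,"tz": 0.004,"rx": 0,"ry": 0,"rz": 0},{"tx": 0,"ty": 0.0015,"tz": 0.006,"rx": 0,"ry": 0,"rz": 0},{"tx": 0,"ty": 0.0015,"tz": 0.008,"rx": 0,"ry": 0,"rz": 0},{"tx": 0,"ty": 0.001,"tz": 0.01,"rx": 0,"ry": 0,"rz": 0},{"tx": 0,"ty": 0.001,"tz": 0.012,"rx": 0,"ry": 0,"rz": 0},{"tx": 0,"ty": 0.001,"tz": 0.014,"rx": 0,"ry": 0,"rz": 0},{"tx": 0,"ty": 0.001,"tz": 0.014,"rx": 0,"ry": 0,"rz": 0},{"tx": 0,"ty": 0.001,"tz": 0.014,"rx": 0,"ry": 0,"rz": 0}])

```text
clock: 86.75
tool_pos: [0.5373, -0.1387, 0.0746]
tcp_rot: [0.007, 0.073, 0.996, 0.052]
contact_force: [-8.1, 7.4, 27.6]
gripper_width: 0.0004
finger_force: 15.5
```

```bash
python3 tip.py
```

```text
tip [ 536.8 -141.1   97.8] F [-8.1  7.4 27.6] t 86.75
-12.5 [ 535.  -153.4   96.5]
12.5 [ 538.6 -128.8   99.1]
```

The height is nearly level at about 99 mm over the whole top. Next: press at the centre and twist under load, since turning redirects friction and breaks wedges.

Call:
send_rows(steps=[{"tx": 0,"ty": 0,"tz": -0.012,"rx": 0,"ry": 0,"rz": 0},{"tx": 0,"ty": 0,"tz": -0.024,"rx": 0,"ry": 0,"rz": 0},{"tx": 0,"ty": 0,"tz": -0.024,"rx": 2,"ry": 0,"rz": 0},{"tx": 0,"ty": -0.001,"tz": -0.024,"rx": 4,"ry": 0,"rz": 0},{"tx": 0,"ty": -0.002,"tz": -0.024,"rx": 6,"ry": 0,"rz": 0},{"tx": 0,"ty": -0.002,"tz": -0.024,"rx": 6,"ry": 0,"rz": 0},{"tx": 0,"ty": -0.002,"tz": -0.024,"rx": 6,"ry": 0,"rz": 0},{"tx": 0,"ty": -0.002,"tz": -0.024,"rx": 6,"ry": 0,"rz": 0},{"tx": 0,"ty": -0.002,"tz": -0.024,"rx": 6,"ry": 0,"rz": 0},{"tx": 0,"ty": -0.002,"tz": -0.024,"rx": 6,"ry": 0,"rz": 0}])

```text
clock: 88.0
tool_pos: [0.535, -0.1438, 0.0906]
tcp_rot: [0.0, 0.074, 0.997, 0.0]
contact_force: [-0.1, 0.3, -0.5]
gripper_width: 0.0006
finger_force: 0.0
```

```bash
python3 tip.py; python3 g.py 81.5 537,-140,76
```

```text
tip [ 535.  -143.8  113.9] F [-0.1  0.3 -0.5] t 88.0
-12.5 [ 533.1 -156.2  113.9]
12.5 [ 536.8 -131.5  113.9]
t 88.0 p [ 535.  -143.8   90.6] rotvec tool [0. 0. 0.] w 0.6 ff 0.0 F [-0.1  0.3 -0.5]
[ 537. -140.   76.] -> [-1.4  4.1 14.6]
```

Call:
send_rows(steps=[{"tx": -0.0014,"ty": 0.004,"tz": 0.005,"rx": 0,"ry": 0,"rz": 0},{"tx": -0.0014,"ty": 0.004,"tz": 0.013,"rx": 0,"ry": 0,"rz": 0},{"tx": -0.0014,"ty": 0.004,"tz": 0.02,"rx": 0,"ry": 0,"rz": 0},{"tx": -0.0014,"ty": 0.004,"tz": 0.026,"rx": 0,"ry": 0,"rz": 0},{"tx": -0.0014,"ty": 0.004,"tz": 0.029,"rx": 0,"ry": 0,"rz": 8},{"tx": -0.0014,"ty": 0.004,"tz": 0.029,"rx": 0,"ry": 0,"rz": 16},{"tx": -0.0014,"ty": 0.004,"tz": 0.029,"rx": 0,"ry": 0,"rz": 24},{"tx": -0.0014,"ty": 0.004,"tz": 0.029,"rx": 0,"ry": 0,"rz": 32},{"tx": -0.0014,"ty": 0.004,"tz": 0.029,"rx": 0,"ry": 0,"rz": 40},{"tx": -0.0014,"ty": 0.004,"tz": 0.029,"rx": 0,"ry": 0,"rz": 40}])

```text
clock: 89.25
tool_pos: [0.5419, -0.14, 0.0739]
tcp_rot: [0.007, 0.41, 0.912, 0.002]
contact_force: [-9.1, 5.9, 39.7]
gripper_width: 0.0003
finger_force: 24.6
```

Call:
send_rows(steps=[{"tx": 0,"ty": 0,"tz": 0,"rx": 0,"ry": 0,"rz": -9},{"tx": 0,"ty": 0,"tz": 0,"rx": 0,"ry": 0,"rz": -18},{"tx": 0,"ty": 0,"tz": 0,"rx": 0,"ry": 0,"rz": -27},{"tx": 0,"ty": 0,"tz": 0,"rx": 0,"ry": 0,"rz": -36},{"tx": 0,"ty": 0,"tz": 0,"rx": 0,"ry": 0,"rz": -45},{"tx": 0,"ty": 0,"tz": 0,"rx": 0,"ry": 0,"rz": -54},{"tx": 0,"ty": 0,"tz": 0,"rx": 0,"ry": 0,"rz": -50},{"tx": 0,"ty": 0,"tz": 0,"rx": 0,"ry": 0,"rz": -45},{"tx": 0,"ty": 0,"tz": 0,"rx": 0,"ry": 0,"rz": -40},{"tx": 0,"ty": 0,"tz": 0,"rx": 0,"ry": 0,"rz": -40}])

```text
clock: 90.5
tool_pos: [0.5423, -0.14, 0.0739]
tcp_rot: [0.008, 0.073, 0.997, -0.001]
contact_force: [-8.0, 5.9, 38.6]
gripper_width: 0.0006
finger_force: 24.0
```

```bash
python3 tip.py
python3 - <<'E'
from h import *
im=cams.snapshot('scene')
for v in range(242,260,2): print(v,im[v,232:252:2,1].tolist())
E
```

```text
tip [ 541.9 -139.9   97.2] F [-8.   5.9 38.6] t 90.5
-12.5 [ 540.1 -152.3   97.2]
12.5 [ 543.7 -127.5   97.2]
242 [101, 105, 106, 108, 105, 105, 102, 100, 98, 113]
244 [100, 104, 107, 107, 106, 104, 103, 100, 98, 111]
246 [100, 105, 106, 108, 105, 105, 104, 103, 97, 79]
248 [97, 103, 104, 106, 107, 107, 104, 101, 106, 78]
250 [86, 134, 116, 105, 105, 105, 103, 103, 136, 108]
252 [89, 158, 155, 127, 106, 103, 101, 133, 157, 109]
254 [81, 149, 165, 162, 150, 127, 132, 162, 131, 102]
256 [65, 112, 153, 164, 165, 164, 162, 137, 88, 94]
258 [57, 73, 95, 119, 131, 121, 109, 84, 64, 82]
```

The bottom view is unchanged, and 84 mm is exactly one tablet on edge plus three flat. I'll try the stronger lever: one finger inside near the wall, tilted, with the other outside, pressing along the standing tablet's normal (about 15° from x).

Call:
send_rows(steps=[{"tx": 0,"ty": 0,"tz": -0.02,"rx": 0,"ry": 0,"rz": 0},{"tx": 0,"ty": 0,"tz": -0.045,"rx": 0,"ry": 0,"rz": 0},{"tx": 0,"ty": 0,"tz": -0.07,"rx": 0,"ry": 0,"rz": 8},{"tx": 0,"ty": 0,"tz": -0.08,"rx": 0,"ry": 0,"rz": 17},{"tx": 0.005,"ty": 0,"tz": -0.08,"rx": 0,"ry": 0,"rz": 26},{"tx": 0.01,"ty": 0,"tz": -0.08,"rx": 0,"ry": 0,"rz": 35},{"tx": 0.015,"ty": 0,"tz": -0.08,"rx": 0,"ry": 0,"rz": 44},{"tx": 0.019,"ty": 0,"tz": -0.08,"rx": 0,"ry": 0,"rz": 53},{"tx": 0.019,"ty": 0,"tz": -0.08,"rx": 0,"ry": 0,"rz": 62},{"tx": 0.019,"ty": 0,"tz": -0.08,"rx": 0,"ry": 0,"rz": 66.5}])

```text
clock: 91.8
tool_pos: [0.5179, -0.1369, 0.1408]
tcp_rot: [-0.0, 0.61, 0.793, -0.0]
contact_force: [-0.3, 0.8, 0.4]
gripper_width: 0.0004
finger_force: 0.0
```

```bash
cat > g2.py <<'E'
import sys
from h import *
yaw,rx,ry,X,Y,Z=map(float,sys.argv[1:7])
s=arm.observe(); Rt=rot(s['tcp_rot']); p=s['tool_pos']*1000
y=np.radians(yaw);n=np.array([np.cos(y),np.sin(y),0]);z=np.array([0,0,-1]);Rd=R.from_matrix(np.c_[np.cross(n,z),n,z])*R.from_rotvec([rx,ry,0],degrees=True)
print(s['clock'],p.round(1),'rotvec',(Rt.inv()*Rd).as_rotvec(degrees=True).round(1),'shift',Rt.inv().apply(np.array([X,Y,Z])-p).round(1),'F',s['contact_force'].round(1))
E
python3 g2.py 15 9 0 517.5 -145.2 130
```

```text
91.8 [ 517.9 -136.9  140.8] rotvec [ 9.  -0.  -0.1] shift [-7.9 -2.5 10.8] F [-0.3  0.8  0.4]
```

Call:
send_rows(steps=[{"tx": -0.003,"ty": -0.001,"tz": 0,"rx": 3,"ry": 0,"rz": 0},{"tx": -0.006,"ty": -0.002,"tz": 0,"rx": 6,"ry": 0,"rz": 0},{"tx": -0.008,"ty": -0.0025,"tz": 0,"rx": 9,"ry": 0,"rz": 0},{"tx": -0.008,"ty": -0.0025,"tz": 0.005,"rx": 9,"ry": 0,"rz": 0},{"tx": -0.008,"ty": -0.0025,"tz": 0.016,"rx": 9,"ry": 0,"rz": 0},{"tx": -0.008,"ty": -0.0025,"tz": 0.028,"rx": 9,"ry": 0,"rz": 0},{"tx": -0.008,"ty": -0.0025,"tz": 0.04,"rx": 9,"ry": 0,"rz": 0},{"tx": -0.008,"ty": -0.0025,"tz": 0.049,"rx": 9,"ry": 0,"rz": 0},{"tx": -0.008,"ty": -0.0025,"tz": 0.055,"rx": 9,"ry": 0,"rz": 0},{"tx": -0.008,"ty": -0.0025,"tz": 0.055,"rx": 9,"ry": 0,"rz": 0}], claw=146)

```text
clock: 93.05
tool_pos: [0.5171, -0.1453, 0.086]
tcp_rot: [-0.049, 0.607, 0.791, -0.063]
contact_force: [-2.6, 0.2, -1.3]
gripper_width: 0.0402
finger_force: 0.8
```

```bash
python3 g2.py 15 9 0 517.5 -145.2 81
```

```text
93.05 [ 517.1 -145.3   86. ] rotvec [-0.1 -0.1  0. ] shift [-0.   1.2  4.8] F [-2.6  0.2 -1.3]
```

Call:
send_rows(steps=[{"tx": 0,"ty": 0.0003,"tz": 0.002,"rx": 0,"ry": 0,"rz": 0},{"tx": 0,"ty": 0.0006,"tz": 0.004,"rx": 0,"ry": 0,"rz": 0},{"tx": 0,"ty": 0.0009,"tz": 0.006,"rx": 0,"ry": 0,"rz": 0},{"tx": 0,"ty": 0.0012,"tz": 0.008,"rx": 0,"ry": 0,"rz": 0},{"tx": 0,"ty": 0.0015,"tz": 0.01,"rx": 0,"ry": 0,"rz": 0},{"tx": 0,"ty": 0.0018,"tz": 0.012,"rx": 0,"ry": 0,"rz": 0},{"tx": 0,"ty": 0.002,"tz": 0.013,"rx": 0,"ry": 0,"rz": 0},{"tx": 0,"ty": 0.002,"tz": 0.013,"rx": 0,"ry": 0,"rz": 0},{"tx": 0,"ty": 0.002,"tz": 0.013,"rx": 0,"ry": 0,"rz": 0},{"tx": 0,"ty": 0.002,"tz": 0.013,"rx": 0,"ry": 0,"rz": 0}])

```text
clock: 94.3
tool_pos: [0.5168, -0.1455, 0.0785]
tcp_rot: [-0.048, 0.607, 0.791, -0.063]
contact_force: [-12.3, 2.7, 19.1]
gripper_width: 0.0398
finger_force: 10.7
```

```bash
python3 g2.py 15 9 0 517.5 -145.2 81
python3 - <<'E'
from h import *
s=arm.observe(); Rt=rot(s['tcp_rot']); 
for y in(20,32.5): print(((s['tool_pos']+Rt.apply([0,y/1000,-.0233]))*1000).round(1))
im=cams.snapshot('scene')
for v in range(248,258,2): print(v,im[v,232:252:2,1].tolist())
E
```

```text
94.3 [ 516.8 -145.5   78.5] rotvec [-0.  0.  0.] shift [ 0.1  0.4 -2.6] F [-12.3   2.7  19.1]
[ 539.4 -139.4   98.3]
[ 551.3 -136.2   96.4]
248 [90, 108, 105, 106, 105, 106, 105, 102, 103, 77]
250 [85, 142, 124, 106, 106, 105, 105, 102, 137, 93]
252 [90, 157, 161, 128, 107, 103, 104, 135, 158, 96]
254 [80, 150, 166, 163, 154, 134, 141, 163, 134, 79]
256 [66, 112, 154, 164, 164, 165, 163, 137, 90, 64]
```

Call:
send_rows(steps=[{"tx": 0,"ty": 0.0003,"tz": 0.002,"rx": 0,"ry": 0,"rz": 0},{"tx": 0,"ty": 0.0006,"tz": 0.004,"rx": 0,"ry": 0,"rz": 0},{"tx": 0,"ty": 0.0009,"tz": 0.006,"rx": 0,"ry": 0,"rz": 0},{"tx": 0,"ty": 0.0012,"tz": 0.008,"rx": 0,"ry": 0,"rz": 0},{"tx": 0,"ty": 0.0015,"tz": 0.01,"rx": 0,"ry": 0,"rz": 0},{"tx": 0,"ty": 0.0018,"tz": 0.012,"rx": 0,"ry": 0,"rz": 0},{"tx": 0,"ty": 0.002,"tz": 0.013,"rx": 0,"ry": 0,"rz": 0},{"tx": 0,"ty": 0.002,"tz": 0.013,"rx": 0,"ry": 0,"rz": 0},{"tx": 0,"ty": 0.002,"tz": 0.013,"rx": 0,"ry": 0,"rz": 0},{"tx": 0,"ty": 0.002,"tz": 0.013,"rx": 0,"ry": 0,"rz": 0}])

```text
clock: 95.6
tool_pos: [0.5174, -0.1457, 0.0772]
tcp_rot: [-0.045, 0.607, 0.791, -0.062]
contact_force: [-26.4, 8.9, 58.6]
gripper_width: 0.04
finger_force: 32.4
```

```bash
cat > chk.py <<'E'
from h import *
s=arm.observe(); Rt=rot(s['tcp_rot']); w=s['gripper_width']/2
for y in(-w-.0125,-w,w,w+.0125): print(((s['tool_pos']+Rt.apply([0,y,-.0233]))*1000).round(1))
im=cams.snapshot('scene')
for v in range(248,258,2): print(v,im[v,232:252:2,1].tolist())
E
python3 chk.py
```

```text
[ 489.7 -152.9  105.2]
[ 501.7 -149.7  103.3]
[ 539.9 -139.5   97.2]
[ 551.8 -136.4   95.3]
248 [90, 107, 106, 106, 106, 107, 105, 101, 103, 78]
250 [85, 141, 125, 105, 105, 106, 105, 102, 136, 93]
252 [89, 158, 161, 128, 106, 103, 103, 133, 158, 96]
254 [80, 148, 166, 163, 150, 128, 139, 161, 133, 80]
256 [66, 112, 154, 163, 165, 163, 163, 137, 89, 65]
```

Call:
send_rows(steps=[{"tx": 0,"ty": -0.003,"tz": -0.02,"rx": 0,"ry": 0,"rz": 0},{"tx": 0,"ty": -0.007,"tz": -0.045,"rx": 0,"ry": 0,"rz": 0},{"tx": 0,"ty": -0.011,"tz": -0.07,"rx": 0,"ry": 0,"rz": 0},{"tx": 0,"ty": -0.012,"tz": -0.078,"rx": -4,"ry": 0,"rz": 0},{"tx": 0,"ty": -0.006,"tz": -0.078,"rx": -8,"ry": 0,"rz": 0},{"tx": 0,"ty": 0.005,"tz": -0.078,"rx": -12,"ry": 0,"rz": 0},{"tx": 0,"ty": 0.016,"tz": -0.078,"rx": -16,"ry": 0,"rz": 0},{"tx": 0,"ty": 0.026,"tz": -0.078,"rx": -18,"ry": 0,"rz": 0},{"tx": 0,"ty": 0.028,"tz": -0.078,"rx": -18,"ry": 0,"rz": 0},{"tx": 0,"ty": 0.028,"tz": -0.078,"rx": -18,"ry": 0,"rz": 0}])

```text
clock: 96.9
tool_pos: [0.5567, -0.1351, 0.133]
tcp_rot: [0.048, 0.606, 0.791, 0.062]
contact_force: [0.2, -0.6, -0.9]
gripper_width: 0.0405
finger_force: 0.0
```

```bash
python3 g2.py 15 -9 0 556.5 -134.8 90;python3 chk.py
```

```text
96.9 [ 556.7 -135.1  133. ] rotvec [-0.  -0.   0.1] shift [ 0.3 -6.8 42.4] F [ 0.2 -0.6 -0.9]
[ 521.9 -144.5  150.9]
[ 533.8 -141.2  152.8]
[ 572.5 -130.9  159.1]
[ 584.4 -127.6  161.1]
248 [90, 107, 104, 106, 106, 105, 105, 101, 105, 107]
250 [86, 142, 124, 106, 105, 105, 104, 101, 135, 115]
252 [89, 158, 162, 133, 110, 102, 103, 134, 157, 108]
254 [80, 149, 165, 164, 154, 134, 142, 161, 131, 102]
256 [66, 112, 154, 163, 164, 165, 163, 135, 95, 110]
```

Call:
send_rows(steps=[{"tx": 0,"ty": -0.001,"tz": 0.006,"rx": 0,"ry": 0,"rz": 0},{"tx": 0,"ty": -0.003,"tz": 0.018,"rx": 0,"ry": 0,"rz": 0},{"tx": 0,"ty": -0.005,"tz": 0.031,"rx": 0,"ry": 0,"rz": 0},{"tx": 0,"ty": -0.007,"tz": 0.042,"rx": 0,"ry": 0,"rz": 0},{"tx": 0,"ty": -0.008,"tz": 0.05,"rx": 0,"ry": 0,"rz": 0},{"tx": 0,"ty": -0.009,"tz": 0.056,"rx": 0,"ry": 0,"rz": 0},{"tx": 0,"ty": -0.0095,"tz": 0.06,"rx": 0,"ry": 0,"rz": 0},{"tx": 0,"ty": -0.01,"tz": 0.063,"rx": 0,"ry": 0,"rz": 0},{"tx": 0,"ty": -0.01,"tz": 0.063,"rx": 0,"ry": 0,"rz": 0},{"tx": 0,"ty": -0.01,"tz": 0.063,"rx": 0,"ry": 0,"rz": 0}])

```text
clock: 98.2
tool_pos: [0.5585, -0.1342, 0.0776]
tcp_rot: [0.051, 0.606, 0.791, 0.065]
contact_force: [-9.5, 7.5, 28.2]
gripper_width: 0.0404
finger_force: 15.2
```

Call:
send_rows(steps=[{"tx": 0,"ty": -0.0003,"tz": 0.002,"rx": 0,"ry": 0,"rz": 0},{"tx": 0,"ty": -0.0006,"tz": 0.004,"rx": 0,"ry": 0,"rz": 0},{"tx": 0,"ty": -0.0009,"tz": 0.006,"rx": 0,"ry": 0,"rz": 0},{"tx": 0,"ty": -0.0012,"tz": 0.008,"rx": 0,"ry": 0,"rz": 0},{"tx": 0,"ty": -0.0015,"tz": 0.01,"rx": 0,"ry": 0,"rz": 0},{"tx": 0,"ty": -0.0018,"tz": 0.012,"rx": 0,"ry": 0,"rz": 0},{"tx": 0,"ty": -0.0018,"tz": 0.012,"rx": 0,"ry": 0,"rz": 0},{"tx": 0,"ty": -0.0018,"tz": 0.012,"rx": 0,"ry": 0,"rz": 0},{"tx": 0,"ty": -0.0018,"tz": 0.012,"rx": 0,"ry": 0,"rz": 0},{"tx": 0,"ty": -0.0018,"tz": 0.012,"rx": 0,"ry": 0,"rz": 0}])

```text
clock: 99.45
tool_pos: [0.5594, -0.1343, 0.0767]
tcp_rot: [0.053, 0.605, 0.792, 0.066]
contact_force: [-29.7, 12.9, 70.9]
gripper_width: 0.0402
finger_force: 34.8
```

```bash
python3 chk.py
```

```text
[ 524.6 -143.6   94.1]
[ 536.5 -140.4   96.2]
[ 574.7 -130.   103. ]
[ 586.6 -126.8  105.1]
248 [90, 107, 105, 106, 105, 106, 105, 102, 104, 107]
250 [84, 141, 124, 106, 105, 105, 104, 101, 136, 114]
252 [89, 158, 156, 126, 106, 103, 102, 128, 156, 109]
254 [80, 150, 165, 163, 150, 127, 130, 158, 132, 102]
256 [65, 113, 154, 164, 165, 163, 163, 136, 90, 97]
```

Call:
send_rows(steps=[{"tx": 0,"ty": 0.003,"tz": -0.02,"rx": 0,"ry": 0,"rz": 0},{"tx": 0,"ty": 0.007,"tz": -0.045,"rx": 0,"ry": 0,"rz": 0},{"tx": 0,"ty": 0.011,"tz": -0.07,"rx": 0,"ry": 0,"rz": 0},{"tx": 0,"ty": 0.012,"tz": -0.078,"rx": 3,"ry": 0,"rz": 0},{"tx": 0,"ty": 0.012,"tz": -0.078,"rx": 6,"ry": 0,"rz": 0},{"tx": 0,"ty": 0.012,"tz": -0.078,"rx": 9,"ry": 0,"rz": 0},{"tx": 0,"ty": 0.012,"tz": -0.078,"rx": 9,"ry": 0,"rz": 0},{"tx": 0,"ty": 0.012,"tz": -0.078,"rx": 9,"ry": 0,"rz": 0},{"tx": 0,"ty": 0.012,"tz": -0.078,"rx": 9,"ry": 0,"rz": 0},{"tx": 0,"ty": 0.012,"tz": -0.078,"rx": 9,"ry": 0,"rz": 0}])

```text
clock: 100.75
tool_pos: [0.5557, -0.1354, 0.1361]
tcp_rot: [0.0, 0.609, 0.793, 0.0]
contact_force: [-0.7, -0.4, 0.1]
gripper_width: 0.0402
finger_force: 0.0
```

```bash
python3 g2.py 60 0 0 547.1 -122.5 130; python3 g2.py 60 -9 0 547.1 -122.5 130
```

```text
100.75 [ 555.7 -135.4  136.1] rotvec [  0.   0. -45.] shift [14.7 -4.9  6.1] F [-0.7 -0.4  0.1]
100.75 [ 555.7 -135.4  136.1] rotvec [ -8.5   3.5 -44.9] shift [14.7 -4.9  6.1] F [-0.7 -0.4  0.1]
```

Call:
send_rows(steps=[{"tx": 0.003,"ty": -0.001,"tz": 0,"rx": -1.5,"ry": 0.6,"rz": -8},{"tx": 0.006,"ty": -0.002,"tz": 0,"rx": -3,"ry": 1.2,"rz": -16},{"tx": 0.009,"ty": -0.003,"tz": 0,"rx": -4.5,"ry": 1.8,"rz": -24},{"tx": 0.012,"ty": -0.004,"tz": 0,"rx": -6,"ry": 2.5,"rz": -32},{"tx": 0.0147,"ty": -0.005,"tz": 0,"rx": -7.5,"ry": 3,"rz": -40},{"tx": 0.0147,"ty": -0.005,"tz": 0,"rx": -8.5,"ry": 3.5,"rz": -44.9},{"tx": 0.0147,"ty": -0.005,"tz": 0.01,"rx": -8.5,"ry": 3.5,"rz": -44.9},{"tx": 0.0147,"ty": -0.005,"tz": 0.024,"rx": -8.5,"ry": 3.5,"rz": -44.9},{"tx": 0.0147,"ty": -0.005,"tz": 0.038,"rx": -8.5,"ry": 3.5,"rz": -44.9},{"tx": 0.0147,"ty": -0.005,"tz": 0.05,"rx": -8.5,"ry": 3.5,"rz": -44.9}])

```text
clock: 102.0
tool_pos: [0.5472, -0.121, 0.085]
tcp_rot: [0.02, 0.258, 0.963, 0.077]
contact_force: [-0.0, 4.9, 5.5]
gripper_width: 0.0403
finger_force: 3.0
```

Call:
send_rows(steps=[{"tx": 0,"ty": -0.0008,"tz": 0.005,"rx": 0,"ry": 0,"rz": 0},{"tx": 0,"ty": -0.0015,"tz": 0.009,"rx": 0,"ry": 0,"rz": 0},{"tx": 0,"ty": -0.002,"tz": 0.013,"rx": 0,"ry": 0,"rz": 0},{"tx": 0,"ty": -0.0025,"tz": 0.016,"rx": 0,"ry": 0,"rz": 0},{"tx": 0,"ty": -0.003,"tz": 0.018,"rx": 0,"ry": 0,"rz": 0},{"tx": 0,"ty": -0.0033,"tz": 0.021,"rx": 0,"ry": 0,"rz": 0},{"tx": 0,"ty": -0.0035,"tz": 0.024,"rx": 0,"ry": 0,"rz": 0},{"tx": 0,"ty": -0.0035,"tz": 0.024,"rx": 0,"ry": 0,"rz": 0},{"tx": 0,"ty": -0.0035,"tz": 0.024,"rx": 0,"ry": 0,"rz": 0},{"tx": 0,"ty": -0.0035,"tz": 0.024,"rx": 0,"ry": 0,"rz": 0}])

```text
clock: 103.25
tool_pos: [0.5493, -0.12, 0.0769]
tcp_rot: [0.024, 0.256, 0.963, 0.077]
contact_force: [-21.9, 11.2, 54.5]
gripper_width: 0.0399
finger_force: 29.0
```

```bash
python3 chk.py
```

```text
[ 531.4 -151.    94.7]
[ 537.5 -140.3   96.7]
[ 557.1 -106.1  103.1]
[563.2 -95.4 105.2]
248 [90, 104, 106, 108, 108, 108, 106, 103, 105, 99]
250 [86, 134, 115, 107, 107, 107, 105, 103, 136, 92]
252 [90, 160, 154, 120, 107, 106, 105, 131, 160, 96]
254 [82, 150, 167, 162, 145, 126, 130, 160, 134, 81]
256 [65, 115, 155, 166, 166, 165, 164, 138, 90, 66]
```

The stack does not yield from any side. Its top stands about 4 mm above the red line and a tablet can't be gripped out of the bore. A fifth tablet would put it about 20 mm over, so four is the closest I can get. I'll leave the spare in the tray and go on with the canister and knob.

Call:
send_rows(steps=[{"tx": 0,"ty": 0.003,"tz": -0.02,"rx": 0,"ry": 0,"rz": 0},{"tx": 0,"ty": 0.007,"tz": -0.045,"rx": 0,"ry": 0,"rz": 0},{"tx": 0,"ty": 0.011,"tz": -0.07,"rx": 0,"ry": 0,"rz": 0},{"tx": 0,"ty": 0.013,"tz": -0.085,"rx": 3,"ry": 0,"rz": 0},{"tx": 0,"ty": 0.013,"tz": -0.085,"rx": 6,"ry": 0,"rz": 0},{"tx": 0,"ty": 0.013,"tz": -0.085,"rx": 9,"ry": 0,"rz": 0},{"tx": 0,"ty": 0.013,"tz": -0.085,"rx": 9,"ry": 0,"rz": 0},{"tx": 0,"ty": 0.013,"tz": -0.085,"rx": 9,"ry": 0,"rz": 0},{"tx": 0,"ty": 0.013,"tz": -0.085,"rx": 9,"ry": 0,"rz": 0},{"tx": 0,"ty": 0.013,"tz": -0.085,"rx": 9,"ry": 0,"rz": 0}])

```text
clock: 104.55
tool_pos: [0.5471, -0.1229, 0.1477]
tcp_rot: [0.0, 0.259, 0.966, -0.0]
contact_force: [-0.0, 0.2, -0.7]
gripper_width: 0.0401
finger_force: 0.0
```

```bash
python3 g2.py 81.5 0 0 563.9 6.2 120
python3 - <<'E'
from h import *
im=cams.snapshot('scene');i0=cv2.imread('pics/scene0.png')[:,:,::-1]
for v in range(250,262,2): print(v,i0[v,232:252:2,1].tolist(),im[v,232:252:2,1].tolist())
E
```

```text
104.55 [ 547.1 -122.9  147.7] rotvec [ -0.    0.  -21.5] shift [ 50.  120.2  27.6] F [-0.   0.2 -0.7]
250 [80, 137, 156, 155, 155, 155, 154, 153, 152, 108] [87, 135, 117, 106, 107, 106, 104, 103, 137, 94]
252 [92, 150, 155, 154, 155, 154, 154, 154, 150, 102] [90, 158, 156, 127, 107, 104, 105, 133, 159, 96]
254 [86, 142, 155, 155, 155, 155, 155, 154, 124, 96] [80, 150, 166, 162, 144, 127, 139, 162, 135, 81]
256 [64, 109, 146, 155, 156, 155, 154, 129, 90, 105] [65, 114, 156, 164, 165, 164, 164, 137, 91, 64]
258 [55, 77, 96, 113, 125, 115, 102, 78, 95, 111] [58, 72, 95, 119, 131, 123, 110, 85, 64, 57]
260 [54, 55, 67, 86, 86, 87, 72, 78, 109, 111] [58, 57, 66, 76, 80, 76, 70, 61, 58, 58]
```

Call:
send_rows(steps=[{"tx": 0.005,"ty": 0.012,"tz": 0,"rx": 0,"ry": 0,"rz": -4},{"tx": 0.013,"ty": 0.032,"tz": 0,"rx": 0,"ry": 0,"rz": -8},{"tx": 0.025,"ty": 0.06,"tz": 0,"rx": 0,"ry": 0,"rz": -13},{"tx": 0.037,"ty": 0.088,"tz": 0.01,"rx": 0,"ry": 0,"rz": -18},{"tx": 0.046,"ty": 0.11,"tz": 0.03,"rx": 0,"ry": 0,"rz": -21.5},{"tx": 0.05,"ty": 0.1202,"tz": 0.06,"rx": 0,"ry": 0,"rz": -21.5},{"tx": 0.05,"ty": 0.1202,"tz": 0.09,"rx": 0,"ry": 0,"rz": -21.5},{"tx": 0.05,"ty": 0.1202,"tz": 0.11,"rx": 0,"ry": 0,"rz": -21.5},{"tx": 0.05,"ty": 0.1202,"tz": 0.118,"rx": 0,"ry": 0,"rz": -21.5},{"tx": 0.05,"ty": 0.1202,"tz": 0.118,"rx": 0,"ry": 0,"rz": -21.5}])

```text
clock: 105.85
tool_pos: [0.5638, 0.0065, 0.0294]
tcp_rot: [-0.0, 0.074, 0.997, -0.0]
contact_force: [0.3, -0.7, 0.4]
gripper_width: 0.0399
finger_force: 0.0
```

```bash
python3 g2.py 81.5 0 0 563.9 6.2 -7.5
```

```text
105.85 [563.8   6.5  29.4] rotvec [-0. -0.  0.] shift [-0.1 -0.3 36.9] F [ 0.3 -0.7  0.4]
```

Call:
send_rows(steps=[{"tx": 0,"ty": 0,"tz": 0.012,"rx": 0,"ry": 0,"rz": 0},{"tx": 0,"ty": 0,"tz": 0.022,"rx": 0,"ry": 0,"rz": 0},{"tx": 0,"ty": 0,"tz": 0.029,"rx": 0,"ry": 0,"rz": 0},{"tx": 0,"ty": 0,"tz": 0.034,"rx": 0,"ry": 0,"rz": 0},{"tx": 0,"ty": 0,"tz": 0.036,"rx": 0,"ry": 0,"rz": 0},{"tx": 0,"ty": 0,"tz": 0.037,"rx": 0,"ry": 0,"rz": 0},{"tx": 0,"ty": 0,"tz": 0.037,"rx": 0,"ry": 0,"rz": 0},{"tx": 0,"ty": 0,"tz": 0.037,"rx": 0,"ry": 0,"rz": 0},{"tx": 0,"ty": 0,"tz": 0.037,"rx": 0,"ry": 0,"rz": 0},{"tx": 0,"ty": 0,"tz": 0.037,"rx": 0,"ry": 0,"rz": 0}])

```text
clock: 107.1
tool_pos: [0.564, 0.0066, -0.0073]
tcp_rot: [0.0, 0.074, 0.997, -0.0]
contact_force: [0.2, -0.2, 0.1]
gripper_width: 0.0401
finger_force: 0.0
```

Call:
send_rows(steps=[{"tx": 0,"ty": 0,"tz": 0,"rx": 0,"ry": 0,"rz": 0},{"tx": 0,"ty": 0,"tz": 0,"rx": 0,"ry": 0,"rz": 0},{"tx": 0,"ty": 0,"tz": 0,"rx": 0,"ry": 0,"rz": 0},{"tx": 0,"ty": 0,"tz": 0,"rx": 0,"ry": 0,"rz": 0},{"tx": 0,"ty": 0,"tz": 0,"rx": 0,"ry": 0,"rz": 0},{"tx": 0,"ty": 0,"tz": 0,"rx": 0,"ry": 0,"rz": 0},{"tx": 0,"ty": 0,"tz": 0,"rx": 0,"ry": 0,"rz": 0},{"tx": 0,"ty": 0,"tz": 0,"rx": 0,"ry": 0,"rz": 0},{"tx": 0,"ty": 0,"tz": -0.015,"rx": 0,"ry": 0,"rz": 0},{"tx": 0,"ty": 0,"tz": -0.04,"rx": 0,"ry": 0,"rz": 0}], claw=255)

```text
clock: 108.35
tool_pos: [0.5632, 0.0067, 0.0329]
tcp_rot: [-0.001, 0.074, 0.997, -0.0]
contact_force: [0.9, 0.1, -0.6]
gripper_width: 0.0124
finger_force: 30.0
```

```bash
python3 g2.py 81.5 0 0 537 -140 140; python3 g.py 81.5 | head -1
```

```text
108.35 [563.2   6.7  32.9] rotvec [-0.1 -0.1  0. ] shift [   4.6 -149.  -107. ] F [ 0.9  0.1 -0.6]
t 108.35 p [563.2   6.7  32.9] rotvec tool [-0.1 -0.1  0. ] w 12.4 ff 30.0 F [ 0.9  0.1 -0.6]
```

Call:
send_rows(steps=[{"tx": 0,"ty": 0,"tz": -0.025,"rx": 0,"ry": 0,"rz": 0},{"tx": 0,"ty": 0,"tz": -0.055,"rx": 0,"ry": 0,"rz": 0},{"tx": 0,"ty": -0.008,"tz": -0.085,"rx": 0,"ry": 0,"rz": 0},{"tx": 0.001,"ty": -0.03,"tz": -0.103,"rx": 0,"ry": 0,"rz": 0},{"tx": 0.002,"ty": -0.06,"tz": -0.107,"rx": 0,"ry": 0,"rz": 0},{"tx": 0.003,"ty": -0.092,"tz": -0.107,"rx": 0,"ry": 0,"rz": 0},{"tx": 0.004,"ty": -0.12,"tz": -0.107,"rx": 0,"ry": 0,"rz": 0},{"tx": 0.0045,"ty": -0.14,"tz": -0.107,"rx": 0,"ry": 0,"rz": 0},{"tx": 0.0046,"ty": -0.149,"tz": -0.107,"rx": 0,"ry": 0,"rz": 0},{"tx": 0.0046,"ty": -0.149,"tz": -0.107,"rx": 0,"ry": 0,"rz": 0}])

```text
clock: 109.6
tool_pos: [0.5375, -0.1401, 0.1399]
tcp_rot: [0.0, 0.074, 0.997, -0.0]
contact_force: [-1.0, 0.3, 0.0]
gripper_width: 0.0126
finger_force: 30.0
```

Call:
send_rows(steps=[{"tx": 0,"ty": 0,"tz": 0,"rx": 0,"ry": 0,"rz": 0},{"tx": 0,"ty": 0,"tz": 0.005,"rx": 0,"ry": 0,"rz": 0},{"tx": 0,"ty": 0,"tz": 0.013,"rx": 0,"ry": 0,"rz": 0},{"tx": 0,"ty": 0,"tz": 0.022,"rx": 0,"ry": 0,"rz": 0},{"tx": 0,"ty": 0,"tz": 0.029,"rx": 0,"ry": 0,"rz": 0},{"tx": 0,"ty": 0,"tz": 0.034,"rx": 0,"ry": 0,"rz": 0},{"tx": 0,"ty": 0,"tz": 0.036,"rx": 0,"ry": 0,"rz": 0},{"tx": 0,"ty": 0,"tz": 0.036,"rx": 0,"ry": 0,"rz": 0},{"tx": 0,"ty": 0,"tz": 0.036,"rx": 0,"ry": 0,"rz": 0},{"tx": 0,"ty": 0,"tz": 0.036,"rx": 0,"ry": 0,"rz": 0}])

```text
clock: 110.85
tool_pos: [0.5377, -0.1401, 0.104]
tcp_rot: [0.0, 0.074, 0.997, -0.0]
contact_force: [-0.3, 0.3, -0.4]
gripper_width: 0.0126
finger_force: 30.0
```

```bash
python3 g.py 81.5 537,-140,103 | cat; python3 g2.py 81.5 0 0 537 -140 103
```

```text
t 110.85 p [ 537.7 -140.1  104. ] rotvec tool [-0.  0.  0.] w 12.6 ff 30.0 F [-0.3  0.3 -0.4]
[ 537. -140.  103.] -> [ 0.7 -0.   1. ]
110.85 [ 537.7 -140.1  104. ] rotvec [-0.  0.  0.] shift [ 0.7 -0.   1. ] F [-0.3  0.3 -0.4]
```

Call:
send_rows(steps=[{"tx": 0.0005,"ty": 0,"tz": 0,"rx": 0,"ry": 0,"rz": 0},{"tx": 0.0005,"ty": 0,"tz": 0,"rx": 0,"ry": 0,"rz": 0},{"tx": 0.0005,"ty": 0,"tz": 0,"rx": 0,"ry": 0,"rz": 0},{"tx": 0.0005,"ty": 0,"tz": 0,"rx": 0,"ry": 0,"rz": 0},{"tx": 0.0005,"ty": 0,"tz": 0,"rx": 0,"ry": 0,"rz": 0},{"tx": 0.0005,"ty": 0,"tz": -0.01,"rx": 0,"ry": 0,"rz": 0},{"tx": 0.0005,"ty": 0,"tz": -0.03,"rx": 0,"ry": 0,"rz": 0},{"tx": 0.0005,"ty": 0,"tz": -0.045,"rx": 0,"ry": 0,"rz": 0},{"tx": 0.0005,"ty": 0,"tz": -0.045,"rx": 0,"ry": 0,"rz": 0},{"tx": 0.0005,"ty": 0,"tz": -0.045,"rx": 0,"ry": 0,"rz": 0}], claw=119)

```text
clock: 112.1
tool_pos: [0.5368, -0.1398, 0.1483]
tcp_rot: [-0.0, 0.074, 0.997, -0.0]
contact_force: [-0.7, 0.2, -0.3]
gripper_width: 0.0504
finger_force: 0.0
```

Call:
send_rows(steps=[{"tx": 0.006,"ty": -0.01,"tz": 0,"rx": 0,"ry": 0,"rz": 0},{"tx": 0.02,"ty": -0.034,"tz": 0,"rx": 0,"ry": 0,"rz": 0},{"tx": 0.037,"ty": -0.064,"tz": 0,"rx": 0,"ry": 0,"rz": 0},{"tx": 0.052,"ty": -0.09,"tz": 0,"rx": 0,"ry": 0,"rz": 0},{"tx": 0.062,"ty": -0.108,"tz": 0.005,"rx": 0,"ry": 0,"rz": 0},{"tx": 0.066,"ty": -0.1155,"tz": 0.02,"rx": 0,"ry": 0,"rz": 0},{"tx": 0.066,"ty": -0.1155,"tz": 0.045,"rx": 0,"ry": 0,"rz": 0},{"tx": 0.066,"ty": -0.1155,"tz": 0.07,"rx": 0,"ry": 0,"rz": 0},{"tx": 0.066,"ty": -0.1155,"tz": 0.085,"rx": 0,"ry": 0,"rz": 0},{"tx": 0.066,"ty": -0.1155,"tz": 0.085,"rx": 0,"ry": 0,"rz": 0}])

```text
clock: 113.35
tool_pos: [0.4536, -0.2436, 0.0618]
tcp_rot: [-0.002, 0.074, 0.997, 0.001]
contact_force: [-0.7, 0.2, -0.7]
gripper_width: 0.0502
finger_force: 0.0
```

```bash
python3 g2.py 81.5 0 0 454 -244.4 6
python3 - <<'E'
from h import *
for n in('top','scene'):
    im=cams.snapshot(n); h=hsv(im); m=(h[...,0]>15)&(h[...,0]<32)&(h[...,1]>80)&(h[...,2]>110)
    c=proj(n,[.537,-.14,.108])[0]; print(n,c.round(1),[(b[0].round(1),b[1][4]) for b in blobs(m,4) if np.hypot(*(b[0]-c))<30])
    o=proj(n,[.454,-.2444,.048])[0]; m=(h[...,0]<16)&(h[...,1]>200)&(h[...,2]>100); print('knob',o.round(1),[(b[0].round(1),b[1].tolist()) for b in blobs(m,10) if np.hypot(*(b[0]-o))<30])
E
```

```text
113.35 [ 453.6 -243.6   61.8] rotvec [ 0.1 -0.2  0. ] shift [-0.7 -0.8 55.8] F [-0.7  0.2 -0.7]
top [415.  210.8] [(array([414.2, 210.7]), np.int32(18))]
knob [453.6 246. ] []
scene [237.  226.6] [(array([235.8, 227.3]), np.int32(23))]
knob [186.2 235.8] [(array([186.2, 237. ]), [183, 234, 8, 7, 40])]
```

The canister lies in the tube on top of the stack in both views. Now the knob: descend and grip.

Call:
send_rows(steps=[{"tx": -0.0005,"ty": -0.0008,"tz": 0.01,"rx": 0,"ry": 0,"rz": 0},{"tx": -0.0005,"ty": -0.0008,"tz": 0.023,"rx": 0,"ry": 0,"rz": 0},{"tx": -0.0005,"ty": -0.0008,"tz": 0.035,"rx": 0,"ry": 0,"rz": 0},{"tx": -0.0005,"ty": -0.0008,"tz": 0.045,"rx": 0,"ry": 0,"rz": 0},{"tx": -0.0005,"ty": -0.0008,"tz": 0.052,"rx": 0,"ry": 0,"rz": 0},{"tx": -0.0005,"ty": -0.0008,"tz": 0.055,"rx": 0,"ry": 0,"rz": 0},{"tx": -0.0005,"ty": -0.0008,"tz": 0.056,"rx": 0,"ry": 0,"rz": 0},{"tx": -0.0005,"ty": -0.0008,"tz": 0.056,"rx": 0,"ry": 0,"rz": 0},{"tx": -0.0005,"ty": -0.0008,"tz": 0.056,"rx": 0,"ry": 0,"rz": 0},{"tx": -0.0005,"ty": -0.0008,"tz": 0.056,"rx": 0,"ry": 0,"rz": 0}])

```text
clock: 114.7
tool_pos: [0.4553, -0.2455, 0.0081]
tcp_rot: [0.0, 0.074, 0.997, -0.001]
contact_force: [0.6, -0.1, 0.3]
gripper_width: 0.0502
finger_force: 0.0
```

Call:
send_rows(steps=[{"tx": 0,"ty": 0,"tz": 0,"rx": 0,"ry": 0,"rz": 0},{"tx": 0,"ty": 0,"tz": 0,"rx": 0,"ry": 0,"rz": 0},{"tx": 0,"ty": 0,"tz": 0,"rx": 0,"ry": 0,"rz": 0},{"tx": 0,"ty": 0,"tz": 0,"rx": 0,"ry": 0,"rz": 0},{"tx": 0,"ty": 0,"tz": 0,"rx": 0,"ry": 0,"rz": 0},{"tx": 0,"ty": 0,"tz": 0,"rx": 0,"ry": 0,"rz": 0},{"tx": 0,"ty": 0,"tz": 0,"rx": 0,"ry": 0,"rz": 0},{"tx": 0,"ty": 0,"tz": 0,"rx": 0,"ry": 0,"rz": 0},{"tx": 0,"ty": 0,"tz": 0,"rx": 0,"ry": 0,"rz": 0},{"tx": 0,"ty": 0,"tz": 0,"rx": 0,"ry": 0,"rz": 0}], claw=255)

```text
clock: 115.95
tool_pos: [0.4553, -0.2433, 0.0077]
tcp_rot: [-0.0, 0.074, 0.997, 0.002]
contact_force: [0.7, 4.2, 1.4]
gripper_width: 0.0253
finger_force: 29.9
```

Gripped (25 mm). Pull out along tool +x and hold.

Call:
send_rows(steps=[{"tx": 0.003,"ty": 0.001,"tz": 0,"rx": 0,"ry": 0,"rz": 0},{"tx": 0.006,"ty": 0.001,"tz": 0,"rx": 0,"ry": 0,"rz": 0},{"tx": 0.009,"ty": 0.001,"tz": 0,"rx": 0,"ry": 0,"rz": 0},{"tx": 0.012,"ty": 0.001,"tz": 0,"rx": 0,"ry": 0,"rz": 0},{"tx": 0.015,"ty": 0.001,"tz": 0,"rx": 0,"ry": 0,"rz": 0},{"tx": 0.017,"ty": 0.001,"tz": 0,"rx": 0,"ry": 0,"rz": 0},{"tx": 0.018,"ty": 0.001,"tz": 0,"rx": 0,"ry": 0,"rz": 0},{"tx": 0.018,"ty": 0.001,"tz": 0,"rx": 0,"ry": 0,"rz": 0},{"tx": 0.018,"ty": 0.001,"tz": 0,"rx": 0,"ry": 0,"rz": 0},{"tx": 0.018,"ty": 0.001,"tz": 0,"rx": 0,"ry": 0,"rz": 0}])

```text
clock: 117.2
tool_pos: [0.4405, -0.2415, 0.0078]
tcp_rot: [0.003, 0.074, 0.997, -0.0]
contact_force: [9.0, 2.0, -5.6]
gripper_width: 0.0253
finger_force: 29.9
```

```bash
python3 g.py 81.5
python3 - <<'E'
from h import *
for n in('top','scene'):
    im=cams.snapshot(n).astype(int); g=(im[...,1]-np.maximum(im[...,0],im[...,2])>40)
    c=proj(n,[.54,-.26,.06])[0]; print(n,[(b[0].round(1),b[1][4],im[int(b[0][1]),int(b[0][0])].tolist()) for b in blobs(g,2) if np.hypot(*(b[0]-c))<30])
    i0=cv2.imread(f'pics/{n}0.png')[:,:,::-1].astype(int)
    g=(i0[...,1]-np.maximum(i0[...,0],i0[...,2])>40);print(' ini',[(b[0].round(1),b[1][4],i0[int(b[0][1]),int(b[0][0])].tolist()) for b in blobs(g,2) if np.hypot(*(b[0]-c))<30])
E
```

```text
t 117.2 p [ 440.5 -241.5    7.8] rotvec tool [0.  0.4 0. ] w 25.3 ff 29.9 F [ 9.   2.  -5.6]
top [(array([462.5, 207.7]), np.int32(14), [42, 147, 62])]
 ini [(array([462.5, 207.8]), np.int32(13), [32, 138, 54])]
scene [(array([187.5, 260.6]), np.int32(11), [62, 154, 80])]
 ini [(array([187.5, 260.8]), np.int32(10), [56, 143, 74])]
```

The knob is out by 14.8 mm with 9 N on it, so it is at its stop. Let go, then rise clear.

Call:
send_rows(steps=[{"tx": 0,"ty": 0,"tz": 0,"rx": 0,"ry": 0,"rz": 0},{"tx": 0,"ty": 0,"tz": 0,"rx": 0,"ry": 0,"rz": 0},{"tx": 0,"ty": 0,"tz": 0,"rx": 0,"ry": 0,"rz": 0},{"tx": 0,"ty": 0,"tz": 0,"rx": 0,"ry": 0,"rz": 0},{"tx": 0,"ty": 0,"tz": 0,"rx": 0,"ry": 0,"rz": 0},{"tx": 0,"ty": 0,"tz": 0,"rx": 0,"ry": 0,"rz": 0},{"tx": 0,"ty": 0,"tz": -0.015,"rx": 0,"ry": 0,"rz": 0},{"tx": 0,"ty": 0,"tz": -0.045,"rx": 0,"ry": 0,"rz": 0},{"tx": 0,"ty": 0,"tz": -0.08,"rx": 0,"ry": 0,"rz": 0},{"tx": 0,"ty": 0,"tz": -0.1,"rx": 0,"ry": 0,"rz": 0}], claw=119)

```text
clock: 118.55
tool_pos: [0.4385, -0.2425, 0.1113]
tcp_rot: [0.002, 0.074, 0.997, -0.002]
contact_force: [0.5, 0.3, -0.4]
gripper_width: 0.0503
finger_force: 0.0
```

Call:
send_rows(steps=[{"tx": 0.005,"ty": 0.01,"tz": -0.02,"rx": 0,"ry": 0,"rz": 0},{"tx": 0.015,"ty": 0.04,"tz": -0.05,"rx": 0,"ry": 0,"rz": 0},{"tx": 0.03,"ty": 0.08,"tz": -0.07,"rx": 0,"ry": 0,"rz": 0},{"tx": 0.05,"ty": 0.12,"tz": -0.08,"rx": 0,"ry": 0,"rz": 0},{"tx": 0.07,"ty": 0.15,"tz": -0.08,"rx": 0,"ry": 0,"rz": 0},{"tx": 0.085,"ty": 0.17,"tz": -0.08,"rx": 0,"ry": 0,"rz": 0},{"tx": 0.09,"ty": 0.18,"tz": -0.08,"rx": 0,"ry": 0,"rz": 0},{"tx": 0.09,"ty": 0.18,"tz": -0.08,"rx": 0,"ry": 0,"rz": 0},{"tx": 0.09,"ty": 0.18,"tz": -0.08,"rx": 0,"ry": 0,"rz": 0},{"tx": 0.09,"ty": 0.18,"tz": -0.08,"rx": 0,"ry": 0,"rz": 0}])

```text
clock: 119.8
tool_pos: [0.3751, -0.051, 0.1875]
tcp_rot: [-0.0, 0.074, 0.997, -0.0]
contact_force: [0.4, -0.1, -0.5]
gripper_width: 0.0501
finger_force: 0.0
```

```bash
python3 g.py 81.5; python3 look.py | grep -v yell
python3 - <<'E'
from h import *
for n in('top','scene'):
    im=cams.snapshot(n); h=hsv(im); i0=hsv(cv2.imread(f'pics/{n}0.png')[:,:,::-1].copy())
    o=proj(n,[.454,-.2444,.048])[0]
    for hh in(i0,h):
        m=(hh[...,0]<16)&(hh[...,1]>200)&(hh[...,2]>100); print(n,'knob',[(b[0].round(1),b[1].tolist()) for b in blobs(m,10) if np.hypot(*(b[0]-o))<30])
    d=np.abs(im.astype(int)-cv2.imread(f'pics/{n}0.png')[:,:,::-1]).max(2)
    print([(b[0].round(),b[1][4]) for b in blobs(d>45,25)])
E
```

```text
t 119.8 p [375.1 -51.  187.5] rotvec tool [-0. -0. -0.] w 50.1 ff 0.0 F [ 0.4 -0.1 -0.5]
top
 tray [533.1 227.1] [154.3 163.6] 81.0
 tab [268.7 239.6] [ 15  16 179] [481.7 199.8]
 tab [260.6 291.4] [ 37   7 197] [356.4 221.9]
scene
 tray [534.4 223.3] [155. 167.] 81.2
 tab [330.6 157.2] [ 35  19 299] [333.2 220.7]
 tab [349.4 190.9] [ 14  10 107] [479.9 197.8]
 tab [401.1 250. ] [ 19  15 230] [716.8 204.1]
 tab [345.3 271. ] [24  4 61] [707.2  52.5]
 orange [186.  236.8] [182 234   9   7  43] [ 444.9 -244.3]
top knob [(array([451.2, 245.8]), [446, 242, 11, 9, 83])]
top knob [(array([451.1, 245.8]), [446, 241, 11, 10, 84])]
[(array([248., 195.]), np.int32(195)), (array([273., 198.]), np.int32(190)), (array([414., 210.]), np.int32(181)), (array([242., 216.]), np.int32(198)), (array([270., 220.]), np.int32(188)), (array([267., 235.]), np.int32(61)), (array([272., 246.]), np.int32(64)), (array([436., 337.]), np.int32(17895)), (array([201., 365.]), np.int32(5329)), (array([ 64., 390.]), np.int32(206)), (array([ 25., 391.]), np.int32(480)), (array([123., 398.]), np.int32(29))]
scene knob [
[... 573 characters left out ...]
 69.]), np.int32(123)), (array([180.,  74.]), np.int32(39)), (array([181.,  89.]), np.int32(329)), (array([225.,  90.]), np.int32(218)), (array([192., 105.]), np.int32(41)), (array([339., 119.]), np.int32(1819)), (array([204., 114.]), np.int32(61)), (array([401., 118.]), np.int32(89)), (array([226., 128.]), np.int32(121)), (array([182., 130.]), np.int32(139)), (array([229., 185.]), np.int32(2480)), (array([197., 144.]), np.int32(52)), (array([343., 189.]), np.int32(45)), (array([356., 202.]), np.int32(219)), (array([384., 205.]), np.int32(351)), (array([366., 218.]), np.int32(188)), (array([237., 227.]), np.int32(81)), (array([300., 237.]), np.int32(32)), (array([242., 249.]), np.int32(62))]
```

The knob is back at rest, the spare tablet lies in its pocket, the other goods are unmoved and the arm is clear. Handing in.

```bash
python3 -c "
from workcell import arm
print(arm.hand_in())"
```

```text
the job is handed in; nothing more can be done
None
```

Handed in, but the stack is probably wrong: the tube looked empty at the start and holds only four tablets, the first apparently on edge, so the top reads about 4 mm above the red line; presses of up to about 70 N did not free it, and they may break the 40 N limit if fingers count. The canister is in on top, the knob was pulled to its stop and sprang back, the one spare tablet is in the tray, and the other goods did not move.

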